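# Set up the brazing hearth: shut, load, flux, set the gas

### The arm

A 7-joint arm with a two-finger parallel gripper is mounted at the origin on the work surface. World frame = base frame: x ahead of the robot, y to its left, z up, the work surface at z = 0. Lengths are in m, angles in rad, forces in N, time in s.
With the tool pointing down it reaches from about 0.425 to 0.95 m from the base axis. Payload 4.7 kg.
Tool frame: the origin (TCP) lies between the finger pads, 19 mm behind the fingertips; this is the grasp point; y points along the fingers, z is the direction in which the jaws open and shut, and the axes are right-handed (so a half turn about y gives the same grasp; the last joint's range is limited). The gripper opens to 87 mm and grips with 3 to 60 N. Pads are 19 mm wide; open, the fingers measure 117 mm over their backs; the gripper's body (75 mm by 190 mm) begins 51 mm behind the grasp point.
Start: joints at [-1.343, 0.469, -0.049, 1.532, 0.024, 1.141, -0.082], TCP at [0.171, 0.653, 0.241] pointing down, gripper open.
Joint ranges: [-2.59, 2.59], [-0.33, 1.99], [-1.39, 1.29], [0.1, 2.45], [-1.04, 4.18], [0.21, 1.99], [-2.66, 2.66]. Speed limits (rad/s): [2.57, 2.57, 3.14, 3.14, 3.14, 3.14, 3.14].

### API

Orientations are given as [roll, pitch, yaw] about the fixed x, y, z axes, in that order (R = Rz(yaw) Ry(pitch) Rx(roll)).
In Python, from station import r gives the robot as it stands.
- The arm moves only by the tool arm_command, never from a script. Its argument "rows" is a list of rows, each an object of numbers: "grip": the opening, from 0 (shut) to 1 (fully open); "dx", "dy", "dz": the shift along the tool's x, y, z in m; "roll": the turn about the tool's y in rad. In form: [{"grip": .., "dx": .., "dy": .., "dz": .., "roll": ..}, ...]. A call has 1 to 10 rows; each row is the pose to reach, as a shift and turn from the pose measured when the call began, along the tool's axes at that moment; what a row does not reach only later rows make up. A row lasts 1/12 s, in which the tool goes at most 41.7 mm and 7.16 degrees, less where a joint would pass 70% of its speed; a pose out of reach is approached as far as the arm can. A call with a gripper value outside its range is refused whole. The fingers move at their own pace and stop on an object; "squeeze" is the grip in N (left out, the last holds). Time passes only in rows, so rows that repeat a pose let the fingers close. It gives the time, the measured TCP pose, the force and the opening at its end, in the units of the state.
- r.get_state(): the state, without advancing time (a new reading comes with each control period).
- r.grab_frame(name): name is "scene" or "top"; returns (picture, depth): 480x640x3 uint8, blue, green, red; 480x640 float32, m along the optical axis (not along the pixel's ray), 0 where there is no reading.
- r.calibration(name): a dict with "fx", "fy", "cx", "cy" (pixels), "k1" (the pictures are not rectified: a ray, as slopes to the right and down, at radius r is drawn at 1 + k1 r^2 times it, then the intrinsics apply), "R" (3x3) and "t" (3): a world point X has camera coordinates R X + t. Camera axes: x right, y down, z forward; pixel columns grow to the right and rows downward; lengths in m; the calibration is good to about 2 mm. A picture is of the moment at which its call begins. calibration takes no time and is no camera call.
- r.hand_in(): hands the job in, once; it reports no verdict.
The state is a dict: "t": time; "qpos": joint angles; "qvel": joint speeds; "joint_efforts": joint torques, N m; "position": TCP position; "eef_rot": TCP orientation; "contact_force": force on the tool from outside, world axes, zero at the start; "wrist_torque": the same for the moment, N m; "grip_width": finger opening in m.
Only numpy, scipy, OpenCV 4.12 (cv2) and the standard library are available. Lean on these libraries where they do the work, as an engineer would, in place of code of your own. Each camera call takes 0.05 s, during which the arm holds its last target.

### The job

Get the brazing hearth ready: first shut off both gas knobs (clockwise, up to the stop), then seat every brass fitting on the bench (two or three of them), flange down and flat, in the firebrick pocket of its size. Then take the flux brush from its stand, dip its bristles well down into the open white flux tub without tipping the tub, dab the brush tip on the middle of each fitting's top, going from the largest to the smallest, and stand the brush upright back in its stand. Last of all, and not before, open both gas knobs (counter-clockwise) so that each white pointer line points at its brass index tab, leaving the tabs where they are and all fittings in their pockets.

Things in the scene. Friction and masses are not known exactly. Their poses are not given: they have to be found in the camera images.
- fittingL: The large plain brass flanged fitting (may be absent), loose, standing on its flange on the bench at the start: a round flange 76 mm in diameter and 10 mm thick, and on it a round boss 44 mm in diameter up to a total height of 60 mm, with a dark spot in the middle of its flat top. Origin at the centre of the flange's underside, z up along the boss.
- pocketL (a point): Centre of the floor of the pocket for the large fitting: a round recess 82 mm in diameter and 10 mm deep in the top of the firebrick jig (fixed block, 110 x 310 mm, 45 mm high; pocket floors 35 mm above the bench; in the jig's frame this pocket is at y = +100 mm on its long axis). Axes of the jig.
- fittingM: The medium plain brass flanged fitting (may be absent), loose, standing on its flange on the bench at the start: a round flange 66 mm in diameter and 10 mm thick, and on it a round boss 36 mm in diameter up to a total height of 54 mm, with a dark spot in the middle of its flat top. Origin at the centre of the flange's underside, z up along the boss.
- pocketM (a point): Centre of the floor of the pocket for the medium fitting: a round recess 72 mm in diameter and 10 mm deep in the top of the firebrick jig (fixed block, 110 x 310 mm, 45 mm high; pocket floors 35 mm above the bench; in the jig's frame this pocket is at y = 0 mm on its long axis). Axes of the jig.
- fittingS: The small plain brass flanged fitting (may be absent), loose, standing on its flange on the bench at the start: a round flange 58 mm in diameter and 10 mm thick, and on it a round boss 28 mm in diameter up to a total height of 48 mm, with a dark spot in the middle of its flat top. Origin at the centre of the flange's underside, z up along the boss.
- pocketS (a point): Centre of the floor of the pocket for the small fitting: a round recess 64 mm in diameter and 10 mm deep in the top of the firebrick jig (fixed block, 110 x 310 mm, 45 mm high; pocket floors 35 mm above the bench; in the jig's frame this pocket is at y = -92 mm on its long axis). Axes of the jig.
- brush: The flux brush, 175 mm long, 100 g, standing by its collar in its stand at the start, bristles down. Origin on its axis at the underside of the round steel collar (44 mm across, 5 mm thick), z up along the handle. Above it a round wooden handle, 18 mm thick, to z = 105 mm; below, a steel ferrule 16 mm thick, then dark bristles 14 mm thick ending at z = -70 mm.
- brush_tip (a point): The tip of the bristles: on the brush's axis 70 mm below the collar's underside.
- stand_mouth (a point): Centre of the top of the brush stand (fixed aluminium block 80 x 80 mm, 85 mm high), at the mouth of its vertical 28 mm hole; the brush's collar rests on the top.
- tub: The open flux tub, a loose white round plastic pot, 90 mm across the rim, 72 mm at the foot, 75 mm high, wall 4 mm, 0.6 kg. Origin at the centre of its underside, z up. The only white open pot; the white jar with a lid and the blue bowl are bystanders.
- gasbox: The gas control box, a fixed grey box 140 x 250 mm, 60 mm high, with two black pointer knobs on its top, knob 1 at y = +62 mm and knob 2 at y = -62 mm in its frame. Origin at the centre of its underside, x across its short side; its yaw varies.
- knob1 (a joint): Angle of knob 1 (rad), counter-clockwise from above; at 0 its white pointer line points along the box's +x. Stays where left; shut (the clockwise stop) at -2.0, other stop at +2.0. A black disc 68 mm in diameter with a grip bar 58 mm long (along the pointer), 16 mm wide, 9 to 43 mm above the box's top. White line on the bar, to one end.
- tab1 (a joint): Angle of the brass index tab of knob 1, same zero and sense as the knob's angle: a tab 16 x 7 mm, 7 mm high, on the box's top just outside the knob's disc (38 to 54 mm from the axis). It is stiff but can be shoved; leave it as it is.
- knob_grip1 (a point): On the axis of knob 1, 30 mm above the box's top: a good TCP point for gripping the bar. It turns with the knob: its x axis points along the pointer.
- pointer1 (a point): The point 44 mm from the axis of knob 1 to which its white line points, 6 mm above the box's top.
- index1 (a point): The mark on index tab 1: 44 mm from the axis of knob 1, 6 mm above the box's top; the knob is set when the pointer is here.
- knob2 (a joint): Angle of knob 2 (rad), counter-clockwise from above; at 0 its white pointer line points along the box's +x. Stays where left; shut (the clockwise stop) at -2.0, other stop at +2.0. A black disc 68 mm in diameter with a grip bar 58 mm long (along the pointer), 16 mm wide, 9 to 43 mm above the box's top. White line on the bar, to one end.
- tab2 (a joint): Angle of the brass index tab of knob 2, same zero and sense as the knob's angle: a tab 16 x 7 mm, 7 mm high, on the box's top just outside the knob's disc (38 to 54 mm from the axis). It is stiff but can be shoved; leave it as it is.
- knob_grip2 (a point): On the axis of knob 2, 30 mm above the box's top: a good TCP point for gripping the bar. It turns with the knob: its x axis points along the pointer.
- pointer2 (a point): The point 44 mm from the axis of knob 2 to which its white line points, 6 mm above the box's top.
- index2 (a point): The mark on index tab 2: 44 mm from the axis of knob 2, 6 mm above the box's top; the knob is set when the pointer is here.
There are look-alikes about, which are no part of the job. Leave any red look-alike of the brush alone. What is shaped like the fittingM but red is not meant.

How it is judged:
By the outcome, as a careful person would: the job done as asked, in the order asked, and still so for the second after the job is handed in, with the robot touching nothing.
Of fittingL, fittingM, fittingS only 2 to 3 are there at a start; the rules pass over those that are not, and their reading is None.
At some moment in a run one of fittingL, fittingM, fittingS may be knocked a few centimetres aside while the robot is not near it.
It also fails if it takes over 210 s, if anything falls off the work surface, if the arm or the gripper's body presses on something with over 40 N, if the wrist force passes 120 N, or if a joint passes its speed limit or range.

## Working session

There is one attempt and no reset: what is moved stays moved. The work goes in short steps, Python scripts to look and compute and a tool call to move; the robot and the scene stay as the last step left them, time stands still between calls to the robot, and variables do not carry over. Pictures are saved under pics/ and viewed, and the job is handed in when it is done.

Besides the shell and the picture viewer there is one more tool, called after ">>>" by a JSON object that holds its "op" and its "data", one argument or row to a line. arm_command: Moves the arm, as the interface text tells. Its arguments: {"type":"object","properties":{"rows":{"type":"array"},"squeeze":{"type":"number"}},"required":["rows"]}

```bash
ls; mkdir -p pics
cat > h.py <<'E'
import numpy as np, cv2
from station import r
def save(n,im): cv2.imwrite('pics/'+n+'.png',im)
E
python3 - <<'E'
from h import *
s=r.get_state(); print({k:np.round(v,3).tolist() for k,v in s.items()})
for n in('scene','top'):
    im,d=r.grab_frame(n); save(n+'0',im); np.savez('pics/'+n+'0.npz',im=im,d=d); print(n,r.calibration(n))
E
```

```text
pics
{'t': 0.0, 'qpos': [-1.343, 0.469, -0.049, 1.534, 0.024, 1.141, -0.082], 'qvel': [-0.001, -0.0, 0.001, -0.0, 0.001, -0.002, 0.001], 'joint_efforts': [-0.001, -50.798, -0.081, -23.615, -0.061, 0.038, 0.0], 'position': [0.171, 0.652, 0.24], 'eef_rot': [-1.573, -0.0, -0.257], 'contact_force': [-0.014, 0.135, 0.04], 'wrist_torque': [-0.002, 0.006, 0.036], 'grip_width': 0.087}
scene {'fx': 496.2754535306983, 'fy': 496.2754535306983, 'cx': 325.7279835690792, 'cy': 247.3891937163082, 'k1': -0.1283356685677938, 'R': array([[ 0.52698458,  0.84986902, -0.00314714],
       [ 0.63582493, -0.39671241, -0.66207698],
       [-0.56392722,  0.34690333, -0.74942923]]), 't': array([-0.21858802, -0.28308551,  1.55794883])}
top {'fx': 502.51201967011264, 'fy': 502.51201967011264, 'cx': 320.62088339821366, 'cy': 245.84959771106844, 'k1': -0.04833037925387603, 'R': array([[ 4.81605528e-04, -9.99961888e-01,  8.71731488e-03],
       [-9.97956874e-01, -1.03754682e-03, -6.38827132e-02],
       [ 6.38893231e-02, -8.66873804e-03, -9.97919339e-01]]), 't': array([-0.04466606,  0.5197848 ,  1.0666683 ])}
```

View pics/scene0.png

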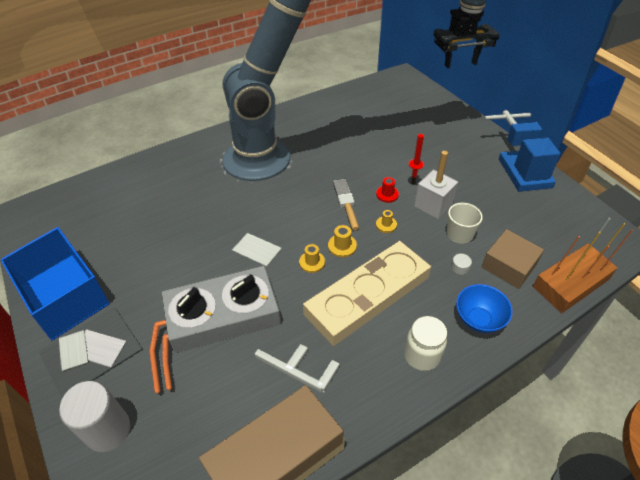

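View pics/top0.png

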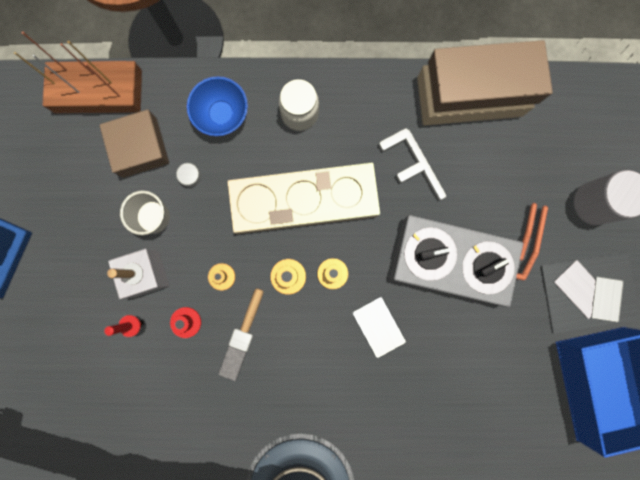

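The top picture shows brass fittings at about (221,277), (288,276) and (333,273), and a red M look-alike at (185,323). The jig is at (305,198), the real brush in its stand at (125,273), the red brush at (125,327), the tub at (143,214), and the gas box at (460,262) with knobs at (430,254) and (489,267). Next I'll take enlarged crops and measure.

```bash
cat >> h.py <<'E'
def K(c): return np.array([[c['fx'],0,c['cx']],[0,c['fy'],c['cy']],[0,0,1]])
def ray(n,px):
    c=r.calibration(n); p=cv2.undistortPoints(np.array(px,float).reshape(-1,1,2),K(c),np.array([c['k1'],0,0,0.]))[:,0]
    R=np.array(c['R']);o=-R.T@c['t']
    return o,np.c_[p,np.ones(len(p))]@R
def plane(n,px,z):
    o,d=ray(n,px); return o+d*((z-o[2])/d[:,2])[:,None]
def proj(n,X):
    c=r.calibration(n); return cv2.projectPoints(np.array(X,float).reshape(-1,1,3),cv2.Rodrigues(np.array(c['R']))[0],np.array(c['t']),K(c),np.array([c['k1'],0,0,0.]))[0][:,0]
def cloud(n,d):
    v,u=np.mgrid[0:480,0:640]; o,dr=ray(n,np.c_[u.ravel(),v.ravel()])
    return (o+dr*d.reshape(-1,1)).reshape(480,640,3)
def move(x,y,z,yaw):
    s=r.get_state(); p=s['position']; a=s['eef_rot'][2]; D=np.array([x,y,z])-p
    dyaw=(yaw-a+np.pi/2)%np.pi-np.pi/2
    print('dx %.3f dy %.3f dz %.3f roll %.3f'%(np.cos(a)*D[0]+np.sin(a)*D[1],-D[2],-np.sin(a)*D[0]+np.cos(a)*D[1],-dyaw),
     'rows',max(np.linalg.norm(D)/.0417,abs(dyaw)/.125),'q7',s['qpos'][6])
E
python3 - <<'E'
from h import *
T=np.load('pics/top0.npz');S=np.load('pics/scene0.npz')
im=T['im'];C=cloud('top',T['d'])
save('c1',cv2.resize(im[230:350,90:370],None,fx=2.8,fy=2.8,interpolation=2))
save('c2',cv2.resize(im[200:320,380:540],None,fx=5,fy=5,interpolation=2))
hsv=cv2.cvtColor(im,cv2.COLOR_BGR2HSV)
m=cv2.inRange(hsv,(15,110,80),(35,255,255))
n,l,st,ce=cv2.connectedComponentsWithStats(m)
for i in range(1,n):
    if st[i,4]>15:
        P=C[l==i]; zm=P[:,2].max(); t=P[P[:,2]>zm-.006]
        print(ce[i].round(1),st[i],'zmax',zm.round(4),'top c',t.mean(0).round(4),'plane flange',((P[:,:2].max(0)-P[:,:2].min(0)).round(3)))
for u,v in [(257,203),(304,197),(347,192),(235,215),(143,190),(150,212),(460,262),(410,235)]: print(u,v,C[v,u].round(4))
im=S['im'];save('c3',cv2.resize(im[255:355,150:290],None,fx=5,fy=5,interpolation=2))
E
```

```text
[104.   76.3] [97 70 14 13 22] zmax 1.098 top c [ 0.4506 -0.0349  1.098 ] plane flange [0.432 0.454]
[47.8 78.2] [44 74 10 10 17] zmax 0.0895 top c [0.8715 0.5347 0.0885] plane flange [0.022 0.025]
[287.9 276.3] [270 259  36  35 880] zmax 1.098 top c [ 0.4506 -0.0349  1.098 ] plane flange [0.074 0.101]
[330.2 274.4] [317 259  31  30 539] zmax 1.098 top c [ 0.4506 -0.0349  1.098 ] plane flange [0.063 0.067]
[221.4 276.4] [208 263  27  28 545] zmax 1.098 top c [ 0.4506 -0.0349  1.098 ] plane flange [0.059 0.234]
[121.9 273.4] [109 270  24   7  61] zmax 0.1918 top c [0.4581 0.3318 0.1894] plane flange [0.011 0.014]
[253.8 297.2] [250 290  10  17  33] zmax 0.0232 top c [0.4094 0.0985 0.0197] plane flange [0.034 0.019]
[251.1 314.1] [242 292  20  39 124] zmax 1.098 top c [ 0.4506 -0.0349  1.098 ] plane flange [0.111 0.159]
257 203 [0.61   0.0915 0.0355]
304 197 [ 0.6225 -0.0087  0.0384]
347 192 [ 0.6339 -0.1004  0.0358]
235 215 [0.5829 0.1364 0.0458]
143 190 [ 0.6445  0.3491 -0.0007]
150 212 [0.5945 0.3298 0.0064]
460 262 [ 0.4836 -0.333   0.0623]
410 235 [ 0.5398 -0.2297  0.0602]
```

View pics/c1.png

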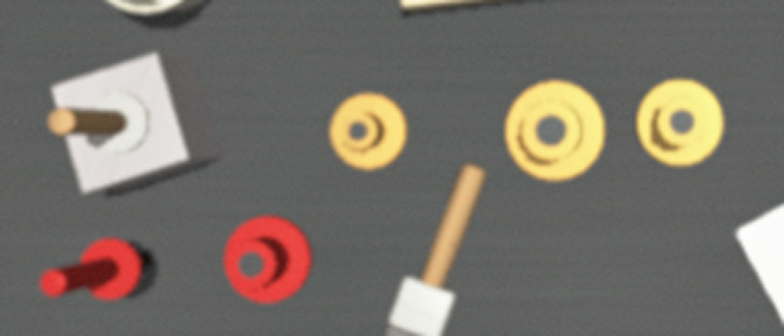

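View pics/c2.png

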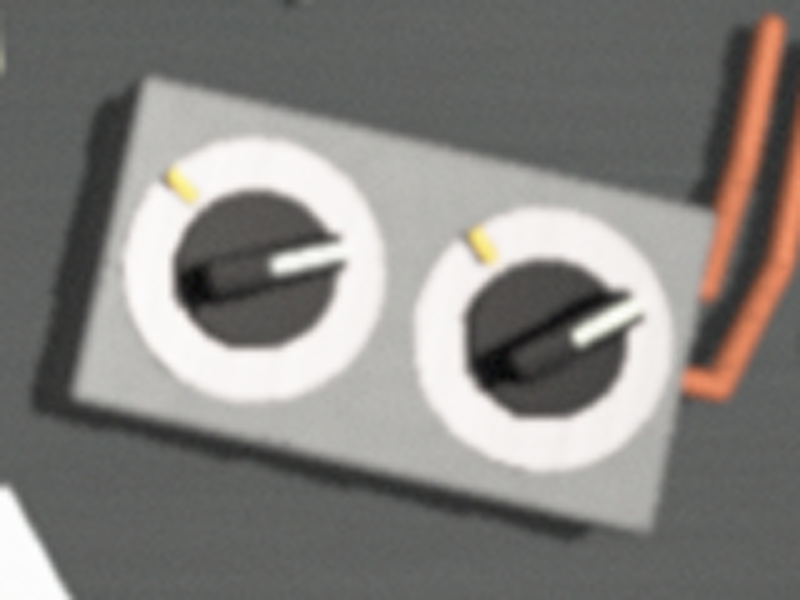

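View pics/c3.png

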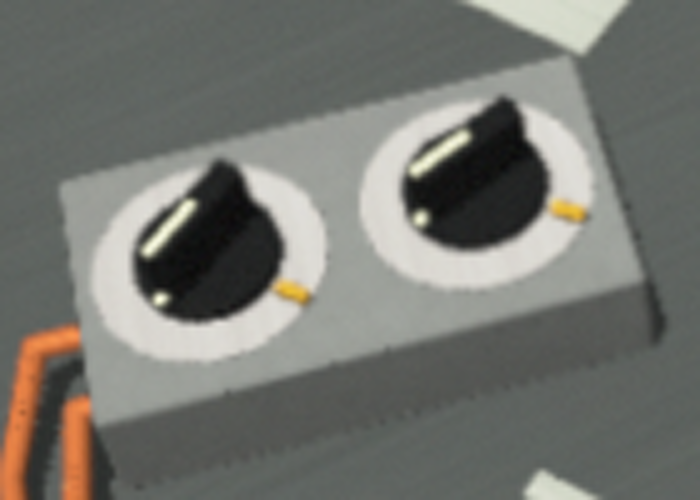

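The crops show three brass fittings, L, S and M, told apart by flange width (880, 545 and 539 px). The red ones are look-alikes. Both knobs point image-right, and both tabs are at the upper left in the top view.

```bash
cat >> h.py <<'E'
def rect(n,mask,z):
    nn,l,st,ce=cv2.connectedComponentsWithStats(mask); i=1+np.argmax(st[1:,4])
    cs,_=cv2.findContours((l==i).astype(np.uint8),cv2.RETR_EXTERNAL,cv2.CHAIN_APPROX_NONE)
    c=max(cs,key=cv2.contourArea)[:,0].astype(float); P=plane(n,c,z)[:,:2]
    return cv2.minAreaRect((P*1000).astype(np.float32)),c
def brass(n,im):
    hsv=cv2.cvtColor(im,cv2.COLOR_BGR2HSV); m=cv2.inRange(hsv,(15,110,80),(35,255,255))
    nn,l,st,ce=cv2.connectedComponentsWithStats(cv2.morphologyEx(m,cv2.MORPH_CLOSE,np.ones((3,3))))
    out=[]
    for i in range(1,nn):
        if st[i,4]<150: continue
        cs,_=cv2.findContours((l==i).astype(np.uint8),cv2.RETR_EXTERNAL,cv2.CHAIN_APPROX_NONE)
        out.append((ce[i],st[i],cs[0][:,0].astype(float)))
    return out
def spots(n,im,z,box):
    "dark spot inside brass within box u0,v0,u1,v1"
    pass
E
python3 - <<'E'
from h import *
T=np.load('pics/top0.npz');S=np.load('pics/scene0.npz')
for n,D in(('top',T),('scene',S)):
    im=D['im'];C=cloud(n,D['d']); z=C[...,2]; x=C[...,0];y=C[...,1]; ok=D['d']>0
    b=(ok&(abs(z-.061)<.012)&(x>.3)&(x<.62)&(y<-.15)&(y>-.55)).astype(np.uint8)*255
    b=cv2.morphologyEx(b,cv2.MORPH_OPEN,np.ones((3,3)))
    print(n,'box',rect(n,b,.06)[0])
    j=(ok&(z>.02)&(z<.06)&(x>.5)&(x<.72)&(y<.2)&(y>-.25)).astype(np.uint8)*255
    j=cv2.morphologyEx(j,cv2.MORPH_OPEN,np.ones((3,3)))
    print(n,'jig',rect(n,j,.045)[0])
    for ce,st,c in brass(n,im):
        print(n,ce.round(1),st)
        g=cv2.cvtColor(im,cv2.COLOR_BGR2GRAY)
        # dark spot: low saturation enclosed
T0=T['im'];S0=S['im']
save('f1',cv2.resize(S0[190:285,290:410],None,fx=6,fy=6,interpolation=2))
save('f2',cv2.resize(S0[120:260,370:490],None,fx=4,fy=4,interpolation=2))
save('f3',cv2.resize(T0[150:250,100:390],None,fx=2.7,fy=2.7,interpolation=2))
E
```

```text
top box ((487.27960205078125, -330.58612060546875), (251.33287048339844, 140.70077514648438), 76.58915710449219)
top jig ((621.078125, -7.0440673828125), (113.08181762695312, 310.5576477050781), 7.174405574798584)
top [287.9 276.3] [270 259  36  35 881]
top [330.5 274.1] [317 259  31  30 572]
top [221.4 276.4] [208 263  27  28 547]
top [251.2 310.8] [242 290  20  41 238]
scene box ((493.3765563964844, -334.89849853515625), (247.7155303955078, 147.8666229248047), 76.48090362548828)
scene jig ((629.8712158203125, -13.65765380859375), (122.26084899902344, 320.04571533203125), 7.143868446350098)
scene [93.3 27.3] [    0     0   269    85 11708]
scene [610.8 129.1] [ 557   39   83  157 6439]
scene [441.6 165.1] [437 151  11  31 175]
scene [344.1 236.9] [328 203  30  54 828]
scene [386.2 222.5] [376 210  21  23 342]
scene [581.5 257.3] [565 232  36  49 152]
scene [311.5 259.5] [299 244  26  29 520]
scene [ 11.6 434.6] [   0  381   29   99 1107]
```

View pics/f1.png

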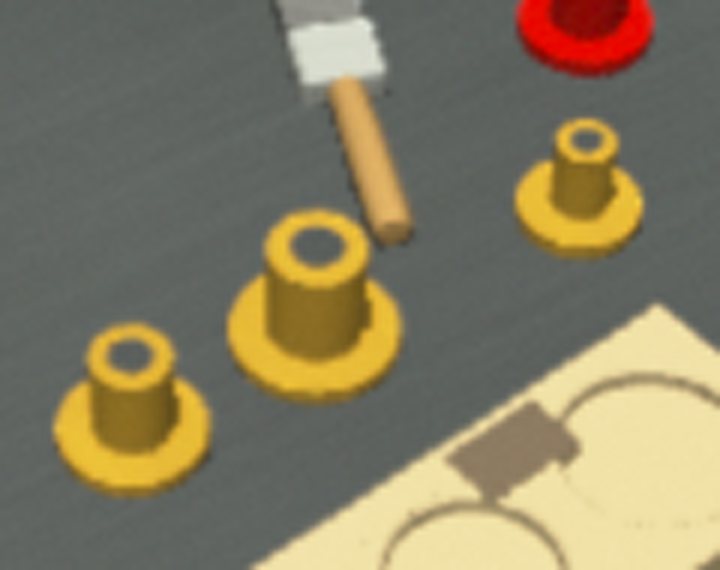

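View pics/f2.png

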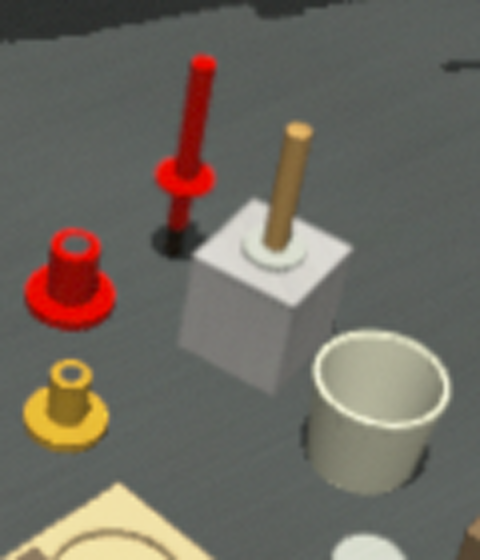

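View pics/f3.png

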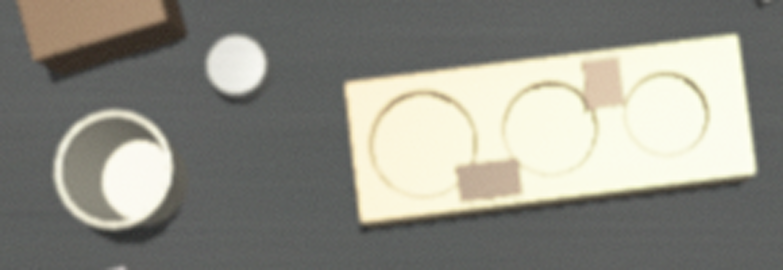

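```bash
cat >> h.py <<'E'
def spot(im,u,v,w=6):
    "centroid of the low-saturation dark spot near u,v"
    hsv=cv2.cvtColor(im,cv2.COLOR_BGR2HSV)[...,1]; u0,v0=int(round(u))-w,int(round(v))-w
    s=cv2.resize(hsv[v0:v0+2*w+1,u0:u0+2*w+1].astype(np.float32),None,fx=8,fy=8,interpolation=2)
    m=(s<(s.max()+s.min())/2).astype(np.uint8); nn,l,st,ce=cv2.connectedComponentsWithStats(m)
    c=4*(2*w+1); i=min(range(1,nn),key=lambda i:np.hypot(*(ce[i]-c))if st[i,4]>60 else 999)
    return (ce[i]+.5)/8-.5+[u0,v0],st[i,4]/64
H=dict(L=.06,M=.054,S=.048)
E
python3 - <<'E'
from h import *
T=np.load('pics/top0.npz');S=np.load('pics/scene0.npz')
for n,D in(('top',T),('scene',S)):
    C=cloud(n,D['d']); z=C[...,2]; x=C[...,0];y=C[...,1]; ok=D['d']>0
    print(n,'depth z check bench',np.median(z[ok&(abs(z)<.01)]))
    for t in(.05,.055):
        b=(ok&(z>t)&(z<.12)&(x>.3)&(x<.62)&(y<-.15)&(y>-.55)).astype(np.uint8)*255
        b=cv2.morphologyEx(b,cv2.MORPH_OPEN,np.ones((3,3)))
        print(n,'box',t,rect(n,b,.06)[0])
    for t in(.032,.038,.041):
        j=(ok&(z>t)&(z<.06)&(x>.5)&(x<.72)&(y<.2)&(y>-.25)).astype(np.uint8)*255
        j=cv2.morphologyEx(j,cv2.MORPH_OPEN,np.ones((3,3)))
        print(n,'jig',t,rect(n,j,.045)[0])
q={'L':[(286.8,276.4),(342.8,231.2)],'M':[(333.6,273.2),(311.8,249)],'S':[(217.9,276.4),(387.8,213.3)]}
for k in q:
    for n,D,p in zip(('top','scene'),(T,S),q[k]):
        c,a=spot(D['im'],*p); print(k,n,c.round(2),a,plane(n,[c],H[k])[0].round(4))
E
```

```text
top depth z check bench 0.00038247050929585136
top box 0.05 ((487.2593994140625, -330.6708068847656), (251.1587677001953, 140.70077514648438), 76.58915710449219)
top box 0.055 ((487.3551330566406, -330.91009521484375), (250.7320556640625, 140.41307067871094), 76.58621215820312)
top jig 0.032 ((621.775634765625, -6.956268310546875), (111.67559051513672, 310.5576477050781), 7.174405574798584)
top jig 0.038 ((622.0335693359375, -6.9238128662109375), (111.15582275390625, 310.5576477050781), 7.174405574798584)
top jig 0.041 ((622.2766723632812, -6.87786865234375), (110.79253387451172, 310.49609375), 7.217240333557129)
scene depth z check bench -0.0008921297434516529
scene box 0.05 ((492.4078674316406, -334.60601806640625), (247.7566375732422, 145.67025756835938), 76.40821838378906)
scene box 0.055 ((490.6873779296875, -334.0246887207031), (247.86436462402344, 141.62823486328125), 76.2143325805664)
scene jig 0.032 ((626.8619995117188, -11.539443969726562), (116.87035369873047, 315.04119873046875), 7.182728290557861)
scene jig 0.038 ((625.3963012695312, -10.685287475585938), (114.2051010131836, 312.9507141113281), 7.20341157913208)
scene jig 0.041 ((624.4572143554688, -10.700233459472656), (112.20966339111328, 230.728515625), 7.1140055656433105)
L top [286.35 276.14] 71.65625 [0.4544 0.0267 0.06  ]
L scene [342.48 230.59] 41.234375 [0.4559 0.0249 0.06  ]
M top [333.14 273.05] 46.0625 [ 0.4609 -0.07    0.054 ]
M scene [311.26 248.84] 28.78125 [ 0.4624 -0.0716  0.054 ]
S top [217.4  276.31] 21.859375 [0.4539 0.1714 0.048 ]
S scene [387.36 212.91] 12.5 [0.4555 0.1688 0.048 ]
```

```bash
cat >> h.py <<'E'
BOX=np.array([.4889,-.3324]);BY=np.radians(-13.6)
KN=[BOX+.062*s*np.array([-np.sin(BY),np.cos(BY)]) for s in(1,-1)]
def knobs(n,im):
    hsv=cv2.cvtColor(im,cv2.COLOR_BGR2HSV); out=[]
    off=np.array([-.0015,.002]) if n=='top' else np.array([.0015,-.002])
    for k in KN:
        c=k+off
        v,u=np.mgrid[0:480,0:640]; px=np.c_[u.ravel(),v.ravel()]
        P=plane(n,px,.103)[:,:2]-c; d=np.hypot(*P.T); g=hsv.reshape(-1,3).astype(int)
        w=(d<.0305)&(g[:,2]>120)&(g[:,1]<110)
        m=cv2.connectedComponentsWithStats((w.reshape(480,640)*255).astype(np.uint8))
        i=1+np.argmax(m[2][1:,4]); sel=P[(m[1]==i).ravel()]
        vx,vy,x0,y0=cv2.fitLine(sel.astype(np.float32),cv2.DIST_L2,0,.01,.01).ravel()
        a=np.arctan2(vy,vx); mc=sel.mean(0)
        if np.dot(mc,[vx,vy])<0:a+=np.pi
        P=plane(n,px,.067)[:,:2]-c; d=np.hypot(*P.T)
        t=(abs(d-.046)<.012)&(g[:,0]>15)&(g[:,0]<35)&(g[:,1]>100)&(g[:,2]>80)
        tc=P[t].mean(0)
        out.append(dict(ptr=a,n=len(sel),mid=mc,ctr_ang=np.arctan2(mc[1],mc[0]),tab=np.arctan2(tc[1],tc[0]),tabr=np.hypot(*tc),nt=t.sum(),side=-vx*mc[1]+vy*mc[0]))
    return out
def pr(x):
    for o in x: print({k:np.round(v,4).tolist() for k,v in o.items()})
E
python3 - <<'E'
from h import *
T=np.load('pics/top0.npz');S=np.load('pics/scene0.npz')
print(KN)
for n,D in(('top',T),('scene',S)): print(n);pr(knobs(n,D['im']))
move(KN[0][0],KN[0][1],.2,-1.4)
E
```

```text
[array([ 0.50347881, -0.27213842]), array([ 0.47432119, -0.39266158])]
top
{'ptr': 3.492300033569336, 'n': 170, 'mid': [0.0053, -0.0158], 'ctr_ang': -1.2465, 'tab': 0.7396, 'tabr': 0.0457, 'nt': 7, 'side': 0.0167}
{'ptr': 3.2681000232696533, 'n': 194, 'mid': [0.002, -0.0162], 'ctr_ang': -1.4513, 'tab': 0.5994, 'tabr': 0.0457, 'nt': 12, 'side': 0.0164}
scene
{'ptr': 2.0164999961853027, 'n': 193, 'mid': [-0.0132, -0.0061], 'ctr_ang': -2.7102, 'tab': 0.7428, 'tabr': 0.0457, 'nt': 18, 'side': 0.0145}
{'ptr': 2.2588999271392822, 'n': 198, 'mid': [-0.0117, -0.0082], 'ctr_ang': -2.5283, 'tab': 0.6057, 'tabr': 0.046, 'nt': 20, 'side': 0.0143}
dx 0.556 dy 0.040 dz -0.810 roll 1.143 rows 23.577894834124862 q7 -0.08227938949393496
```

Run:
```python
from h import *
for n,k,a,b in[('top',0,(272,266),(343,248)),('top',1,(575,340),(643,303)),('scene',0,(468,133),(415,172)),('scene',1,(193,203),(147,250))]:
    p=np.array([a,b])/5+([380,200] if n=='top' else [150,255])-.4
    P=plane(n,p,.103)[:,:2]; d=P[1]-P[0]
    print(n,k,np.round(np.arctan2(d[1],d[0]),3),(P-KN[k]).round(4).tolist())
```

```text
top 0 -1.324 [[-0.0028, 0.0028], [0.0044, -0.0258]]
top 1 -1.084 [[-0.0032, 0.0017], [0.0116, -0.0262]]
scene 0 -1.329 [[-0.0012, 0.0014], [0.0061, -0.0281]]
scene 1 -1.116 [[-0.0009, 0.0012], [0.0122, -0.0256]]
```

>>> {"op": "arm_command", "data": {
  "rows": [
    {"grip": 1,"dx": 0.433,"dy": -0.04,"dz": -0.351,"roll": 0.0},
    {"grip": 1,"dx": 0.433,"dy": -0.04,"dz": -0.351,"roll": 0.2},
    {"grip": 1,"dx": 0.433,"dy": -0.04,"dz": -0.351,"roll": 0.4},
    {"grip": 1,"dx": 0.433,"dy": -0.04,"dz": -0.351,"roll": 0.5},
    {"grip": 1,"dx": 0.433,"dy": -0.04,"dz": -0.351,"roll": 0.6},
    {"grip": 1,"dx": 0.433,"dy": -0.04,"dz": -0.351,"roll": 0.7},
    {"grip": 1,"dx": 0.433,"dy": -0.04,"dz": -0.351,"roll": 0.8},
    {"grip": 1,"dx": 0.433,"dy": -0.04,"dz": -0.351,"roll": 0.9},
    {"grip": 1,"dx": 0.433,"dy": -0.04,"dz": -0.351,"roll": 1.0},
    {"grip": 1,"dx": 0.433,"dy": -0.04,"dz": -0.351,"roll": 1.07}
  ]
}}

```text
t: 0.93
position: [0.4176, 0.3156, 0.2708]
eef_rot: [-1.572, -0.002, -1.332]
contact_force: [0.4, 0.7, -0.1]
grip_width: 0.0866
```

Run:
```python
from h import *
move(KN[0][0],KN[0][1],.18,-1.325)
```

```text
dx 0.591 dy 0.091 dz -0.056 roll -0.007 rows 14.410562925200594 q7 -0.4239147456793284
```

>>> {"op": "arm_command", "data": {
  "rows": [
    {"grip": 1,"dx": 0.591,"dy": 0.0,"dz": -0.056,"roll": -0.007},
    {"grip": 1,"dx": 0.591,"dy": 0.0,"dz": -0.056,"roll": -0.007},
    {"grip": 1,"dx": 0.591,"dy": 0.0,"dz": -0.056,"roll": -0.007},
    {"grip": 1,"dx": 0.591,"dy": 0.0,"dz": -0.056,"roll": -0.007},
    {"grip": 1,"dx": 0.591,"dy": 0.0,"dz": -0.056,"roll": -0.007},
    {"grip": 1,"dx": 0.591,"dy": 0.09,"dz": -0.056,"roll": -0.007},
    {"grip": 1,"dx": 0.591,"dy": 0.09,"dz": -0.056,"roll": -0.007},
    {"grip": 1,"dx": 0.591,"dy": 0.09,"dz": -0.056,"roll": -0.007},
    {"grip": 1,"dx": 0.591,"dy": 0.09,"dz": -0.056,"roll": -0.007},
    {"grip": 1,"dx": 0.591,"dy": 0.09,"dz": -0.056,"roll": -0.007}
  ]
}}

```text
t: 1.77
position: [0.476, -0.0912, 0.224]
eef_rot: [-1.571, -0.001, -1.324]
contact_force: [1.0, 0.2, -0.6]
grip_width: 0.0867
```

Run:
```python
from h import *
move(KN[0][0],KN[0][1],.13,-1.325)
```

```text
dx 0.182 dy 0.094 dz -0.017 roll 0.001 rows 4.934404964186618 q7 0.49397772829068565
```

>>> {"op": "arm_command", "data": {
  "rows": [
    {"grip": 1,"dx": 0.182,"dy": 0.04,"dz": -0.017,"roll": 0},
    {"grip": 1,"dx": 0.182,"dy": 0.04,"dz": -0.017,"roll": 0},
    {"grip": 1,"dx": 0.182,"dy": 0.04,"dz": -0.017,"roll": 0},
    {"grip": 1,"dx": 0.182,"dy": 0.04,"dz": -0.017,"roll": 0},
    {"grip": 1,"dx": 0.182,"dy": 0.07,"dz": -0.017,"roll": 0},
    {"grip": 1,"dx": 0.182,"dy": 0.09,"dz": -0.017,"roll": 0},
    {"grip": 1,"dx": 0.182,"dy": 0.094,"dz": -0.017,"roll": 0},
    {"grip": 1,"dx": 0.182,"dy": 0.094,"dz": -0.017,"roll": 0}
  ]
}}

```text
t: 2.43
position: [0.5027, -0.2711, 0.1285]
eef_rot: [-1.575, 0.002, -1.325]
contact_force: [-0.6, 0.6, 0.1]
grip_width: 0.0867
```

Run:
```python
from h import *
move(KN[0][0],KN[0][1],.09,-1.325)
for n in('scene','top'):
    im,d=r.grab_frame(n); save(n+'1',im)
    save(n+'1c',cv2.resize(im[180:340,380:560] if n=='top' else im[200:360,150:310],None,fx=4,fy=4))
print(proj('top',[[KN[0][0],KN[0][1],.103]]))
```

```text
dx 0.001 dy 0.039 dz 0.001 roll 0.000 rows 0.9243161085416852 q7 0.9982465052950896
[[435.38720409 251.39060387]]
```

View pics/scene1c.png

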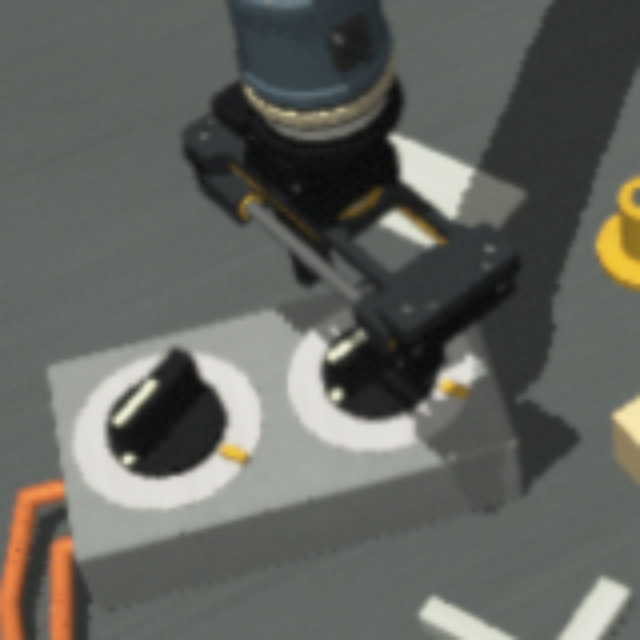

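View pics/top1c.png

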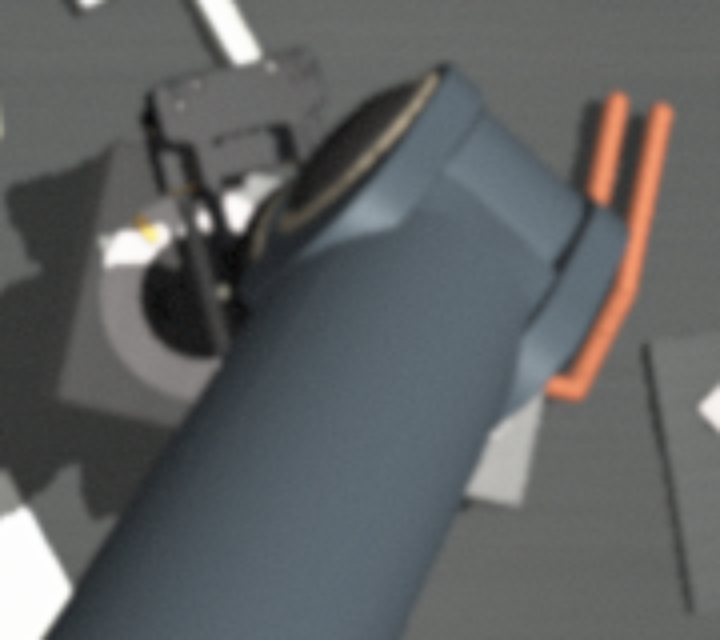

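>>> {"op": "arm_command", "data": {
  "rows": [
    {"grip": 0.5,"dx": 0.001,"dy": 0.01,"dz": 0.001,"roll": 0},
    {"grip": 0.5,"dx": 0.001,"dy": 0.02,"dz": 0.001,"roll": 0},
    {"grip": 0.5,"dx": 0.001,"dy": 0.03,"dz": 0.001,"roll": 0},
    {"grip": 0.5,"dx": 0.001,"dy": 0.037,"dz": 0.001,"roll": 0},
    {"grip": 0,"dx": 0.001,"dy": 0.037,"dz": 0.001,"roll": 0},
    {"grip": 0,"dx": 0.001,"dy": 0.037,"dz": 0.001,"roll": 0},
    {"grip": 0,"dx": 0.001,"dy": 0.037,"dz": 0.001,"roll": 0},
    {"grip": 0,"dx": 0.001,"dy": 0.037,"dz": 0.001,"roll": 0}
  ],
  "squeeze": 15
}}

```text
t: 3.2
position: [0.506, -0.2723, 0.0944]
eef_rot: [-1.57, -0.002, -1.323]
contact_force: [-0.2, 0.2, 0.3]
grip_width: 0.0417
```

>>> {"op": "arm_command", "data": {
  "rows": [
    {"grip": 0,"dx": 0,"dy": 0.003,"dz": -0.001,"roll": 0},
    {"grip": 0,"dx": 0,"dy": 0.003,"dz": -0.001,"roll": 0},
    {"grip": 0,"dx": 0,"dy": 0.003,"dz": -0.001,"roll": 0},
    {"grip": 0,"dx": 0,"dy": 0.003,"dz": -0.001,"roll": 0},
    {"grip": 0,"dx": 0,"dy": 0.003,"dz": -0.001,"roll": 0},
    {"grip": 0,"dx": 0,"dy": 0.003,"dz": -0.001,"roll": 0}
  ]
}}

```text
t: 3.7
position: [0.5024, -0.2734, 0.0913]
eef_rot: [-1.574, -0.0, -1.325]
contact_force: [-5.7, -1.4, 4.7]
grip_width: 0.0161
```

>>> {"op": "arm_command", "data": {
  "rows": [
    {"grip": 0,"roll": 0.1},
    {"grip": 0,"roll": 0.2},
    {"grip": 0,"roll": 0.3},
    {"grip": 0,"roll": 0.4},
    {"grip": 0,"roll": 0.5},
    {"grip": 0,"roll": 0.6},
    {"grip": 0,"roll": 0.7},
    {"grip": 0,"roll": 0.8},
    {"grip": 0,"roll": 0.88},
    {"grip": 0,"roll": 0.93}
  ]
}}

```text
schema error: expected keys grip, dx, dy, dz, roll
```

Run:
```python
from h import *
s=r.get_state();print(s['position'],s['eef_rot'],s['wrist_torque'],s['contact_force'])
```

```text
[ 0.50241324 -0.27339197  0.09131382] [-1.57374535e+00 -4.34946443e-04 -1.32453875e+00] [-0.26883305  1.20299627  0.0153717 ] [-5.67589858 -1.41638032  4.68965796]
```

>>> {"op": "arm_command", "data": {
  "rows": [
    {"grip": 0,"dx": 0,"dy": 0,"dz": 0,"roll": 0.1},
    {"grip": 0,"dx": 0,"dy": 0,"dz": 0,"roll": 0.2},
    {"grip": 0,"dx": 0,"dy": 0,"dz": 0,"roll": 0.3},
    {"grip": 0,"dx": 0,"dy": 0,"dz": 0,"roll": 0.4},
    {"grip": 0,"dx": 0,"dy": 0,"dz": 0,"roll": 0.5},
    {"grip": 0,"dx": 0,"dy": 0,"dz": 0,"roll": 0.6},
    {"grip": 0,"dx": 0,"dy": 0,"dz": 0,"roll": 0.7},
    {"grip": 0,"dx": 0,"dy": 0,"dz": 0,"roll": 0.8},
    {"grip": 0,"dx": 0,"dy": 0,"dz": 0,"roll": 0.88},
    {"grip": 0,"dx": 0,"dy": 0,"dz": 0,"roll": 0.92}
  ]
}}

```text
t: 4.53
position: [0.5004, -0.2731, 0.0913]
eef_rot: [-1.576, -0.004, -2.248]
contact_force: [-5.8, 1.6, 4.9]
grip_width: 0.0162
```

```bash
cat >> h.py <<'E'
def st():
    s=r.get_state();print({k:np.round(s[k],3).tolist() for k in('t','position','eef_rot','wrist_torque','contact_force','grip_width')},'q7',s['qpos'][6].round(2))
E
python3 -c "from h import *;st()"
```

```text
{'t': 4.533, 'position': [0.5, -0.273, 0.091], 'eef_rot': [-1.576, -0.004, -2.248], 'wrist_torque': [0.161, 1.18, 0.369], 'contact_force': [-5.75, 1.606, 4.916], 'grip_width': 0.016} q7 0.29
```

>>> {"op": "arm_command", "data": {
  "rows": [
    {"grip": 0,"dx": 0,"dy": 0,"dz": 0,"roll": 0.03},
    {"grip": 0,"dx": 0,"dy": 0,"dz": 0,"roll": 0.06},
    {"grip": 0,"dx": 0,"dy": 0,"dz": 0,"roll": 0.06}
  ]
}}

```text
t: 4.78
position: [0.5005, -0.2728, 0.0914]
eef_rot: [-1.576, -0.004, -2.307]
contact_force: [-1.1, -0.2, 1.0]
grip_width: 0.0169
```

```bash
python3 -c "from h import *;st()"
```

```text
{'t': 4.783, 'position': [0.5, -0.273, 0.091], 'eef_rot': [-1.576, -0.004, -2.307], 'wrist_torque': [0.044, 0.251, 0.357], 'contact_force': [-1.06, -0.161, 1.041], 'grip_width': 0.017} q7 0.24
```

>>> {"op": "arm_command", "data": {
  "rows": [
    {"grip": 0.5,"dx": 0,"dy": 0,"dz": 0,"roll": 0.03},
    {"grip": 0.5,"dx": 0,"dy": 0,"dz": 0,"roll": 0},
    {"grip": 0.5,"dx": 0,"dy": 0,"dz": 0,"roll": 0},
    {"grip": 0.5,"dx": 0,"dy": 0,"dz": 0,"roll": 0},
    {"grip": 0.5,"dx": 0,"dy": -0.04,"dz": 0,"roll": 0},
    {"grip": 0.5,"dx": 0,"dy": -0.08,"dz": 0,"roll": 0},
    {"grip": 0.5,"dx": 0,"dy": -0.09,"dz": 0,"roll": -0.1},
    {"grip": 0.5,"dx": 0,"dy": -0.09,"dz": 0,"roll": -0.3}
  ]
}}

```text
t: 5.45
position: [0.503, -0.2746, 0.185]
eef_rot: [-1.57, -0.002, -2.077]
contact_force: [0.2, -0.6, -0.1]
grip_width: 0.043
```

Run:
```python
from h import *
st()
move(KN[1][0],KN[1][1],.15,-1.10)
```

```text
{'t': 5.45, 'position': [0.503, -0.275, 0.185], 'eef_rot': [-1.57, -0.002, -2.077], 'wrist_torque': [-0.114, 0.053, 0.044], 'contact_force': [0.167, -0.646, -0.116], 'grip_width': 0.043} q7 0.34
dx 0.117 dy 0.035 dz 0.032 roll -0.977 rows 7.819561835888361 q7 0.3380342030315069
```

>>> {"op": "arm_command", "data": {
  "rows": [
    {"grip": 0.5,"dx": 0.117,"dy": 0,"dz": 0.033,"roll": -0.12},
    {"grip": 0.5,"dx": 0.117,"dy": 0,"dz": 0.033,"roll": -0.24},
    {"grip": 0.5,"dx": 0.117,"dy": 0,"dz": 0.033,"roll": -0.36},
    {"grip": 0.5,"dx": 0.117,"dy": 0,"dz": 0.033,"roll": -0.48},
    {"grip": 0.5,"dx": 0.117,"dy": 0,"dz": 0.033,"roll": -0.6},
    {"grip": 0.5,"dx": 0.117,"dy": 0.01,"dz": 0.033,"roll": -0.72},
    {"grip": 0.5,"dx": 0.117,"dy": 0.03,"dz": 0.033,"roll": -0.84},
    {"grip": 0.5,"dx": 0.117,"dy": 0.035,"dz": 0.033,"roll": -0.98},
    {"grip": 0.5,"dx": 0.117,"dy": 0.035,"dz": 0.033,"roll": -0.98},
    {"grip": 0.5,"dx": 0.117,"dy": 0.035,"dz": 0.033,"roll": -0.98}
  ]
}}

```text
t: 6.28
position: [0.4747, -0.3933, 0.1503]
eef_rot: [-1.572, -0.002, -1.101]
contact_force: [-0.1, 0.2, 0.4]
grip_width: 0.0437
```

Run:
```python
from h import *
st()
move(.4728,-.392,.091,-1.10)
im,d=r.grab_frame('scene'); save('s2c',cv2.resize(im[200:360,150:310],None,fx=4,fy=4))
```

```text
{'t': 6.283, 'position': [0.475, -0.393, 0.15], 'eef_rot': [-1.572, -0.002, -1.101], 'wrist_torque': [-0.065, 0.04, 0.004], 'contact_force': [-0.082, 0.152, 0.397], 'grip_width': 0.044} q7 1.4
dx -0.002 dy 0.059 dz -0.001 roll -0.001 rows 1.4230433127642594 q7 1.398621514809971
```

View pics/s2c.png

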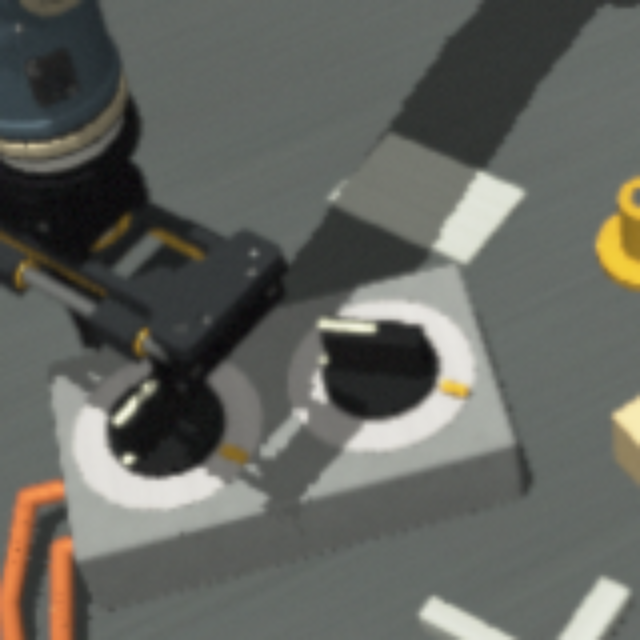

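>>> {"op": "arm_command", "data": {
  "rows": [
    {"grip": 0.5,"dx": -0.001,"dy": 0.02,"dz": -0.001,"roll": 0},
    {"grip": 0.5,"dx": -0.001,"dy": 0.04,"dz": -0.001,"roll": 0},
    {"grip": 0.5,"dx": -0.001,"dy": 0.059,"dz": -0.001,"roll": 0},
    {"grip": 0.5,"dx": -0.001,"dy": 0.059,"dz": -0.001,"roll": 0},
    {"grip": 0,"dx": -0.001,"dy": 0.059,"dz": -0.001,"roll": 0},
    {"grip": 0,"dx": -0.001,"dy": 0.059,"dz": -0.001,"roll": 0},
    {"grip": 0,"dx": -0.001,"dy": 0.059,"dz": -0.001,"roll": 0},
    {"grip": 0,"dx": -0.001,"dy": 0.059,"dz": -0.001,"roll": 0},
    {"grip": 0,"dx": -0.001,"dy": 0.059,"dz": -0.001,"roll": 0},
    {"grip": 0,"dx": -0.001,"dy": 0.059,"dz": -0.001,"roll": 0}
  ]
}}

```text
t: 7.17
position: [0.4741, -0.3935, 0.0927]
eef_rot: [-1.571, -0.004, -1.101]
contact_force: [-0.3, 0.1, 3.1]
grip_width: 0.0159
```

Run:
```python
from h import *
st()
p=np.array([(377,330),(320,325)])/4+[150,200]-.4
P=plane('scene',p,.103)[:,:2]; d=P[1]-P[0]; print('knob1 ptr world',np.arctan2(d[1],d[0]),'rel',np.arctan2(d[1],d[0])-BY)
```

```text
{'t': 7.167, 'position': [0.474, -0.394, 0.093], 'eef_rot': [-1.571, -0.004, -1.101], 'wrist_torque': [0.012, 0.01, -0.013], 'contact_force': [-0.319, 0.064, 3.145], 'grip_width': 0.016} q7 1.44
knob1 ptr world -2.2319985213751026 rel -1.9946337431038739
```

Knob 1 reads about −1.995, so it is shut. Next I turn knob 2 by about 1.14 rad plus a small overshoot.

>>> {"op": "arm_command", "data": {
  "rows": [
    {"grip": 0,"dx": 0,"dy": 0,"dz": 0,"roll": 0.12},
    {"grip": 0,"dx": 0,"dy": 0,"dz": 0,"roll": 0.24},
    {"grip": 0,"dx": 0,"dy": 0,"dz": 0,"roll": 0.36},
    {"grip": 0,"dx": 0,"dy": 0,"dz": 0,"roll": 0.48},
    {"grip": 0,"dx": 0,"dy": 0,"dz": 0,"roll": 0.6},
    {"grip": 0,"dx": 0,"dy": 0,"dz": 0,"roll": 0.72},
    {"grip": 0,"dx": 0,"dy": 0,"dz": 0,"roll": 0.84},
    {"grip": 0,"dx": 0,"dy": 0,"dz": 0,"roll": 0.96},
    {"grip": 0,"dx": 0,"dy": 0,"dz": 0,"roll": 1.06},
    {"grip": 0,"dx": 0,"dy": 0,"dz": 0,"roll": 1.12}
  ]
}}

```text
t: 8.0
position: [0.4721, -0.3934, 0.0927]
eef_rot: [-1.571, -0.003, -2.226]
contact_force: [-4.2, 1.0, 2.6]
grip_width: 0.0158
```

>>> {"op": "arm_command", "data": {
  "rows": [
    {"grip": 0,"dx": 0,"dy": 0,"dz": 0,"roll": 0.04},
    {"grip": 0,"dx": 0,"dy": 0,"dz": 0,"roll": 0.08},
    {"grip": 0,"dx": 0,"dy": 0,"dz": 0,"roll": 0.08},
    {"grip": 0,"dx": 0,"dy": 0,"dz": 0,"roll": 0.08}
  ]
}}

```text
t: 8.33
position: [0.4721, -0.3932, 0.0928]
eef_rot: [-1.571, -0.003, -2.303]
contact_force: [-0.8, 0.5, -0.5]
grip_width: 0.0169
```

>>> {"op": "arm_command", "data": {
  "rows": [
    {"grip": 0.5,"dx": 0,"dy": 0,"dz": 0,"roll": 0},
    {"grip": 0.5,"dx": 0,"dy": 0,"dz": 0,"roll": 0},
    {"grip": 0.5,"dx": 0,"dy": 0,"dz": 0,"roll": 0},
    {"grip": 0.5,"dx": 0,"dy": 0,"dz": 0,"roll": 0},
    {"grip": 1,"dx": 0,"dy": -0.04,"dz": 0,"roll": 0},
    {"grip": 1,"dx": 0,"dy": -0.08,"dz": 0,"roll": 0},
    {"grip": 1,"dx": 0,"dy": -0.12,"dz": 0,"roll": 0}
  ]
}}

```text
t: 8.92
position: [0.4718, -0.3928, 0.2137]
eef_rot: [-1.573, -0.004, -2.304]
contact_force: [0.6, -0.1, -0.4]
grip_width: 0.0557
```

Run:
```python
from h import *
st()
move(.455,.026,.2,-1.57)
```

```text
{'t': 8.917, 'position': [0.472, -0.393, 0.214], 'eef_rot': [-1.573, -0.004, -2.304], 'wrist_torque': [-0.145, -0.014, 0.012], 'contact_force': [0.616, -0.057, -0.41], 'grip_width': 0.056} q7 0.36
dx -0.300 dy 0.014 dz -0.293 roll -0.734 rows 10.057199988587122 q7 0.355361795873042
```

```bash
cat >> h.py <<'E'
def fit(n,im,zoff=0):
    "brass fittings by flange size: returns positions from the dark spot, both guessed from blobs"
    pass
q0={'L':[(286.35,276.14),(342.48,230.59)],'M':[(333.14,273.05),(311.26,248.84)],'S':[(217.4,276.31),(387.36,212.91)]}
E
python3 - <<'E'
from h import *
for i,n in enumerate(('scene','top')):
    im,d=r.grab_frame(n); save(n+'3',im)
    for k in 'LMS':
        c,a=spot(im,*q0[k][1-i]); print(n,k,c.round(2),a,plane(n,[c],H[k])[0].round(4))
E
```

```text
scene L [342.48 230.59] 41.359375 [0.4559 0.0249 0.06  ]
scene M [311.26 248.83] 28.265625 [ 0.4624 -0.0716  0.054 ]
scene S [387.36 212.9 ] 12.203125 [0.4555 0.1689 0.048 ]
top L [286.34 276.15] 70.09375 [0.4544 0.0267 0.06  ]
top M [333.14 273.06] 45.65625 [ 0.4609 -0.07    0.054 ]
top S [217.41 276.31] 21.71875 [0.4539 0.1713 0.048 ]
```

View pics/scene3.png

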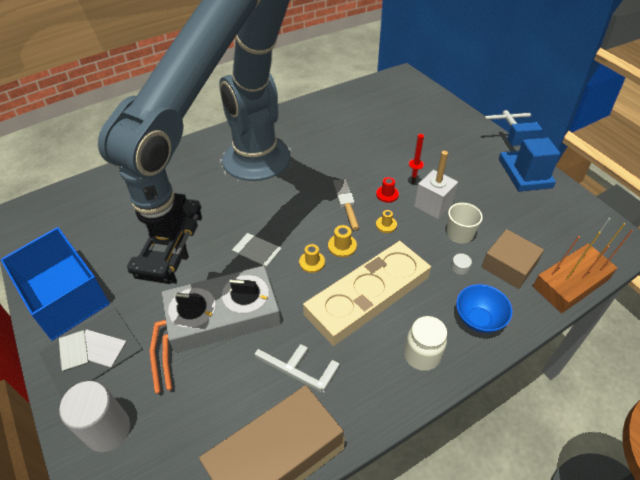

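Run:
```python
from h import *
im=cv2.imread('pics/scene3.png'); save('k2c',cv2.resize(im[260:330,160:290],None,fx=6,fy=6,interpolation=2))
move(.461,-.0705,.15,-1.446)
```

```text
dx -0.233 dy 0.069 dz -0.228 roll -0.858 rows 8.002136752410511 q7 0.3565748902325052
```

View pics/k2c.png

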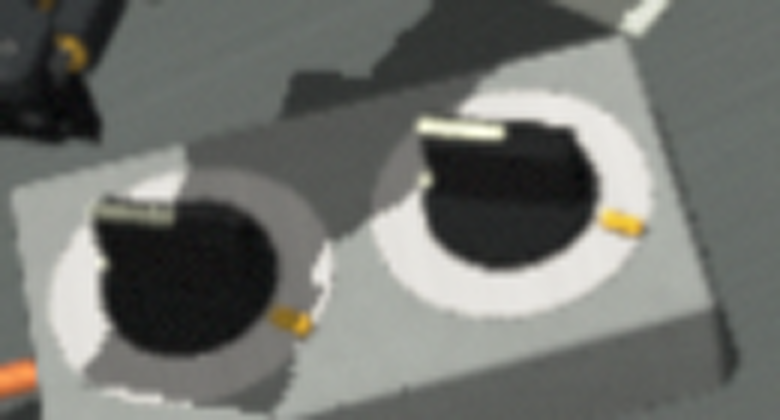

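Both pointer lines are parallel and at the clockwise stop, so the knobs are shut and the tabs are unmoved. Next is the M fitting.

>>> {"op": "arm_command", "data": {
  "rows": [
    {"grip": 1,"dx": -0.233,"dy": 0,"dz": -0.228,"roll": -0.1},
    {"grip": 1,"dx": -0.233,"dy": 0,"dz": -0.228,"roll": -0.2},
    {"grip": 1,"dx": -0.233,"dy": 0,"dz": -0.228,"roll": -0.3},
    {"grip": 1,"dx": -0.233,"dy": 0,"dz": -0.228,"roll": -0.4},
    {"grip": 1,"dx": -0.233,"dy": 0,"dz": -0.228,"roll": -0.5},
    {"grip": 1,"dx": -0.233,"dy": 0.02,"dz": -0.228,"roll": -0.6},
    {"grip": 1,"dx": -0.233,"dy": 0.04,"dz": -0.228,"roll": -0.7},
    {"grip": 1,"dx": -0.233,"dy": 0.07,"dz": -0.228,"roll": -0.8},
    {"grip": 1,"dx": -0.233,"dy": 0.07,"dz": -0.228,"roll": -0.86},
    {"grip": 1,"dx": -0.233,"dy": 0.07,"dz": -0.228,"roll": -0.86}
  ]
}}

```text
t: 9.85
position: [0.4589, -0.0682, 0.1433]
eef_rot: [-1.571, -0.009, -1.438]
contact_force: [0.7, -0.8, -0.3]
grip_width: 0.087
```

Run:
```python
from h import *
st();move(.461,-.0705,.042,-1.446)
im,d=r.grab_frame('scene');save('s4',im);c,a=spot(im,*q0['M'][1]); print(c,a)
save('s4c',cv2.resize(im[180:300,260:420],None,fx=5,fy=5))
```

```text
{'t': 9.85, 'position': [0.459, -0.068, 0.143], 'eef_rot': [-1.571, -0.009, -1.438], 'wrist_torque': [-0.129, 0.052, -0.043], 'contact_force': [0.652, -0.834, -0.267], 'grip_width': 0.087} q7 0.52
dx 0.003 dy 0.101 dz 0.002 roll 0.008 rows 2.4300929258768145 q7 0.5168212731586994
[311.40066425 248.74634326] 29.109375
```

View pics/s4c.png

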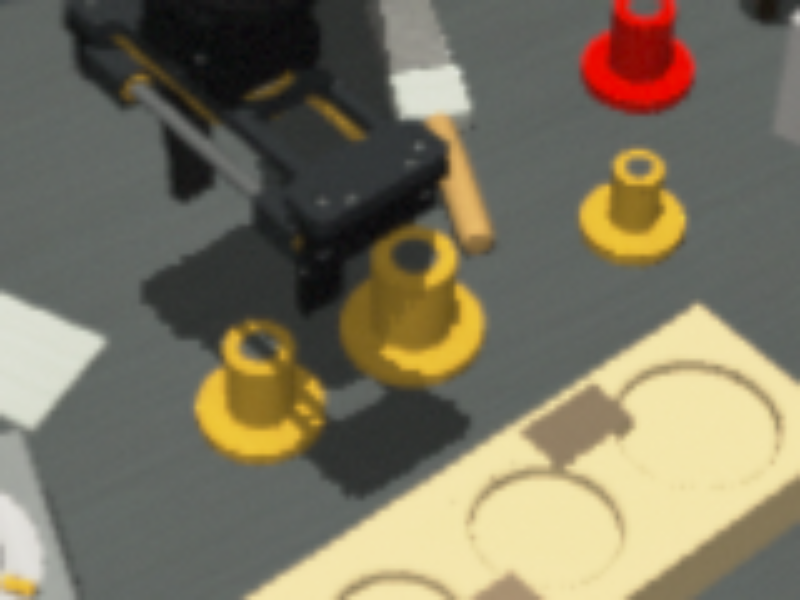

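>>> {"op": "arm_command", "data": {
  "rows": [
    {"grip": 1,"dx": 0.003,"dy": 0.035,"dz": 0.002,"roll": 0.008},
    {"grip": 1,"dx": 0.003,"dy": 0.07,"dz": 0.002,"roll": 0.008},
    {"grip": 1,"dx": 0.003,"dy": 0.095,"dz": 0.002,"roll": 0.008},
    {"grip": 1,"dx": 0.003,"dy": 0.101,"dz": 0.002,"roll": 0.008},
    {"grip": 0.2,"dx": 0.003,"dy": 0.101,"dz": 0.002,"roll": 0.008},
    {"grip": 0.2,"dx": 0.003,"dy": 0.101,"dz": 0.002,"roll": 0.008},
    {"grip": 0.2,"dx": 0.003,"dy": 0.101,"dz": 0.002,"roll": 0.008},
    {"grip": 0.2,"dx": 0.003,"dy": 0.101,"dz": 0.002,"roll": 0.008},
    {"grip": 0.2,"dx": 0.003,"dy": 0.101,"dz": 0.002,"roll": 0.008},
    {"grip": 0.2,"dx": 0.003,"dy": 0.101,"dz": 0.002,"roll": 0.008}
  ],
  "squeeze": 20
}}

```text
t: 10.73
position: [0.4638, -0.0743, 0.0449]
eef_rot: [-1.566, -0.01, -1.451]
contact_force: [0.5, -0.5, -0.8]
grip_width: 0.0548
```

>>> {"op": "arm_command", "data": {
  "rows": [
    {"grip": 0.2,"dx": 0,"dy": 0,"dz": 0,"roll": 0},
    {"grip": 0.2,"dx": 0,"dy": 0,"dz": 0,"roll": 0},
    {"grip": 0.2,"dx": 0,"dy": 0,"dz": 0,"roll": 0}
  ]
}}

```text
t: 10.98
position: [0.4629, -0.0742, 0.045]
eef_rot: [-1.567, -0.01, -1.451]
contact_force: [-0.5, 1.0, 4.2]
grip_width: 0.0351
```

Run:
```python
from h import *
st()
im,d=r.grab_frame('scene');save('s5',im)
save('s5c',cv2.resize(im[180:300,260:420],None,fx=5,fy=5))
```

```text
{'t': 10.983, 'position': [0.463, -0.074, 0.045], 'eef_rot': [-1.567, -0.01, -1.451], 'wrist_torque': [0.097, 0.139, 0.049], 'contact_force': [-0.479, 1.049, 4.215], 'grip_width': 0.035} q7 0.71
```

View pics/s5c.png

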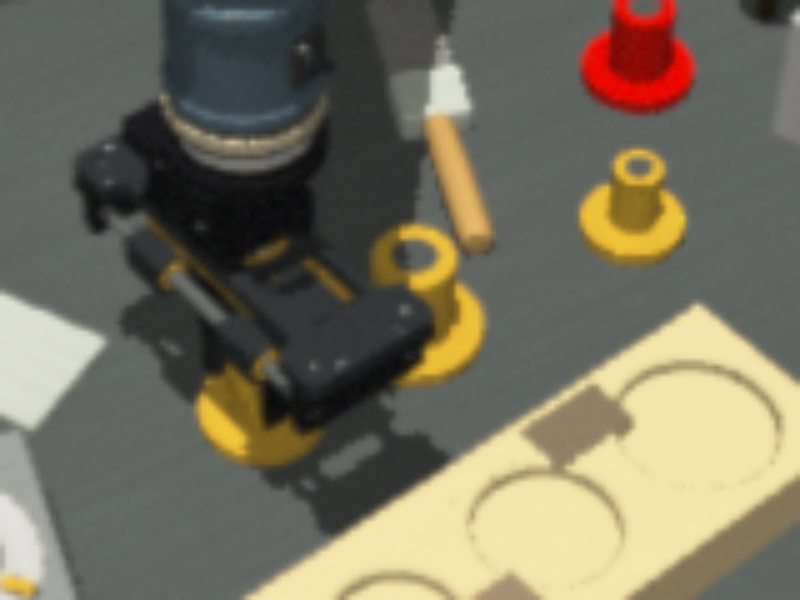

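>>> {"op": "arm_command", "data": {
  "rows": [
    {"grip": 0.2,"dx": 0,"dy": -0.03,"dz": 0,"roll": 0},
    {"grip": 0.2,"dx": 0,"dy": -0.06,"dz": 0,"roll": 0},
    {"grip": 0.2,"dx": 0,"dy": -0.08,"dz": 0,"roll": 0},
    {"grip": 0.2,"dx": 0,"dy": -0.08,"dz": 0,"roll": 0}
  ]
}}

```text
t: 11.37
position: [0.4649, -0.0739, 0.1279]
eef_rot: [-1.56, -0.01, -1.451]
contact_force: [0.4, 0.7, -3.8]
grip_width: 0.0349
```

Run:
```python
from h import *
st();move(.6225,-.012,.125,-1.446)
```

```text
{'t': 11.367, 'position': [0.465, -0.074, 0.128], 'eef_rot': [-1.56, -0.01, -1.451], 'wrist_torque': [-0.102, -0.105, 0.006], 'contact_force': [0.391, 0.748, -3.829], 'grip_width': 0.035} q7 0.56
dx -0.043 dy 0.003 dz 0.164 roll -0.005 rows 4.05986043212304 q7 0.5624261659327164
```

>>> {"op": "arm_command", "data": {
  "rows": [
    {"grip": 0.2,"dx": -0.043,"dy": 0.003,"dz": 0.164,"roll": -0.005},
    {"grip": 0.2,"dx": -0.043,"dy": 0.003,"dz": 0.164,"roll": -0.005},
    {"grip": 0.2,"dx": -0.043,"dy": 0.003,"dz": 0.164,"roll": -0.005},
    {"grip": 0.2,"dx": -0.043,"dy": 0.003,"dz": 0.164,"roll": -0.005},
    {"grip": 0.2,"dx": -0.043,"dy": 0.003,"dz": 0.164,"roll": -0.005},
    {"grip": 0.2,"dx": -0.043,"dy": 0.003,"dz": 0.164,"roll": -0.005},
    {"grip": 0.2,"dx": -0.043,"dy": 0.003,"dz": 0.164,"roll": -0.005}
  ]
}}

```text
t: 11.95
position: [0.6214, -0.0117, 0.124]
eef_rot: [-1.564, -0.01, -1.446]
contact_force: [-1.7, -0.5, -3.1]
grip_width: 0.0353
```

Run:
```python
from h import *
st();move(.6225,-.012,.09,-1.446)
for n in('scene','top'):
    im,d=r.grab_frame(n);save(n+'6',im)
    save(n+'6c',cv2.resize(im[220:340,270:430] if n=='scene' else im[140:260,220:380],None,fx=5,fy=5))
```

```text
{'t': 11.95, 'position': [0.621, -0.012, 0.124], 'eef_rot': [-1.564, -0.01, -1.446], 'wrist_torque': [-0.173, 0.128, 0.004], 'contact_force': [-1.687, -0.47, -3.144], 'grip_width': 0.035} q7 0.49
dx 0.000 dy 0.034 dz 0.001 roll 0.000 rows 0.814896159552406 q7 0.48720398236941675
```

View pics/scene6c.png

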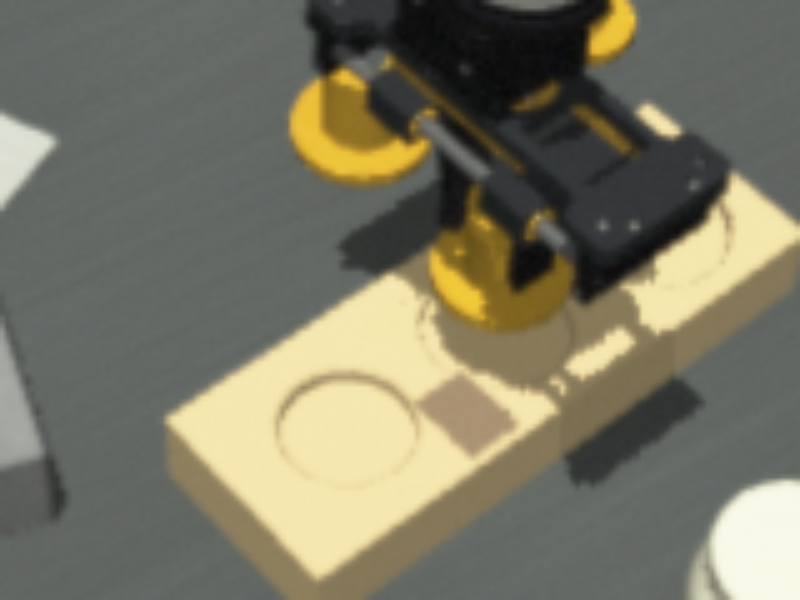

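View pics/top6c.png

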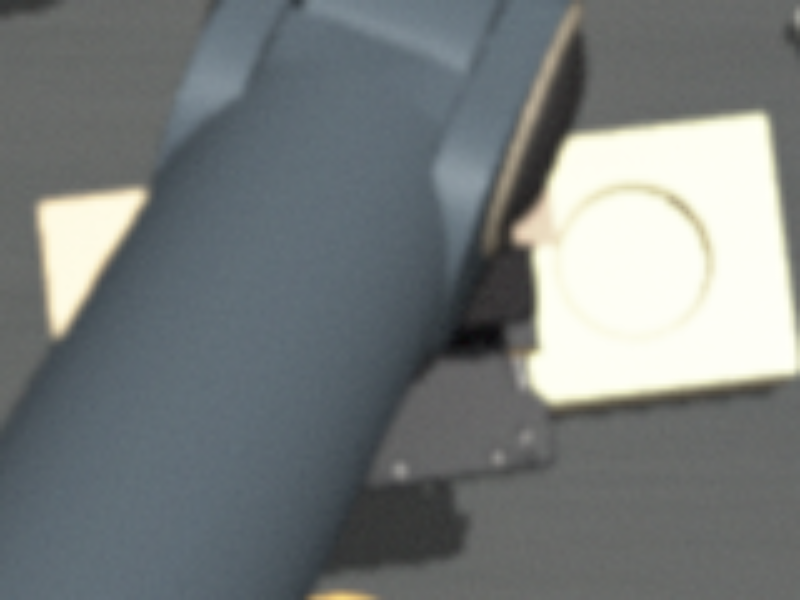

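```bash
cat >> h.py <<'E'
from scipy.optimize import least_squares
def circ(c,rad,z,k=72):
    a=np.linspace(0,2*np.pi,k,endpoint=False); return np.c_[c[0]+rad*np.cos(a),c[1]+rad*np.sin(a),np.full(k,z)]
def fit_center(n,ext,rad,zs,guess):
    "ext: dict of left/right/top/bottom pixel extremes of a disc with rims at heights zs"
    def f(c):
        p=np.vstack([proj(n,circ(c,rad,z)) for z in zs])
        v=dict(left=p[:,0].min(),right=p[:,0].max(),top=p[:,1].min(),bottom=p[:,1].max())
        return [v[k]-ext[k] for k in ext]
    s=least_squares(f,guess); return s.x,s.fun
E
python3 - <<'E'
from h import *
im=cv2.imread('pics/scene6.png'); hsv=cv2.cvtColor(im,cv2.COLOR_BGR2HSV)
m=cv2.inRange(hsv,(15,150,80),(35,255,255))[258:300,345:395]
nn,l,s,ce=cv2.connectedComponentsWithStats(m);i=1+np.argmax(s[1:,4]);print(s[i])
x,y,w,h=s[i][:4]; ext=dict(left=345+x-.5,right=345+x+w-.5,bottom=258+y+h-.5);print(ext)
print(fit_center('scene',ext,.033,(.079,.089),[.62,-.01]))
# jig top in scene0 by colour
im=np.load('pics/scene0.npz')['im']; print(im[300,330],im[262,420],im[318,345], im[330,330],im[290,410])
g=im[...,2].astype(int)
hsv=cv2.cvtColor(im,cv2.COLOR_BGR2HSV)
j=cv2.inRange(hsv,(15,30,200),(35,160,255)); j[:235]=0;j[345:]=0;j[:,:295]=0;j[:,440:]=0
save('j',j)
print(rect('scene',j,.045)[0])
E
```

```text
[ 11   0  29  28 408]
{'left': np.float64(355.5), 'right': np.float64(384.5), 'bottom': np.float64(285.5)}
(array([ 0.62026386, -0.00711843]), array([ 0.05239834, -0.05212926,  0.00244887]))
[167 225 240] [167 225 240] [169 226 241] [167 224 240] [ 88 109 118]
((623.3706665039062, -9.360504150390625), (109.06988525390625, 308.87384033203125), 7.174763202667236)
```

View pics/j.png

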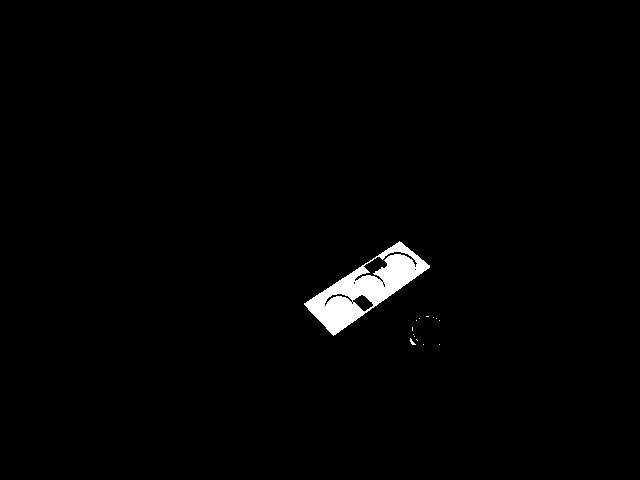

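>>> {"op": "arm_command", "data": {
  "rows": [
    {"grip": 0.2,"dx": 0.001,"dy": 0.015,"dz": 0.002,"roll": 0},
    {"grip": 0.2,"dx": 0.001,"dy": 0.03,"dz": 0.002,"roll": 0},
    {"grip": 0.2,"dx": 0.001,"dy": 0.03,"dz": 0.002,"roll": 0},
    {"grip": 0.2,"dx": 0.001,"dy": 0.03,"dz": 0.002,"roll": 0}
  ]
}}

```text
t: 12.38
position: [0.6216, -0.014, 0.0936]
eef_rot: [-1.566, -0.009, -1.449]
contact_force: [-1.1, 0.2, -2.7]
grip_width: 0.0353
```

Run:
```python
from h import *
st();move(.6235,-.013,.08,-1.446)
for n in('scene',):
    im,d=r.grab_frame(n);save(n+'7',im)
    save(n+'7c',cv2.resize(im[250:310,330:410],None,fx=10,fy=10,interpolation=2))
hsv=cv2.cvtColor(im,cv2.COLOR_BGR2HSV)
z=r.get_state()['position'][2]-.045
m=cv2.inRange(hsv,(15,150,80),(35,255,255))[262:310,345:395]
nn,l,s,ce=cv2.connectedComponentsWithStats(m);i=1+np.argmax(s[1:,4]);print(s[i])
x,y,w,h=s[i][:4]; ext=dict(left=345+x-.5,right=345+x+w-.5,bottom=262+y+h-.5);print(ext)
print(fit_center('scene',ext,.033,(z,z+.01),[.62,-.01]))
```

```text
{'t': 12.383, 'position': [0.622, -0.014, 0.094], 'eef_rot': [-1.566, -0.009, -1.449], 'wrist_torque': [-0.064, 0.013, -0.011], 'contact_force': [-1.141, 0.209, -2.682], 'grip_width': 0.035} q7 0.51
dx -0.001 dy 0.014 dz 0.002 roll -0.003 rows 0.3304177506469514 q7 0.512992391673908
[ 10   5  27  28 373]
{'left': np.float64(354.5), 'right': np.float64(381.5), 'bottom': np.float64(294.5)}
(array([ 0.62181857, -0.01163311]), array([-0.69739339,  0.69373212, -0.03140029]))
```

View pics/scene7c.png

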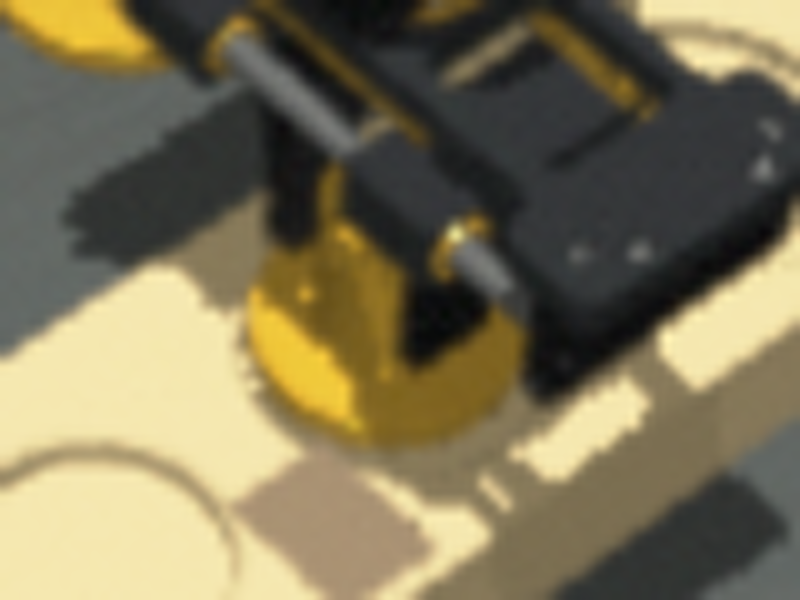

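>>> {"op": "arm_command", "data": {
  "rows": [
    {"grip": 0.2,"dx": -0.001,"dy": 0.003,"dz": 0.0015,"roll": 0},
    {"grip": 0.2,"dx": -0.001,"dy": 0.007,"dz": 0.0015,"roll": 0},
    {"grip": 0.2,"dx": -0.001,"dy": 0.011,"dz": 0.0015,"roll": 0},
    {"grip": 0.2,"dx": -0.001,"dy": 0.015,"dz": 0.0015,"roll": 0},
    {"grip": 0.2,"dx": -0.001,"dy": 0.015,"dz": 0.0015,"roll": 0}
  ]
}}

```text
t: 12.85
position: [0.6244, -0.013, 0.0798]
eef_rot: [-1.563, -0.009, -1.449]
contact_force: [0.8, 0.3, -0.9]
grip_width: 0.0355
```

Run:
```python
from h import *
st()
```

```text
{'t': 12.85, 'position': [0.624, -0.013, 0.08], 'eef_rot': [-1.563, -0.009, -1.449], 'wrist_torque': [0.046, 0.067, 0.055], 'contact_force': [0.808, 0.305, -0.946], 'grip_width': 0.035} q7 0.52
```

>>> {"op": "arm_command", "data": {
  "rows": [
    {"grip": 0.8,"dx": 0,"dy": 0,"dz": 0,"roll": 0},
    {"grip": 0.8,"dx": 0,"dy": 0,"dz": 0,"roll": 0},
    {"grip": 0.8,"dx": 0,"dy": 0,"dz": 0,"roll": 0},
    {"grip": 0.8,"dx": 0,"dy": -0.04,"dz": 0,"roll": 0},
    {"grip": 1,"dx": 0,"dy": -0.08,"dz": 0,"roll": 0},
    {"grip": 1,"dx": 0,"dy": -0.11,"dz": 0,"roll": 0}
  ]
}}

```text
t: 13.35
position: [0.6242, -0.0126, 0.1925]
eef_rot: [-1.561, -0.01, -1.449]
contact_force: [1.9, -0.2, -0.4]
grip_width: 0.0677
```

Run:
```python
from h import *
st();move(.456,.026,.19,-1.446)
for n in('scene',):
    im,d=r.grab_frame(n);save(n+'8',im)
    save(n+'8c',cv2.resize(im[190:310,290:450],None,fx=5,fy=5,interpolation=2))
for k in 'LS':
    c,a=spot(im,*q0[k][1]); print(k,c.round(2),a,plane('scene',[c],H[k])[0].round(4))
```

```text
{'t': 13.35, 'position': [0.624, -0.013, 0.192], 'eef_rot': [-1.561, -0.01, -1.449], 'wrist_torque': [-0.116, 0.006, 0.028], 'contact_force': [1.919, -0.206, -0.362], 'grip_width': 0.068} q7 0.44
dx -0.059 dy 0.002 dz -0.162 roll -0.003 rows 4.138376851732054 q7 0.43518571568980746
L [342.47 230.59] 41.4375 [0.4559 0.0249 0.06  ]
S [387.26 212.68] 136.59375 [0.4547 0.1691 0.048 ]
```

View pics/scene8c.png

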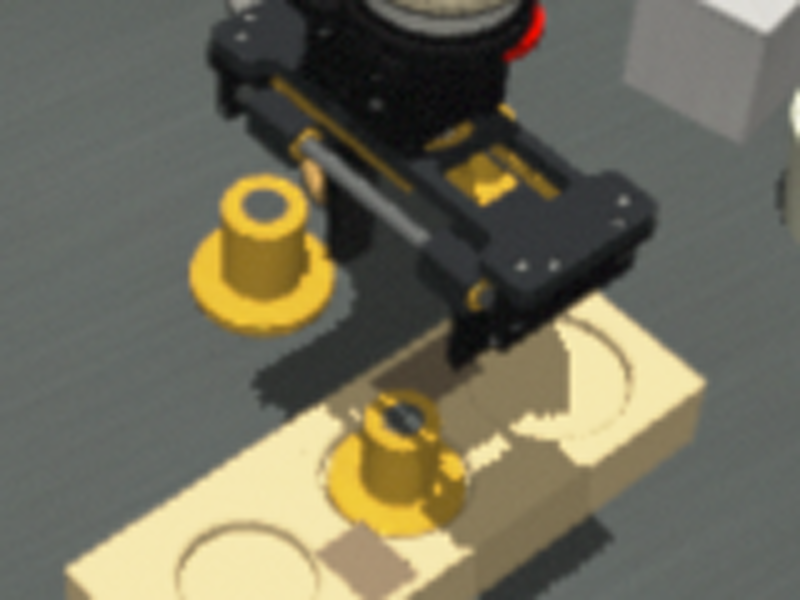

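>>> {"op": "arm_command", "data": {
  "rows": [
    {"grip": 1,"dx": -0.059,"dy": 0,"dz": -0.162,"roll": 0},
    {"grip": 1,"dx": -0.059,"dy": 0,"dz": -0.162,"roll": 0},
    {"grip": 1,"dx": -0.059,"dy": 0,"dz": -0.162,"roll": 0},
    {"grip": 1,"dx": -0.059,"dy": 0,"dz": -0.162,"roll": 0},
    {"grip": 1,"dx": -0.059,"dy": 0.02,"dz": -0.162,"roll": 0},
    {"grip": 1,"dx": -0.059,"dy": 0.04,"dz": -0.162,"roll": 0},
    {"grip": 1,"dx": -0.059,"dy": 0.06,"dz": -0.162,"roll": 0},
    {"grip": 1,"dx": -0.059,"dy": 0.06,"dz": -0.162,"roll": 0}
  ]
}}

```text
t: 14.07
position: [0.4585, 0.0255, 0.1324]
eef_rot: [-1.556, -0.011, -1.449]
contact_force: [-0.9, -0.2, 0.4]
grip_width: 0.0869
```

Run:
```python
from h import *
st();move(.456,.026,.045,-1.446)
for n in('scene',):
    im,d=r.grab_frame(n);save(n+'9',im)
    save(n+'9c',cv2.resize(im[190:310,290:450],None,fx=5,fy=5,interpolation=2))
jy=np.radians(7.18)
for a in [(370.3,273.1)]:
    c,ar=spot(im,*a);print(c,ar,plane('scene',[c],.089),plane('scene',[c],.099))
c,ar=spot(im,*q0['L'][1]);print(c)
```

```text
{'t': 14.067, 'position': [0.458, 0.025, 0.132], 'eef_rot': [-1.556, -0.011, -1.449], 'wrist_torque': [-0.061, 0.098, 0.0], 'contact_force': [-0.925, -0.24, 0.402], 'grip_width': 0.087} q7 0.32
dx -0.001 dy 0.087 dz -0.002 roll -0.003 rows 2.0963503663724765 q7 0.3237591928397533
[370.2112013  273.28425325] 36.09375 [[ 0.62492416 -0.01006073  0.089     ]] [[ 0.63108761 -0.01519211  0.099     ]]
[342.67316379 230.52852514]
```

View pics/scene9c.png

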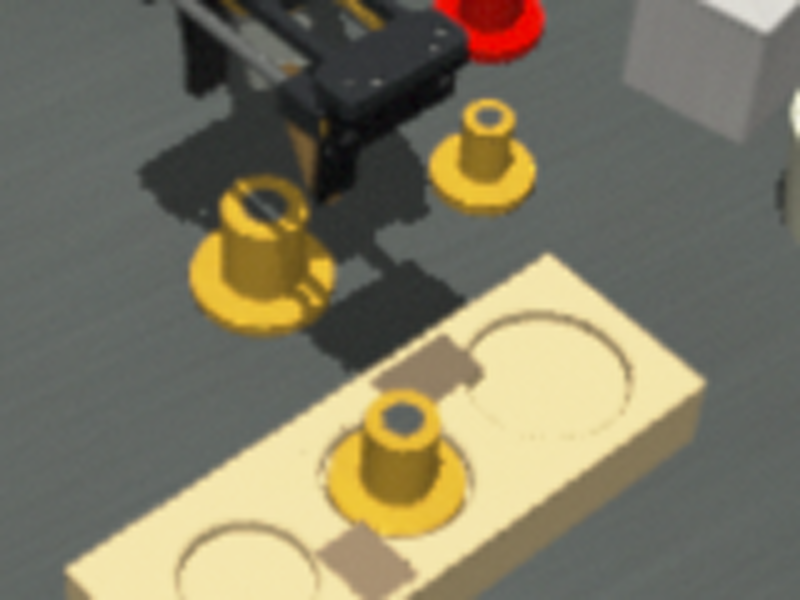

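>>> {"op": "arm_command", "data": {
  "rows": [
    {"grip": 1,"dx": 0.001,"dy": 0.035,"dz": -0.003,"roll": 0},
    {"grip": 1,"dx": 0.001,"dy": 0.065,"dz": -0.003,"roll": 0},
    {"grip": 1,"dx": 0.001,"dy": 0.085,"dz": -0.003,"roll": 0},
    {"grip": 1,"dx": 0.001,"dy": 0.085,"dz": -0.003,"roll": 0},
    {"grip": 0.3,"dx": 0.001,"dy": 0.085,"dz": -0.003,"roll": 0},
    {"grip": 0.3,"dx": 0.001,"dy": 0.085,"dz": -0.003,"roll": 0},
    {"grip": 0.3,"dx": 0.001,"dy": 0.085,"dz": -0.003,"roll": 0},
    {"grip": 0.3,"dx": 0.001,"dy": 0.085,"dz": -0.003,"roll": 0},
    {"grip": 0.3,"dx": 0.001,"dy": 0.085,"dz": -0.003,"roll": 0},
    {"grip": 0.3,"dx": 0.001,"dy": 0.085,"dz": -0.003,"roll": 0}
  ],
  "squeeze": 25
}}

```text
t: 14.95
position: [0.4587, 0.0231, 0.0493]
eef_rot: [-1.553, -0.011, -1.45]
contact_force: [0.4, -0.7, 1.1]
grip_width: 0.0544
```

>>> {"op": "arm_command", "data": {
  "rows": [
    {"grip": 0.3,"dx": 0,"dy": 0,"dz": 0,"roll": 0},
    {"grip": 0.3,"dx": 0,"dy": 0,"dz": 0,"roll": 0},
    {"grip": 0.3,"dx": 0,"dy": 0,"dz": 0,"roll": 0}
  ]
}}

```text
t: 15.2
position: [0.4576, 0.0233, 0.0494]
eef_rot: [-1.555, -0.01, -1.449]
contact_force: [-3.6, 0.1, 6.1]
grip_width: 0.0435
```

>>> {"op": "arm_command", "data": {
  "rows": [
    {"grip": 0.3,"dx": 0,"dy": -0.03,"dz": 0,"roll": 0},
    {"grip": 0.3,"dx": 0,"dy": -0.06,"dz": 0,"roll": 0},
    {"grip": 0.3,"dx": 0,"dy": -0.08,"dz": 0,"roll": 0},
    {"grip": 0.3,"dx": 0,"dy": -0.08,"dz": 0,"roll": 0}
  ]
}}

```text
t: 15.53
position: [0.4589, 0.024, 0.1322]
eef_rot: [-1.548, -0.009, -1.45]
contact_force: [-0.0, -0.6, -4.1]
grip_width: 0.0431
```

Run:
```python
from h import *
st();move(.611,.09,.125,-1.446)
```

```text
{'t': 15.533, 'position': [0.459, 0.024, 0.132], 'eef_rot': [-1.548, -0.009, -1.45], 'wrist_torque': [-0.041, -0.012, -0.074], 'contact_force': [-0.012, -0.622, -4.103], 'grip_width': 0.043} q7 0.34
dx -0.047 dy 0.007 dz 0.159 roll -0.004 rows 3.9804801146558235 q7 0.3387495149945929
```

```bash
cat >> h.py <<'E'
from scipy.spatial.transform import Rotation as Ro
def move(x,y,z,yaw):
    s=r.get_state(); p=s['position']; e=s['eef_rot']; D=np.array([x,y,z])-p
    R=Ro.from_euler('xyz',e).as_matrix(); d=R.T@D
    dyaw=(yaw-e[2]+np.pi/2)%np.pi-np.pi/2
    print('dx %.4f dy %.4f dz %.4f roll %.3f'%(*d,-dyaw),'rows %.1f'%max(np.linalg.norm(D)/.0417,abs(dyaw)/.125),'tilt',(e[0]+np.pi/2).round(4),e[1].round(4),'q7',s['qpos'][6].round(2),'up1cm:',(R.T@[0,0,.01]).round(4))
E
python3 -c "
from h import *
move(.6105,.0882,.125,-1.446)"
```

```text
dx -0.0455 dy 0.0104 dz 0.1581 roll -0.004 rows 4.0 tilt 0.0229 -0.0086 q7 0.34 up1cm: [ 0.0001 -0.01    0.0002]
```

>>> {"op": "arm_command", "data": {
  "rows": [
    {"grip": 0.3,"dx": -0.0455,"dy": 0.008,"dz": 0.158,"roll": -0.005},
    {"grip": 0.3,"dx": -0.0455,"dy": 0.008,"dz": 0.158,"roll": -0.005},
    {"grip": 0.3,"dx": -0.0455,"dy": 0.008,"dz": 0.158,"roll": -0.005},
    {"grip": 0.3,"dx": -0.0455,"dy": 0.008,"dz": 0.158,"roll": -0.005},
    {"grip": 0.3,"dx": -0.0455,"dy": 0.01,"dz": 0.158,"roll": -0.005},
    {"grip": 0.3,"dx": -0.0455,"dy": 0.025,"dz": 0.158,"roll": -0.005},
    {"grip": 0.3,"dx": -0.0455,"dy": 0.035,"dz": 0.158,"roll": -0.005},
    {"grip": 0.3,"dx": -0.0455,"dy": 0.035,"dz": 0.158,"roll": -0.005}
  ]
}}

```text
t: 16.2
position: [0.6079, 0.0878, 0.0962]
eef_rot: [-1.556, -0.009, -1.445]
contact_force: [-0.6, 0.1, -4.3]
grip_width: 0.0431
```

Run:
```python
from h import *
st();move(.6105,.0882,.084,-1.446)
im,d=r.grab_frame('scene');save('s10',im)
save('s10c',cv2.resize(im[230:310,350:450],None,fx=8,fy=8,interpolation=2))
hsv=cv2.cvtColor(im,cv2.COLOR_BGR2HSV)
z=r.get_state()['position'][2]-.0494
m=cv2.inRange(hsv,(15,150,80),(35,255,255)); m[:, :350]=0; m[:235]=0
nn,l,s,ce=cv2.connectedComponentsWithStats(m)
for i in range(1,nn):
  if s[i,4]>60: print(s[i])
```

```text
{'t': 16.2, 'position': [0.608, 0.088, 0.096], 'eef_rot': [-1.556, -0.009, -1.445], 'wrist_torque': [-0.12, 0.185, 0.018], 'contact_force': [-0.635, 0.119, -4.284], 'grip_width': 0.043} q7 0.36
dx -0.0002 dy 0.0123 dz 0.0024 roll 0.001 rows 0.3 tilt 0.0152 -0.0094 q7 0.36 up1cm: [ 0.0001 -0.01    0.0002]
[565 235  33  46 129]
[384 242  31  33 554]
[356 268  27  29 524]
```

View pics/s10c.png

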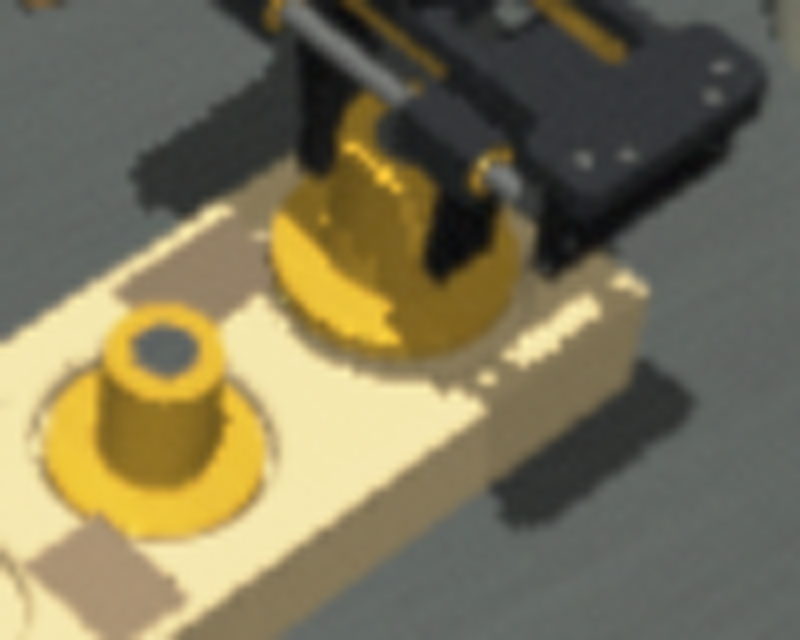

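Run:
```python
from h import *
z=.0962-.0494
print(fit_center('scene',dict(left=383.5,right=414.7,bottom=274.5),.038,(z,z+.01),[.61,.09]))
```

```text
(array([0.60812359, 0.09087115]), array([-0.17873241,  0.1781118 , -0.00935198]))
```

>>> {"op": "arm_command", "data": {
  "rows": [
    {"grip": 0.3,"dx": 0.001,"dy": 0,"dz": 0.0027,"roll": 0},
    {"grip": 0.3,"dx": 0.001,"dy": 0.004,"dz": 0.0027,"roll": 0},
    {"grip": 0.3,"dx": 0.001,"dy": 0.008,"dz": 0.0027,"roll": 0},
    {"grip": 0.3,"dx": 0.001,"dy": 0.0125,"dz": 0.0027,"roll": 0},
    {"grip": 0.3,"dx": 0.001,"dy": 0.0125,"dz": 0.0027,"roll": 0}
  ]
}}

```text
t: 16.67
position: [0.6117, 0.087, 0.0849]
eef_rot: [-1.553, -0.009, -1.445]
contact_force: [-0.5, -0.8, -3.7]
grip_width: 0.0435
```

Run:
```python
from h import *
st();move(.6105,.0882,.084,-1.446)
```

```text
{'t': 16.667, 'position': [0.612, 0.087, 0.085], 'eef_rot': [-1.553, -0.009, -1.445], 'wrist_torque': [-0.103, 0.074, -0.017], 'contact_force': [-0.541, -0.783, -3.664], 'grip_width': 0.043} q7 0.37
dx -0.0014 dy 0.0009 dz -0.0010 roll 0.001 rows 0.0 tilt 0.0174 -0.009 q7 0.37 up1cm: [ 0.0001 -0.01    0.0002]
```

Nearly down, since the full weight is still carried. I lower by 1.5 mm and release.

>>> {"op": "arm_command", "data": {
  "rows": [
    {"grip": 0.3,"dx": -0.001,"dy": 0.001,"dz": -0.001,"roll": 0},
    {"grip": 0.3,"dx": -0.001,"dy": 0.002,"dz": -0.001,"roll": 0},
    {"grip": 0.3,"dx": -0.001,"dy": 0.002,"dz": -0.001,"roll": 0}
  ]
}}

```text
t: 16.92
position: [0.6115, 0.0872, 0.0846]
eef_rot: [-1.551, -0.009, -1.445]
contact_force: [0.3, -1.2, 6.1]
grip_width: 0.0434
```

>>> {"op": "arm_command", "data": {
  "rows": [
    {"grip": 0.85,"dx": 0,"dy": 0,"dz": 0,"roll": 0},
    {"grip": 0.85,"dx": 0,"dy": 0,"dz": 0,"roll": 0},
    {"grip": 0.85,"dx": 0,"dy": 0,"dz": 0,"roll": 0},
    {"grip": 0.85,"dx": 0,"dy": 0,"dz": 0,"roll": 0},
    {"grip": 0.85,"dx": 0,"dy": -0.04,"dz": 0,"roll": 0},
    {"grip": 1,"dx": 0,"dy": -0.08,"dz": 0,"roll": 0},
    {"grip": 1,"dx": 0,"dy": -0.11,"dz": 0,"roll": 0}
  ]
}}

```text
t: 17.5
position: [0.6098, 0.0877, 0.1969]
eef_rot: [-1.55, -0.009, -1.446]
contact_force: [1.0, 0.1, 0.4]
grip_width: 0.0799
```

Run:
```python
from h import *
st();move(.455,.17,.19,-1.446)
im,d=r.grab_frame('scene');save('s11',im)
save('s11c',cv2.resize(im[190:310,330:490],None,fx=5,fy=5,interpolation=2))
```

```text
{'t': 17.5, 'position': [0.61, 0.088, 0.197], 'eef_rot': [-1.55, -0.009, -1.446], 'wrist_torque': [-0.087, -0.016, -0.034], 'contact_force': [1.002, 0.099, 0.41], 'grip_width': 0.08} q7 0.28
dx -0.1010 dy 0.0029 dz -0.1435 roll 0.000 rows 4.2 tilt 0.021 -0.0095 q7 0.28 up1cm: [ 0.0001 -0.01    0.0002]
```

View pics/s11c.png

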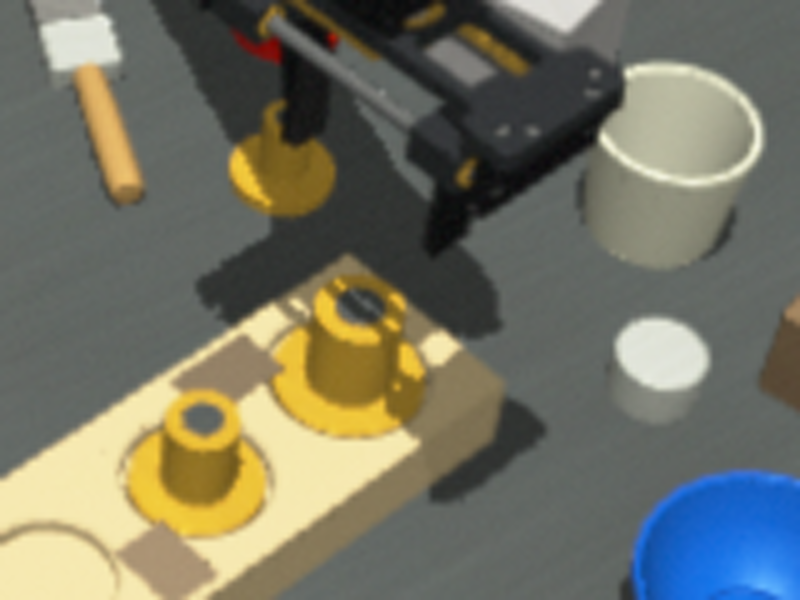

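>>> {"op": "arm_command", "data": {
  "rows": [
    {"grip": 1,"dx": -0.101,"dy": 0,"dz": -0.144,"roll": 0},
    {"grip": 1,"dx": -0.101,"dy": 0,"dz": -0.144,"roll": 0},
    {"grip": 1,"dx": -0.101,"dy": 0,"dz": -0.144,"roll": 0},
    {"grip": 1,"dx": -0.101,"dy": 0,"dz": -0.144,"roll": 0},
    {"grip": 1,"dx": -0.101,"dy": 0.02,"dz": -0.144,"roll": 0},
    {"grip": 1,"dx": -0.101,"dy": 0.04,"dz": -0.144,"roll": 0},
    {"grip": 1,"dx": -0.101,"dy": 0.06,"dz": -0.144,"roll": 0},
    {"grip": 1,"dx": -0.101,"dy": 0.06,"dz": -0.144,"roll": 0}
  ]
}}

```text
t: 18.22
position: [0.457, 0.1696, 0.1348]
eef_rot: [-1.546, -0.01, -1.445]
contact_force: [0.1, -0.3, -0.5]
grip_width: 0.087
```

Run:
```python
from h import *
st();move(.455,.17,.04,-1.446)
im,d=r.grab_frame('scene');save('s12',im)
save('s12c',cv2.resize(im[180:310,310:470],None,fx=5,fy=5,interpolation=2)[:600])
c,ar=spot(im,*q0['S'][1]);print(c,plane('scene',[c],.048))
for p,h in(((402,251.2),.095),((371,273.3),.089)):
    c,ar=spot(im,*p);print(c,plane('scene',[c],h),ar)
```

```text
{'t': 18.217, 'position': [0.457, 0.17, 0.135], 'eef_rot': [-1.546, -0.01, -1.445], 'wrist_torque': [-0.053, 0.101, -0.011], 'contact_force': [0.13, -0.308, -0.498], 'grip_width': 0.087} q7 0.04
dx -0.0017 dy 0.0947 dz -0.0043 roll 0.001 rows 2.3 tilt 0.0252 -0.0101 q7 0.04 up1cm: [ 0.0001 -0.01    0.0003]
[387.64641123 212.84509362] [[0.45574482 0.16964089 0.048     ]]
[401.57138208 250.86521822] [[0.61267141 0.08906718 0.095     ]] 51.015625
[370.22658935 273.28350515] [[ 0.62494109 -0.01002953  0.089     ]] 36.375
```

View pics/s12c.png

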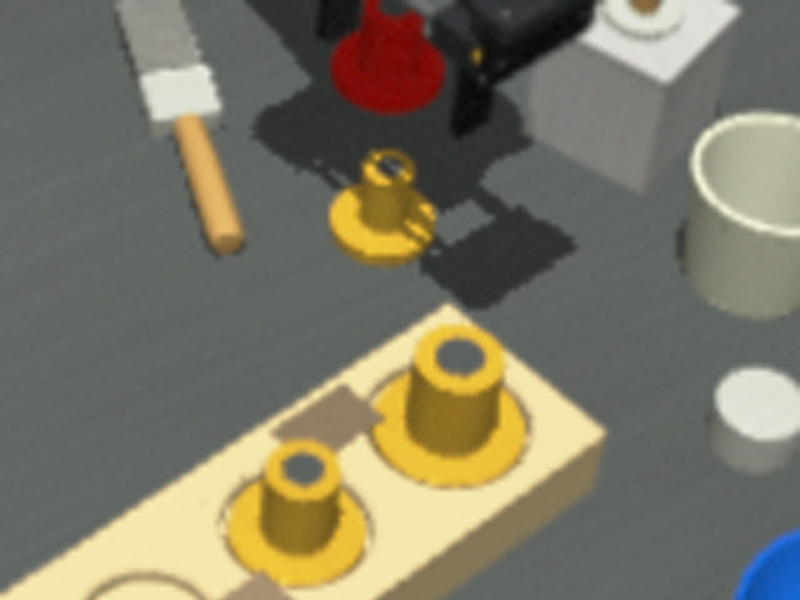

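>>> {"op": "arm_command", "data": {
  "rows": [
    {"grip": 1,"dx": -0.002,"dy": 0.035,"dz": -0.004,"roll": 0},
    {"grip": 1,"dx": -0.002,"dy": 0.065,"dz": -0.004,"roll": 0},
    {"grip": 1,"dx": -0.002,"dy": 0.094,"dz": -0.004,"roll": 0},
    {"grip": 1,"dx": -0.002,"dy": 0.094,"dz": -0.004,"roll": 0},
    {"grip": 0.15,"dx": -0.002,"dy": 0.094,"dz": -0.004,"roll": 0},
    {"grip": 0.15,"dx": -0.002,"dy": 0.094,"dz": -0.004,"roll": 0},
    {"grip": 0.15,"dx": -0.002,"dy": 0.094,"dz": -0.004,"roll": 0},
    {"grip": 0.15,"dx": -0.002,"dy": 0.094,"dz": -0.004,"roll": 0},
    {"grip": 0.15,"dx": -0.002,"dy": 0.094,"dz": -0.004,"roll": 0},
    {"grip": 0.15,"dx": -0.002,"dy": 0.094,"dz": -0.004,"roll": 0}
  ],
  "squeeze": 18
}}

```text
t: 19.1
position: [0.4573, 0.1706, 0.0431]
eef_rot: [-1.542, -0.009, -1.446]
contact_force: [-0.2, -0.3, -0.1]
grip_width: 0.0549
```

>>> {"op": "arm_command", "data": {
  "rows": [
    {"grip": 0.15,"dx": 0,"dy": 0,"dz": 0,"roll": 0},
    {"grip": 0.15,"dx": 0,"dy": 0,"dz": 0,"roll": 0},
    {"grip": 0.15,"dx": 0,"dy": 0,"dz": 0,"roll": 0},
    {"grip": 0.15,"dx": 0,"dy": 0,"dz": 0,"roll": 0}
  ]
}}

```text
t: 19.43
position: [0.4562, 0.1705, 0.0429]
eef_rot: [-1.544, -0.008, -1.446]
contact_force: [-3.2, -0.8, 3.1]
grip_width: 0.0285
```

>>> {"op": "arm_command", "data": {
  "rows": [
    {"grip": 0.15,"dx": 0,"dy": -0.03,"dz": 0,"roll": 0},
    {"grip": 0.15,"dx": 0,"dy": -0.06,"dz": 0,"roll": 0},
    {"grip": 0.15,"dx": 0,"dy": -0.1,"dz": 0,"roll": 0},
    {"grip": 0.15,"dx": 0,"dy": -0.13,"dz": 0,"roll": 0},
    {"grip": 0.15,"dx": 0,"dy": -0.14,"dz": 0,"roll": 0}
  ]
}}

```text
t: 19.85
position: [0.4544, 0.1716, 0.1863]
eef_rot: [-1.539, -0.005, -1.446]
contact_force: [0.2, 0.0, -2.4]
grip_width: 0.0272
```

Run:
```python
from h import *
st();move(.6345,-.1007,.18,-1.446)
```

```text
{'t': 19.85, 'position': [0.454, 0.172, 0.186], 'eef_rot': [-1.539, -0.005, -1.446], 'wrist_torque': [-0.05, 0.013, -0.01], 'contact_force': [0.236, 0.013, -2.427], 'grip_width': 0.027} q7 -0.04
dx 0.2925 dy 0.0126 dz 0.1445 roll -0.000 rows 7.8 tilt 0.0321 -0.0055 q7 -0.04 up1cm: [ 0.0001 -0.01    0.0003]
```

>>> {"op": "arm_command", "data": {
  "rows": [
    {"grip": 0.15,"dx": 0.291,"dy": 0.006,"dz": 0.144,"roll": 0},
    {"grip": 0.15,"dx": 0.291,"dy": 0.006,"dz": 0.144,"roll": 0},
    {"grip": 0.15,"dx": 0.291,"dy": 0.006,"dz": 0.144,"roll": 0},
    {"grip": 0.15,"dx": 0.291,"dy": 0.006,"dz": 0.144,"roll": 0},
    {"grip": 0.15,"dx": 0.291,"dy": 0.006,"dz": 0.144,"roll": 0},
    {"grip": 0.15,"dx": 0.291,"dy": 0.006,"dz": 0.144,"roll": 0},
    {"grip": 0.15,"dx": 0.291,"dy": 0.006,"dz": 0.144,"roll": 0},
    {"grip": 0.15,"dx": 0.291,"dy": 0.01,"dz": 0.144,"roll": 0},
    {"grip": 0.15,"dx": 0.291,"dy": 0.04,"dz": 0.144,"roll": 0},
    {"grip": 0.15,"dx": 0.291,"dy": 0.08,"dz": 0.144,"roll": 0}
  ]
}}

```text
t: 20.68
position: [0.6385, -0.1037, 0.1135]
eef_rot: [-1.533, -0.009, -1.451]
contact_force: [0.1, 1.2, -3.1]
grip_width: 0.0276
```

Run:
```python
from h import *
st();move(.634,-.099,.09,-1.446)
```

```text
{'t': 20.683, 'position': [0.638, -0.104, 0.114], 'eef_rot': [-1.533, -0.009, -1.451], 'wrist_torque': [0.039, 0.1, 0.026], 'contact_force': [0.082, 1.152, -3.13], 'grip_width': 0.028} q7 0.68
dx -0.0054 dy 0.0233 dz -0.0048 roll -0.005 rows 0.6 tilt 0.0382 -0.0087 q7 0.68 up1cm: [ 0.0001 -0.01    0.0004]
```

>>> {"op": "arm_command", "data": {
  "rows": [
    {"grip": 0.15,"dx": -0.005,"dy": 0.01,"dz": -0.005,"roll": -0.005},
    {"grip": 0.15,"dx": -0.005,"dy": 0.02,"dz": -0.005,"roll": -0.005},
    {"grip": 0.15,"dx": -0.005,"dy": 0.022,"dz": -0.005,"roll": -0.005},
    {"grip": 0.15,"dx": -0.005,"dy": 0.022,"dz": -0.005,"roll": -0.005}
  ]
}}

```text
t: 21.02
position: [0.6337, -0.0995, 0.0907]
eef_rot: [-1.533, -0.009, -1.446]
contact_force: [0.5, 0.5, -2.3]
grip_width: 0.0273
```

Run:
```python
from h import *
st();move(.634,-.099,.078,-1.446)
im,d=r.grab_frame('scene');save('s13',im)
save('s13c',cv2.resize(im[260:340,300:400],None,fx=8,fy=8,interpolation=2))
hsv=cv2.cvtColor(im,cv2.COLOR_BGR2HSV)
m=cv2.inRange(hsv,(15,150,80),(35,255,255)); m[:, :300]=0; m[:235]=0
nn,l,s,ce=cv2.connectedComponentsWithStats(m)
for i in range(1,nn):
  if s[i,4]>60: print(s[i])
st()
```

```text
{'t': 21.017, 'position': [0.634, -0.099, 0.091], 'eef_rot': [-1.533, -0.009, -1.446], 'wrist_torque': [-0.07, 0.082, -0.039], 'contact_force': [0.481, 0.519, -2.294], 'grip_width': 0.027} q7 0.7
dx -0.0005 dy 0.0127 dz -0.0002 roll 0.000 rows 0.3 tilt 0.0373 -0.009 q7 0.7 up1cm: [ 0.0001 -0.01    0.0004]
[565 235  33  46 128]
[384 245  31  32 650]
[327 294  24  21 281]
{'t': 21.067, 'position': [0.634, -0.1, 0.092], 'eef_rot': [-1.532, -0.009, -1.446], 'wrist_torque': [-0.049, 0.065, -0.081], 'contact_force': [-0.177, 0.984, -2.098], 'grip_width': 0.028} q7 0.7
```

View pics/s13c.png

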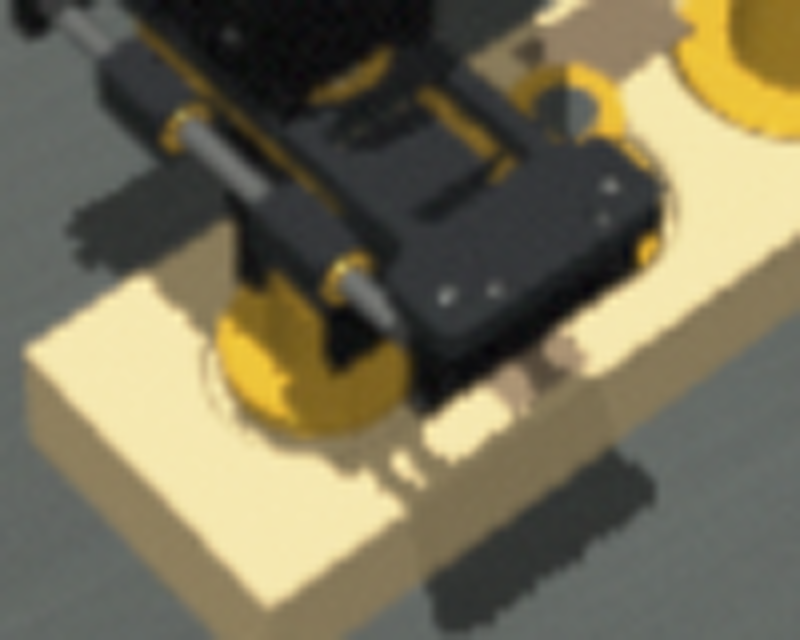

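Run:
```python
from h import *
z=.0485
for e in(dict(left=326.7,right=350.7,bottom=314.5),dict(left=326.7,bottom=314.5)):
  print(fit_center('scene',e,.029,(z,z+.01),[.634,-.1]))
```

```text
(array([ 0.63460058, -0.10155592]), array([-0.81376061,  0.81399375, -0.03190541]))
(array([ 0.63564811, -0.10004044]), array([0., 0.]))
```

>>> {"op": "arm_command", "data": {
  "rows": [
    {"grip": 0.15,"dx": 0,"dy": 0.004,"dz": 0,"roll": 0},
    {"grip": 0.15,"dx": 0,"dy": 0.008,"dz": 0,"roll": 0},
    {"grip": 0.15,"dx": 0,"dy": 0.013,"dz": 0,"roll": 0},
    {"grip": 0.15,"dx": 0,"dy": 0.014,"dz": 0,"roll": 0},
    {"grip": 0.15,"dx": 0,"dy": 0.014,"dz": 0,"roll": 0}
  ]
}}

```text
t: 21.48
position: [0.633, -0.0996, 0.0805]
eef_rot: [-1.535, -0.005, -1.446]
contact_force: [-12.7, 3.3, 18.0]
grip_width: 0.0292
```

>>> {"op": "arm_command", "data": {
  "rows": [
    {"grip": 0.15,"dx": 0,"dy": -0.003,"dz": 0,"roll": 0},
    {"grip": 0.15,"dx": 0,"dy": -0.003,"dz": -0.0015,"roll": 0},
    {"grip": 0.15,"dx": 0,"dy": 0,"dz": -0.0015,"roll": 0},
    {"grip": 0.15,"dx": 0,"dy": 0.001,"dz": -0.0015,"roll": 0},
    {"grip": 0.15,"dx": 0,"dy": 0.001,"dz": -0.0015,"roll": 0}
  ]
}}

```text
t: 21.9
position: [0.6316, -0.0995, 0.0789]
eef_rot: [-1.535, -0.005, -1.446]
contact_force: [0.4, 0.7, -2.2]
grip_width: 0.0281
```

Run:
```python
from h import *
st()
im,d=r.grab_frame('scene');save('s14',im)
save('s14c',cv2.resize(im[270:330,310:390],None,fx=10,fy=10,interpolation=2))
```

```text
{'t': 21.9, 'position': [0.632, -0.1, 0.079], 'eef_rot': [-1.535, -0.005, -1.446], 'wrist_torque': [-0.055, 0.121, 0.005], 'contact_force': [0.449, 0.67, -2.198], 'grip_width': 0.028} q7 0.71
```

View pics/s14c.png

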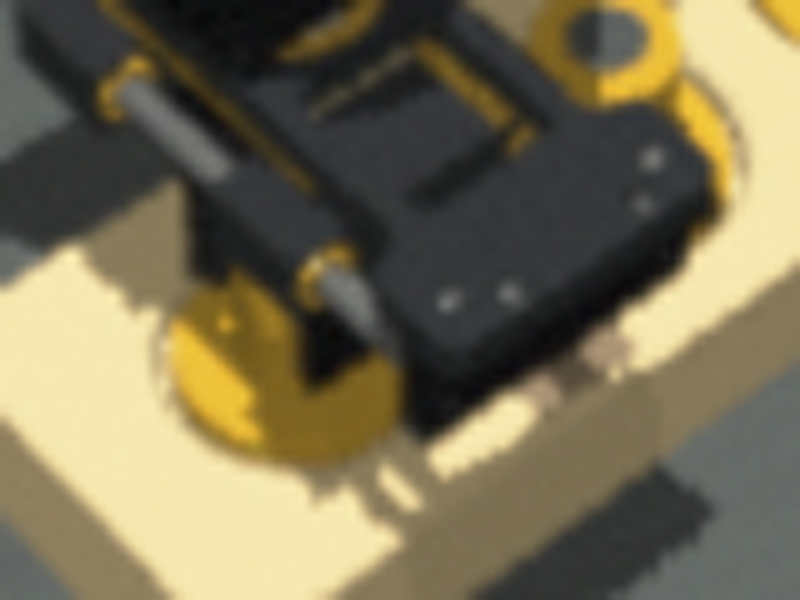

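Now free in the pocket and carrying its weight at z .079. I lower a little more and release.

>>> {"op": "arm_command", "data": {
  "rows": [
    {"grip": 0.15,"dx": 0,"dy": 0.001,"dz": 0,"roll": 0},
    {"grip": 0.15,"dx": 0,"dy": 0.002,"dz": 0,"roll": 0},
    {"grip": 0.15,"dx": 0,"dy": 0.002,"dz": 0,"roll": 0}
  ]
}}

```text
t: 22.2
position: [0.6327, -0.0997, 0.0775]
eef_rot: [-1.533, -0.006, -1.446]
contact_force: [1.7, 0.3, 2.3]
grip_width: 0.0277
```

>>> {"op": "arm_command", "data": {
  "rows": [
    {"grip": 0.7,"dx": 0,"dy": 0,"dz": 0,"roll": 0},
    {"grip": 0.7,"dx": 0,"dy": 0,"dz": 0,"roll": 0},
    {"grip": 0.7,"dx": 0,"dy": 0,"dz": 0,"roll": 0},
    {"grip": 0.7,"dx": 0,"dy": -0.01,"dz": 0,"roll": 0},
    {"grip": 0.7,"dx": 0,"dy": -0.05,"dz": 0,"roll": 0},
    {"grip": 0.7,"dx": 0,"dy": -0.09,"dz": 0,"roll": 0},
    {"grip": 0.7,"dx": 0,"dy": -0.12,"dz": 0,"roll": 0},
    {"grip": 0.7,"dx": 0,"dy": -0.16,"dz": 0,"roll": 0},
    {"grip": 0.7,"dx": 0,"dy": -0.18,"dz": 0,"roll": 0}
  ]
}}

```text
t: 22.95
position: [0.6268, -0.1008, 0.2626]
eef_rot: [-1.527, -0.007, -1.447]
contact_force: [1.1, -0.5, 0.1]
grip_width: 0.0604
```

Run:
```python
from h import *
st()
im,d=r.grab_frame('scene');save('s15',im)
save('s15c',cv2.resize(im[220:340,300:460],None,fx=5,fy=5,interpolation=2))
T=np.load('pics/top0.npz');S=np.load('pics/scene0.npz')
# brush/stand: depth cloud of stand top, collar; tub rim
C=cloud('top',T['d']);z=C[...,2];x=C[...,0];y=C[...,1];ok=T['d']>0
m=(ok&(z>.075)&(z<.098)&(x>.4)&(x<.56)&(y>.25)&(y<.42)).astype(np.uint8)*255
print('stand top',rect('top',m,.085)[0])
m=(ok&(z>.06)&(z<.09)&(x>.5)&(x<.68)&(y>.25)&(y<.42)).astype(np.uint8)*255
print('tub rim top',rect('top',m,.075)[0])
C=cloud('scene',S['d']);z=C[...,2];x=C[...,0];y=C[...,1];ok=S['d']>0
m=(ok&(z>.078)&(z<.098)&(x>.4)&(x<.56)&(y>.25)&(y<.42)).astype(np.uint8)*255
print('stand scene',rect('scene',m,.085)[0])
m=(ok&(z>.066)&(z<.09)&(x>.5)&(x<.68)&(y>.25)&(y<.42)).astype(np.uint8)*255
print('tub rim scene',rect('scene',m,.075)[0])
```

```text
{'t': 22.95, 'position': [0.627, -0.101, 0.263], 'eef_rot': [-1.527, -0.007, -1.447], 'wrist_torque': [-0.146, 0.011, 0.027], 'contact_force': [1.123, -0.504, 0.137], 'grip_width': 0.06} q7 0.57
stand top ((459.5932922363281, 335.19000244140625), (81.02510833740234, 83.1163558959961), 18.474185943603516)
tub rim top ((583.4967041015625, 323.51947021484375), (89.09918975830078, 86.824951171875), 45.717098236083984)
stand scene ((462.7215576171875, 329.01202392578125), (83.56828308105469, 86.29322052001953), 17.835222244262695)
tub rim scene ((588.5000610351562, 318.2187805175781), (86.54872131347656, 95.7129898071289), 46.14107131958008)
```

View pics/s15c.png

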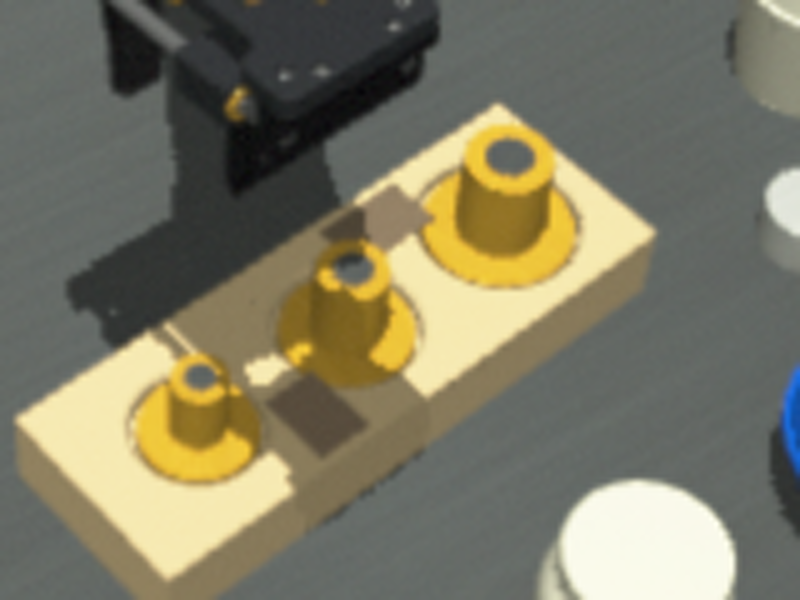

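Run:
```python
from h import *
move(.461,.334,.28,0)
S=np.load('pics/scene0.npz');T=np.load('pics/top0.npz')
for n,D in(('top',T),('scene',S)):
    C=cloud(n,D['d']);im=D['im'];hsv=cv2.cvtColor(im,cv2.COLOR_BGR2HSV)
    red=cv2.inRange(hsv,(0,180,60),(6,255,255))>0
    ok=(D['d']>0)&red&(C[...,0]>.25)&(C[...,0]<.5)&(C[...,1]>.28)&(C[...,1]<.5)
    P=C[ok]; print(n,'red brush z max',np.percentile(P[:,2],[5,50,99]).round(3))
    for lo,hi in((.08,.1),(.1,.13),(.13,.16),(.16,.2),(.2,.3)):
        q=P[(P[:,2]>lo)&(P[:,2]<hi)]
        if len(q)>3: print(lo,np.median(q,0).round(3),len(q))
    w=(D['d']>0)&(C[...,0]>.42)&(C[...,0]<.5)&(C[...,1]>.29)&(C[...,1]<.38)&(C[...,2]>.1)&(C[...,2]<.2)
    P=C[w]
    for lo in(.1,.12,.14,.16,.18):
        q=P[(P[:,2]>lo)&(P[:,2]<lo+.02)]
        if len(q)>3: print('brush',lo,np.median(q,0).round(4),len(q))
```

```text
dx -0.4526 dy -0.0234 dz -0.1111 roll -1.447 rows 11.6 tilt 0.0485 -0.0077 q7 0.57 up1cm: [ 0.0001 -0.01    0.0005]
top red brush z max [0.072 0.078 0.177]
0.08 [0.356 0.338 0.088] 35
0.1 [0.355 0.338 0.114] 51
0.13 [0.356 0.339 0.145] 41
0.16 [0.354 0.343 0.174] 63
brush 0.1 [0.458  0.3302 0.1085] 25
brush 0.12 [0.4596 0.3286 0.1314] 34
brush 0.14 [0.4594 0.3288 0.1493] 36
brush 0.16 [0.4593 0.329  0.1698] 39
brush 0.18 [0.459  0.3343 0.1892] 90
scene red brush z max [0.036 0.089 0.175]
0.08 [0.36  0.338 0.092] 29
0.1 [0.361 0.338 0.115] 41
0.13 [0.36  0.339 0.145] 44
0.16 [0.357 0.341 0.171] 37
brush 0.1 [0.4657 0.3294 0.1102] 42
brush 0.12 [0.466  0.3288 0.1309] 39
brush 0.14 [0.4648 0.3293 0.1506] 42
brush 0.16 [0.4662 0.3296 0.1699] 42
brush 0.18 [0.4635 0.3337 0.1863] 37
```

>>> {"op": "arm_command", "data": {
  "rows": [
    {"grip": 0.7,"dx": -0.4526,"dy": -0.02,"dz": -0.111,"roll": -0.12},
    {"grip": 0.7,"dx": -0.4526,"dy": -0.02,"dz": -0.111,"roll": -0.24},
    {"grip": 0.7,"dx": -0.4526,"dy": -0.02,"dz": -0.111,"roll": -0.36},
    {"grip": 0.7,"dx": -0.4526,"dy": -0.02,"dz": -0.111,"roll": -0.48},
    {"grip": 0.7,"dx": -0.4526,"dy": -0.02,"dz": -0.111,"roll": -0.6},
    {"grip": 0.7,"dx": -0.4526,"dy": -0.02,"dz": -0.111,"roll": -0.72},
    {"grip": 0.7,"dx": -0.4526,"dy": -0.02,"dz": -0.111,"roll": -0.84},
    {"grip": 0.7,"dx": -0.4526,"dy": -0.02,"dz": -0.111,"roll": -0.96},
    {"grip": 0.7,"dx": -0.4526,"dy": -0.02,"dz": -0.111,"roll": -1.08},
    {"grip": 0.7,"dx": -0.4526,"dy": -0.02,"dz": -0.111,"roll": -1.2}
  ]
}}

```text
t: 23.83
position: [0.4768, 0.2909, 0.2751]
eef_rot: [-1.56, -0.048, -0.241]
contact_force: [0.1, 0.0, -0.1]
grip_width: 0.061
```

```bash
cat >> h.py <<'E'
def tilt():
    e=r.get_state()['eef_rot']; R=Ro.from_euler('xyz',e).as_matrix(); print('tool y world',R[:,1].round(4))
E
python3 - <<'E'
from h import *
st();tilt();move(.4605,.3335,.28,0)
E
```

```text
{'t': 23.833, 'position': [0.477, 0.291, 0.275], 'eef_rot': [-1.56, -0.048, -0.241], 'wrist_torque': [-0.022, -0.005, 0.008], 'contact_force': [0.108, 0.005, -0.101], 'grip_width': 0.061} q7 0.82
tool y world [ 0.049  -0.0013 -0.9988]
dx -0.0258 dy -0.0057 dz 0.0375 roll -0.241 rows 1.9 tilt 0.0104 -0.048 q7 0.82 up1cm: [ 0.0005 -0.01    0.0001]
```

>>> {"op": "arm_command", "data": {
  "rows": [
    {"grip": 0.7,"dx": -0.026,"dy": -0.005,"dz": 0.0375,"roll": -0.12},
    {"grip": 0.7,"dx": -0.026,"dy": -0.005,"dz": 0.0375,"roll": -0.241},
    {"grip": 0.7,"dx": -0.026,"dy": -0.005,"dz": 0.0375,"roll": -0.241},
    {"grip": 0.7,"dx": -0.026,"dy": -0.005,"dz": 0.0375,"roll": -0.241}
  ]
}}

```text
t: 24.17
position: [0.4603, 0.3328, 0.2793]
eef_rot: [-1.573, -0.049, -0.003]
contact_force: [-0.3, -1.2, 1.0]
grip_width: 0.0609
```

Run:
```python
from h import *
st();tilt();move(.4605,.3335,.15,0)
for n in('scene','top'):
    im,d=r.grab_frame(n);save(n+'16',im)
im=cv2.imread('pics/scene16.png');save('s16c',cv2.resize(im[100:240,370:530],None,fx=5,fy=4.2,interpolation=2))
```

```text
{'t': 24.167, 'position': [0.46, 0.333, 0.279], 'eef_rot': [-1.573, -0.049, -0.003], 'wrist_torque': [0.026, 0.002, 0.043], 'contact_force': [-0.257, -1.247, 0.981], 'grip_width': 0.061} q7 0.96
tool y world [ 0.0491 -0.0023 -0.9988]
dx -0.0062 dy 0.1291 dz 0.0010 roll -0.003 rows 3.1 tilt -0.0022 -0.0491 q7 0.96 up1cm: [ 0.0005 -0.01   -0.    ]
```

View pics/s16c.png

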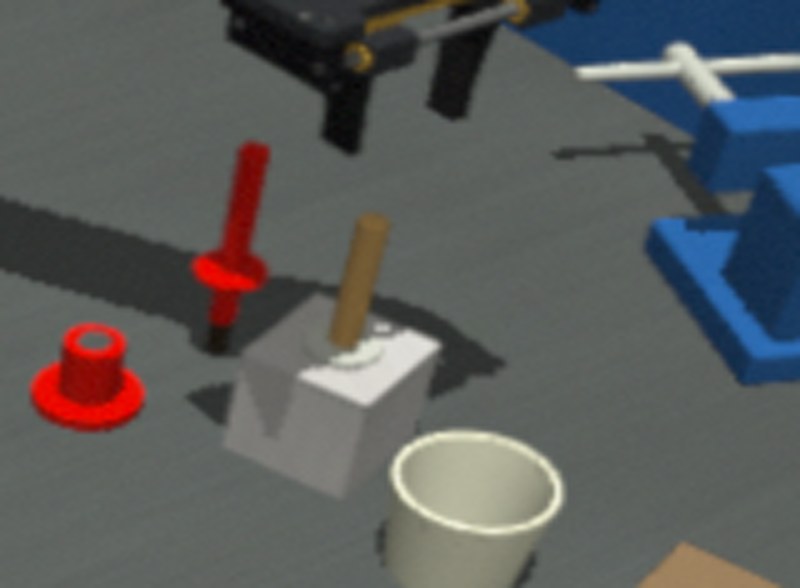

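View pics/top16.png

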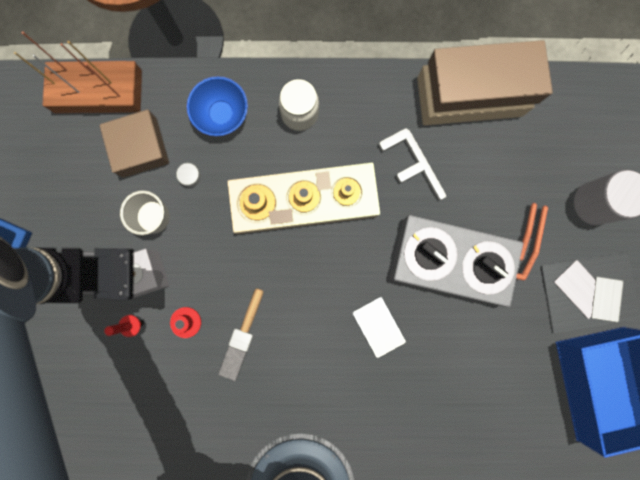

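>>> {"op": "arm_command", "data": {
  "rows": [
    {"grip": 0.7,"dx": -0.002,"dy": 0.04,"dz": 0.001,"roll": 0},
    {"grip": 0.7,"dx": -0.004,"dy": 0.08,"dz": 0.001,"roll": 0},
    {"grip": 0.7,"dx": -0.006,"dy": 0.115,"dz": 0.001,"roll": 0},
    {"grip": 0.7,"dx": -0.006,"dy": 0.129,"dz": 0.001,"roll": 0},
    {"grip": 0.7,"dx": -0.006,"dy": 0.129,"dz": 0.001,"roll": 0}
  ]
}}

```text
t: 24.68
position: [0.4604, 0.3282, 0.1465]
eef_rot: [-1.579, -0.044, -0.011]
contact_force: [-0.4, 0.3, -0.2]
grip_width: 0.0611
```

Run:
```python
from h import *
st();tilt();move(.4605,.3335,.15,0)
im,d=r.grab_frame('scene')
save('s17c',cv2.resize(im[100:240,370:530],None,fx=5,fy=4.2,interpolation=2))
```

```text
{'t': 24.683, 'position': [0.46, 0.328, 0.147], 'eef_rot': [-1.579, -0.044, -0.011], 'wrist_torque': [0.005, 0.103, 0.023], 'contact_force': [-0.358, 0.279, -0.19], 'grip_width': 0.061} q7 1.03
tool y world [ 0.0439 -0.0091 -0.999 ]
dx 0.0002 dy -0.0035 dz 0.0053 roll -0.011 rows 0.2 tilt -0.0086 -0.044 q7 1.03 up1cm: [ 0.0004 -0.01   -0.0001]
```

View pics/s17c.png

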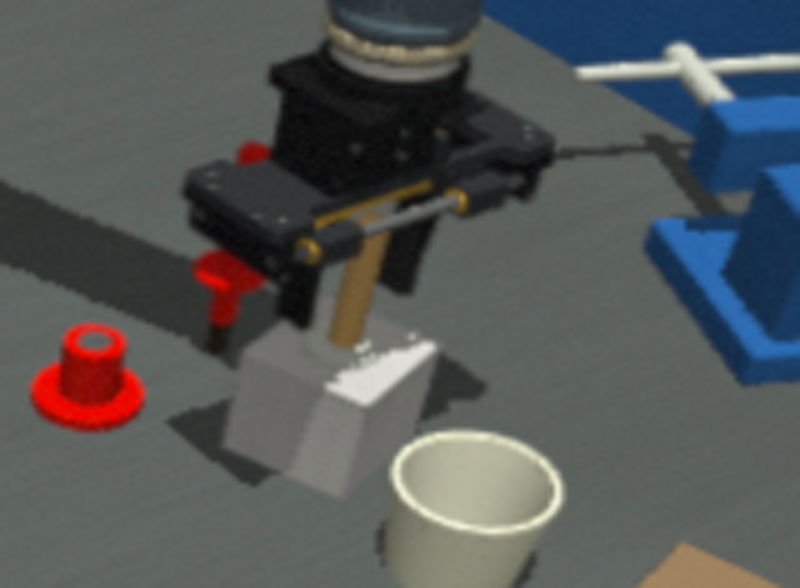

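>>> {"op": "arm_command", "data": {
  "rows": [
    {"grip": 0.7,"dx": 0,"dy": -0.004,"dz": 0.005,"roll": -0.011},
    {"grip": 0.7,"dx": 0,"dy": -0.004,"dz": 0.005,"roll": -0.011},
    {"grip": 0.7,"dx": 0,"dy": -0.004,"dz": 0.005,"roll": -0.011},
    {"grip": 0.05,"dx": 0,"dy": -0.004,"dz": 0.005,"roll": -0.011},
    {"grip": 0.05,"dx": 0,"dy": -0.004,"dz": 0.005,"roll": -0.011},
    {"grip": 0.05,"dx": 0,"dy": -0.004,"dz": 0.005,"roll": -0.011},
    {"grip": 0.05,"dx": 0,"dy": -0.004,"dz": 0.005,"roll": -0.011},
    {"grip": 0.05,"dx": 0,"dy": -0.004,"dz": 0.005,"roll": -0.011},
    {"grip": 0.05,"dx": 0,"dy": -0.004,"dz": 0.005,"roll": -0.011},
    {"grip": 0.05,"dx": 0,"dy": -0.004,"dz": 0.005,"roll": -0.011}
  ],
  "squeeze": 25
}}

```text
t: 25.57
position: [0.4616, 0.3345, 0.1528]
eef_rot: [-1.577, -0.047, 0.001]
contact_force: [-0.1, 0.6, 0.8]
grip_width: 0.0218
```

>>> {"op": "arm_command", "data": {
  "rows": [
    {"grip": 0.05,"dx": 0,"dy": 0,"dz": 0,"roll": 0},
    {"grip": 0.05,"dx": 0,"dy": 0,"dz": 0,"roll": 0}
  ]
}}

```text
t: 25.73
position: [0.4616, 0.3347, 0.1529]
eef_rot: [-1.576, -0.047, 0.001]
contact_force: [-0.8, -0.1, 0.7]
grip_width: 0.0178
```

Run:
```python
from h import *
st();tilt()
im,d=r.grab_frame('scene')
save('s18c',cv2.resize(im[100:240,370:530],None,fx=5,fy=4.2,interpolation=2))
```

```text
{'t': 25.733, 'position': [0.462, 0.335, 0.153], 'eef_rot': [-1.576, -0.047, 0.001], 'wrist_torque': [0.171, 0.062, -0.027], 'contact_force': [-0.789, -0.142, 0.743], 'grip_width': 0.018} q7 1.03
tool y world [ 0.0473 -0.0055 -0.9989]
```

View pics/s18c.png

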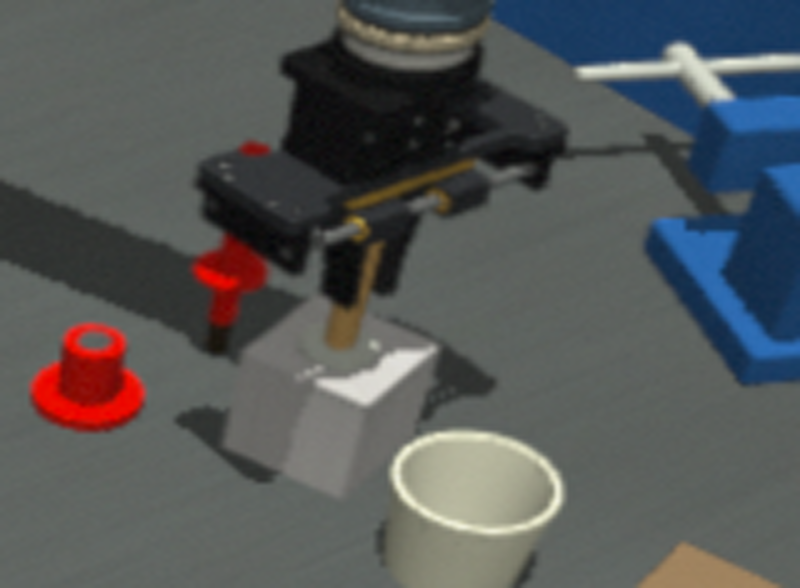

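>>> {"op": "arm_command", "data": {
  "rows": [
    {"grip": 0.05,"dx": 0.001,"dy": -0.02,"dz": 0,"roll": 0},
    {"grip": 0.05,"dx": 0.002,"dy": -0.045,"dz": 0,"roll": 0},
    {"grip": 0.05,"dx": 0.003,"dy": -0.07,"dz": 0,"roll": 0},
    {"grip": 0.05,"dx": 0.005,"dy": -0.095,"dz": 0,"roll": 0},
    {"grip": 0.05,"dx": 0.006,"dy": -0.12,"dz": 0,"roll": 0},
    {"grip": 0.05,"dx": 0.006,"dy": -0.12,"dz": 0,"roll": 0},
    {"grip": 0.05,"dx": 0.006,"dy": -0.12,"dz": 0,"roll": 0}
  ]
}}

```text
t: 26.37
position: [0.4623, 0.3355, 0.274]
eef_rot: [-1.575, -0.049, 0.0]
contact_force: [-0.3, -0.4, -1.9]
grip_width: 0.0175
```

Run:
```python
from h import *
st();tilt();move(.5845,.3225,.265,0)
im,d=r.grab_frame('scene')
save('s19c',cv2.resize(im[80:280,370:530],None,fx=4,fy=3,interpolation=2))
```

```text
{'t': 26.367, 'position': [0.462, 0.335, 0.274], 'eef_rot': [-1.575, -0.049, 0.0], 'wrist_torque': [0.039, 0.126, 0.014], 'contact_force': [-0.271, -0.361, -1.937], 'grip_width': 0.017} q7 0.97
tool y world [ 0.0488 -0.0038 -0.9988]
dx 0.1216 dy 0.0150 dz -0.0130 roll 0.000 rows 3.0 tilt -0.0039 -0.0488 q7 0.97 up1cm: [ 0.0005 -0.01   -0.    ]
```

View pics/s19c.png

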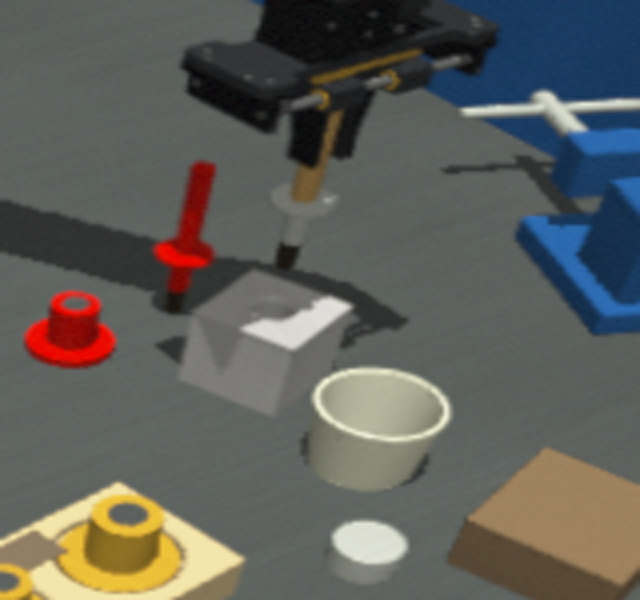

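>>> {"op": "arm_command", "data": {
  "rows": [
    {"grip": 0.05,"dx": 0.035,"dy": 0.002,"dz": -0.004,"roll": 0},
    {"grip": 0.05,"dx": 0.07,"dy": 0.004,"dz": -0.008,"roll": 0},
    {"grip": 0.05,"dx": 0.1,"dy": 0.006,"dz": -0.011,"roll": 0},
    {"grip": 0.05,"dx": 0.122,"dy": 0.006,"dz": -0.013,"roll": 0},
    {"grip": 0.05,"dx": 0.122,"dy": 0.006,"dz": -0.013,"roll": 0},
    {"grip": 0.05,"dx": 0.122,"dy": 0.006,"dz": -0.013,"roll": 0}
  ]
}}

```text
t: 26.92
position: [0.5836, 0.3208, 0.2696]
eef_rot: [-1.58, -0.043, -0.002]
contact_force: [0.2, 0.6, -1.4]
grip_width: 0.0173
```

Run:
```python
from h import *
st();tilt();move(.5845,.3225,.157,0)
for n in('scene','top'):
    im,d=r.grab_frame(n);save(n+'20',im)
im=cv2.imread('pics/scene20.png');save('s20c',cv2.resize(im[80:280,400:560],None,fx=4,fy=3,interpolation=2))
```

```text
{'t': 26.917, 'position': [0.584, 0.321, 0.27], 'eef_rot': [-1.58, -0.043, -0.002], 'wrist_torque': [0.026, 0.115, 0.026], 'contact_force': [0.197, 0.563, -1.449], 'grip_width': 0.017} q7 1.17
tool y world [ 0.0431 -0.0093 -0.999 ]
dx -0.0040 dy 0.1125 dz 0.0028 roll -0.002 rows 2.7 tilt -0.0092 -0.0431 q7 1.17 up1cm: [ 0.0004 -0.01   -0.0001]
```

View pics/s20c.png

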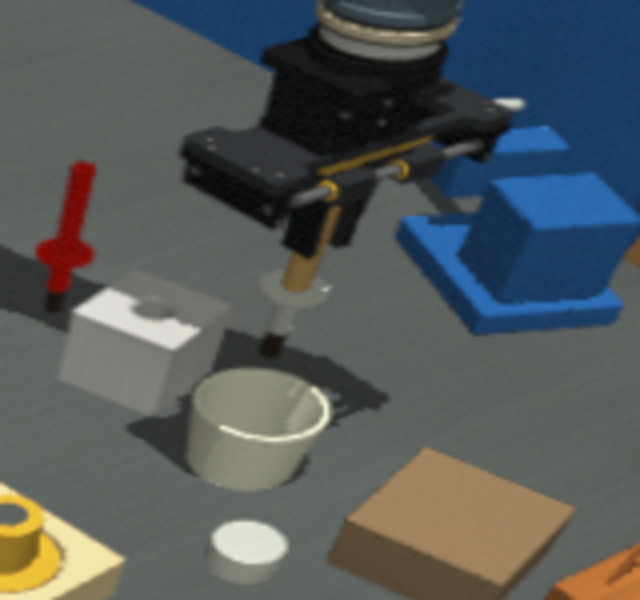

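Run:
```python
from h import *
print(proj('scene',[[.584,.321,.132],[.584,.321,.20],[.584,.321,.25]]))
print(plane('scene',[(467.5,197.2)],.132), plane('scene',[(474,176)],.202))
# tub rim centre via scene ellipse extremes
print(fit_center('scene',dict(left=447.2,right=482.5),.045,(.075,),[.585,.322]))
```

```text
[[468.54395171 197.4212351 ]
 [474.22913615 176.89930521]
 [478.65579893 160.75036746]]
[[0.58197865 0.31926192 0.132     ]] [[0.58273225 0.32085391 0.202     ]]
(array([0.62511254, 0.28600912]), array([-1.00612851e-11, -5.51381163e-12]))
```

>>> {"op": "arm_command", "data": {
  "rows": [
    {"grip": 0.05,"dx": 0.001,"dy": 0.02,"dz": 0.004,"roll": 0},
    {"grip": 0.05,"dx": 0.001,"dy": 0.045,"dz": 0.004,"roll": 0},
    {"grip": 0.05,"dx": 0,"dy": 0.07,"dz": 0.005,"roll": 0},
    {"grip": 0.05,"dx": -0.001,"dy": 0.095,"dz": 0.005,"roll": 0},
    {"grip": 0.05,"dx": -0.002,"dy": 0.112,"dz": 0.005,"roll": 0},
    {"grip": 0.05,"dx": -0.002,"dy": 0.112,"dz": 0.005,"roll": 0},
    {"grip": 0.05,"dx": -0.002,"dy": 0.112,"dz": 0.005,"roll": 0},
    {"grip": 0.05,"dx": -0.002,"dy": 0.112,"dz": 0.005,"roll": 0}
  ]
}}

```text
t: 27.68
position: [0.585, 0.3272, 0.1599]
eef_rot: [-1.577, -0.045, 0.002]
contact_force: [0.0, 0.2, -0.3]
grip_width: 0.0175
```

Run:
```python
from h import *
st();tilt();move(.5845,.3225,.27,0)
im,d=r.grab_frame('scene');save('s21c',cv2.resize(im[80:280,400:560],None,fx=4,fy=3,interpolation=2))
```

```text
{'t': 27.683, 'position': [0.585, 0.327, 0.16], 'eef_rot': [-1.577, -0.045, 0.002], 'wrist_torque': [0.028, 0.062, -0.005], 'contact_force': [0.024, 0.231, -0.263], 'grip_width': 0.018} q7 1.2
tool y world [ 0.0445 -0.006  -0.999 ]
dx 0.0044 dy -0.1100 dz -0.0054 roll 0.002 rows 2.6 tilt -0.0061 -0.0445 q7 1.2 up1cm: [ 0.0004 -0.01   -0.0001]
```

View pics/s21c.png

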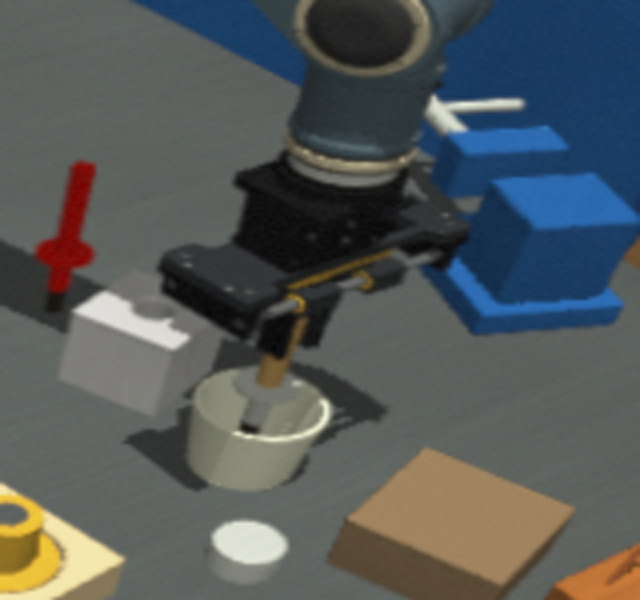

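>>> {"op": "arm_command", "data": {
  "rows": [
    {"grip": 0.05,"dx": 0,"dy": 0.006,"dz": -0.003,"roll": 0},
    {"grip": 0.05,"dx": 0,"dy": 0.008,"dz": -0.003,"roll": 0},
    {"grip": 0.05,"dx": 0,"dy": 0.008,"dz": -0.003,"roll": 0},
    {"grip": 0.05,"dx": 0,"dy": 0.008,"dz": -0.003,"roll": 0},
    {"grip": 0.05,"dx": 0,"dy": 0.008,"dz": -0.003,"roll": 0}
  ]
}}

```text
t: 28.15
position: [0.5859, 0.3242, 0.1525]
eef_rot: [-1.576, -0.046, 0.002]
contact_force: [-0.3, -0.2, -1.1]
grip_width: 0.0173
```

>>> {"op": "arm_command", "data": {
  "rows": [
    {"grip": 0.05,"dx": 0.001,"dy": -0.02,"dz": 0,"roll": 0},
    {"grip": 0.05,"dx": 0.002,"dy": -0.045,"dz": 0,"roll": 0},
    {"grip": 0.05,"dx": 0.003,"dy": -0.07,"dz": 0,"roll": 0},
    {"grip": 0.05,"dx": 0.004,"dy": -0.095,"dz": 0,"roll": 0},
    {"grip": 0.05,"dx": 0.005,"dy": -0.12,"dz": 0,"roll": 0},
    {"grip": 0.05,"dx": 0.006,"dy": -0.125,"dz": 0,"roll": 0},
    {"grip": 0.05,"dx": 0.006,"dy": -0.125,"dz": 0,"roll": 0}
  ]
}}

```text
t: 28.73
position: [0.5874, 0.3251, 0.28]
eef_rot: [-1.573, -0.05, 0.002]
contact_force: [-0.7, -1.0, -0.8]
grip_width: 0.0176
```

Run:
```python
from h import *
st();tilt();move(.611,.089,.28,0)
im,d=r.grab_frame('scene');save('s22',im)
for k,p,h in(('L',(402,251.2),.095),('M',(371,273.3),.089),('S',(340.5,295.2),.083)):
    c,ar=spot(im,*p);print(k,c,plane('scene',[c],h).round(4),ar.round())
im=im[80:320,300:540];save('s22c',cv2.resize(im,None,fx=3,fy=2.5,interpolation=2))
im,d=r.grab_frame('top');save('t22',im)
save('t22c',cv2.resize(im[160:240,225:385],None,fx=5,fy=5,interpolation=2))
```

```text
{'t': 28.733, 'position': [0.587, 0.325, 0.28], 'eef_rot': [-1.573, -0.05, 0.002], 'wrist_torque': [-0.025, 0.093, -0.002], 'contact_force': [-0.676, -0.993, -0.833], 'grip_width': 0.018} q7 1.17
tool y world [ 0.0496 -0.0026 -0.9988]
dx 0.0232 dy 0.0018 dz -0.2362 roll 0.002 rows 5.7 tilt -0.0027 -0.0496 q7 1.17 up1cm: [ 0.0005 -0.01   -0.    ]
L [401.57455097 250.86933912] [[0.6127 0.0891 0.095 ]] 51.0
M [370.2215368  273.28733766] [[ 0.6249 -0.01    0.089 ]] 36.0
S [339.60576575 294.88273896] [[ 0.6354 -0.1001  0.083 ]] 22.0
```

View pics/s22c.png

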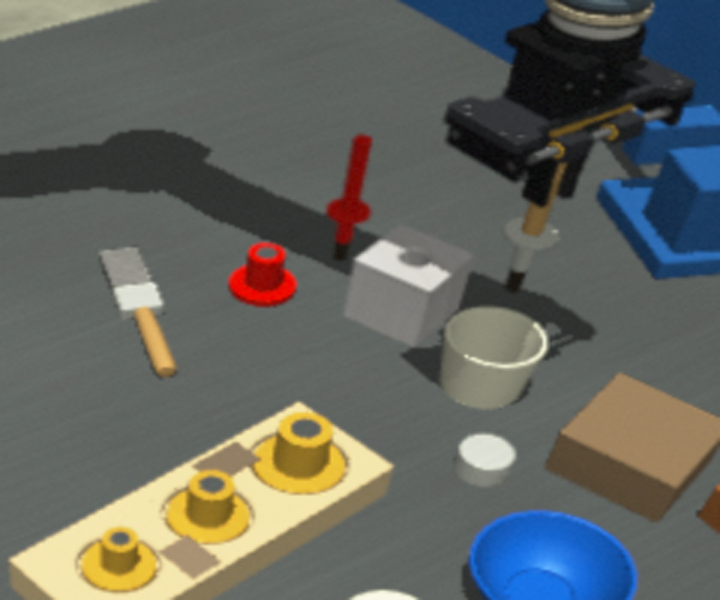

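View pics/t22c.png

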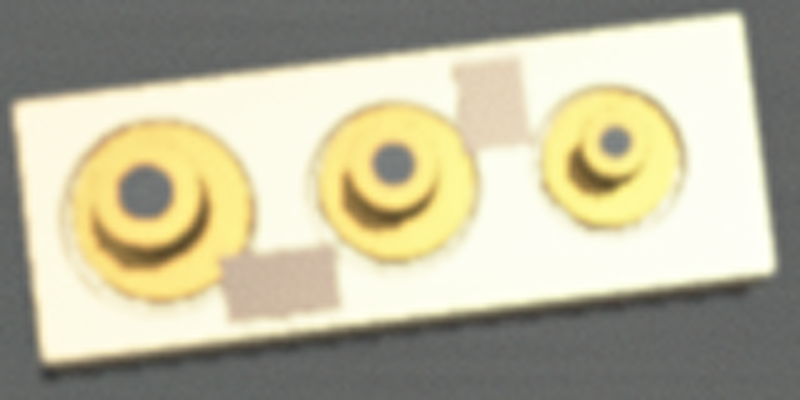

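```bash
cat > tip.py <<'E'
from h import *
def tip(im,p,z,w=9):
    u0,v0=int(p[0])-w,int(p[1])-w
    c=im[v0:v0+2*w,u0:u0+2*w]
    return cv2.resize(c,None,fx=30,fy=30,interpolation=2)
E
python3 - <<'E'
from tip import *
im=cv2.imread('pics/s22.png'); p=r.get_state()['position']; print(p,proj('scene',[[p[0],p[1],p[2]-.138]]))
save('tip1',tip(im,(471,193),.14))
T=cv2.imread('pics/t22.png')
for k,q,h in(('L',(253.8,197.8),.095),('M',(303.4,192.4),.089),('S',(348,188.2),.083)):
    c,ar=spot(T,*q);print(k,c,plane('top',[c],h).round(4),ar.round())
E
```

```text
[0.58556468 0.32460278 0.27640701] [[470.5263856  195.41067248]]
L [253.72625535 197.97696832] [[0.6112 0.0911 0.095 ]] 77.0
M [303.30025408 192.36977258] [[ 0.6238 -0.0085  0.089 ]] 47.0
S [347.67319418 187.95501094] [[ 0.6341 -0.0989  0.083 ]] 25.0
```

View pics/tip1.png

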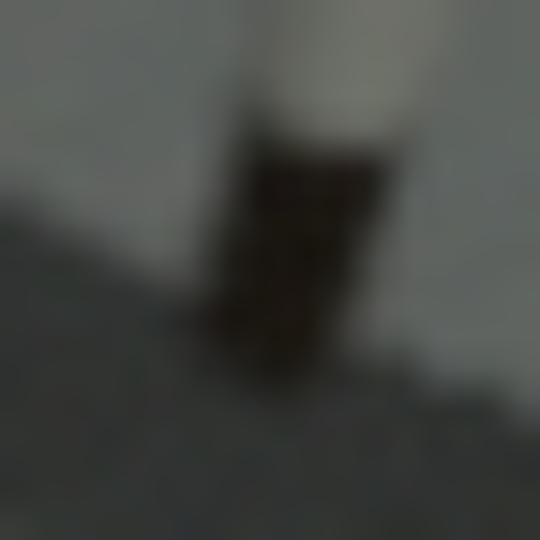

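Run:
```python
from h import *
st();move(.6127,.0891,.27,0)
```

```text
{'t': 28.833, 'position': [0.586, 0.325, 0.276], 'eef_rot': [-1.577, -0.044, 0.002], 'wrist_torque': [0.017, 0.074, 0.027], 'contact_force': [0.158, -1.237, -2.052], 'grip_width': 0.017} q7 1.17
dx 0.0264 dy 0.0090 dz -0.2355 roll 0.002 rows 5.7 tilt -0.0062 -0.0439 q7 1.17 up1cm: [ 0.0004 -0.01   -0.0001]
```

>>> {"op": "arm_command", "data": {
  "rows": [
    {"grip": 0.05,"dx": 0.005,"dy": 0.002,"dz": -0.035,"roll": 0},
    {"grip": 0.05,"dx": 0.01,"dy": 0.004,"dz": -0.075,"roll": 0},
    {"grip": 0.05,"dx": 0.014,"dy": 0.006,"dz": -0.115,"roll": 0},
    {"grip": 0.05,"dx": 0.018,"dy": 0.008,"dz": -0.155,"roll": 0},
    {"grip": 0.05,"dx": 0.022,"dy": 0.009,"dz": -0.19,"roll": 0},
    {"grip": 0.05,"dx": 0.026,"dy": 0.009,"dz": -0.22,"roll": 0},
    {"grip": 0.05,"dx": 0.026,"dy": 0.009,"dz": -0.235,"roll": 0},
    {"grip": 0.05,"dx": 0.026,"dy": 0.009,"dz": -0.235,"roll": 0},
    {"grip": 0.05,"dx": 0.026,"dy": 0.009,"dz": -0.235,"roll": 0},
    {"grip": 0.05,"dx": 0.026,"dy": 0.009,"dz": -0.235,"roll": 0}
  ]
}}

```text
t: 29.67
position: [0.6118, 0.0923, 0.2689]
eef_rot: [-1.576, -0.042, 0.005]
contact_force: [-0.1, 0.6, -0.6]
grip_width: 0.0173
```

Run:
```python
from tip import *
for n in('scene','top'):
    im,d=r.grab_frame(n);save(n[0]+'23',im)
im=cv2.imread('pics/s23.png')
st();tilt();move(.6127,.0891,.24,0)
save('s23c',cv2.resize(im[190:280,350:470],None,fx=6,fy=6,interpolation=2))
p=r.get_state()['position']; print(proj('scene',[[p[0],p[1],p[2]-.138]]), (proj('scene',[[p[0],p[1],p[2]-.138]])-[350,190])*6)
```

```text
{'t': 29.767, 'position': [0.612, 0.092, 0.269], 'eef_rot': [-1.576, -0.043, 0.006], 'wrist_torque': [0.026, 0.098, 0.027], 'contact_force': [0.691, 0.66, -0.929], 'grip_width': 0.018} q7 1.54
tool y world [ 0.0427 -0.0053 -0.9991]
dx -0.0005 dy 0.0293 dz -0.0032 roll 0.006 rows 0.7 tilt -0.0055 -0.0427 q7 1.54 up1cm: [ 0.0004 -0.01   -0.0001]
[[404.27301003 239.78914038]] [[325.63806019 298.73484229]]
```

View pics/s23c.png

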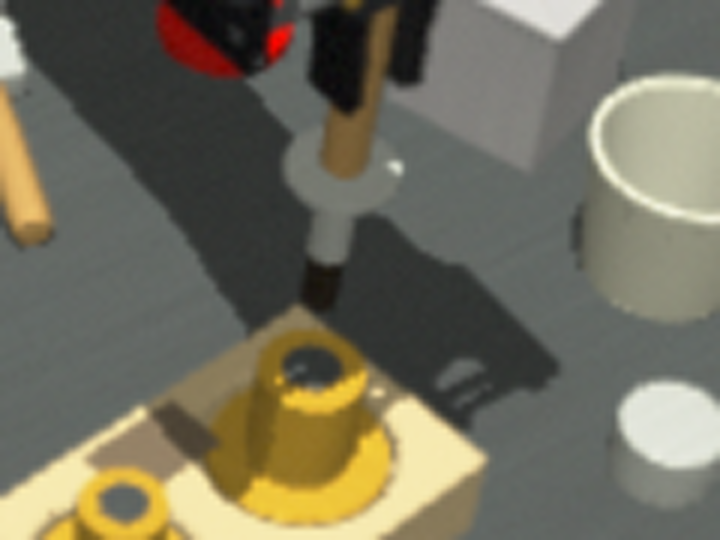

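Run:
```python
from tip import *
print(plane('scene',[(403.0,240.2)],.131))
im=cv2.imread('pics/t23.png'); save('t23c',cv2.resize(im[160:280,180:320],None,fx=5,fy=5))
```

```text
[[0.61118577 0.08934674 0.131     ]]
```

View pics/t23c.png

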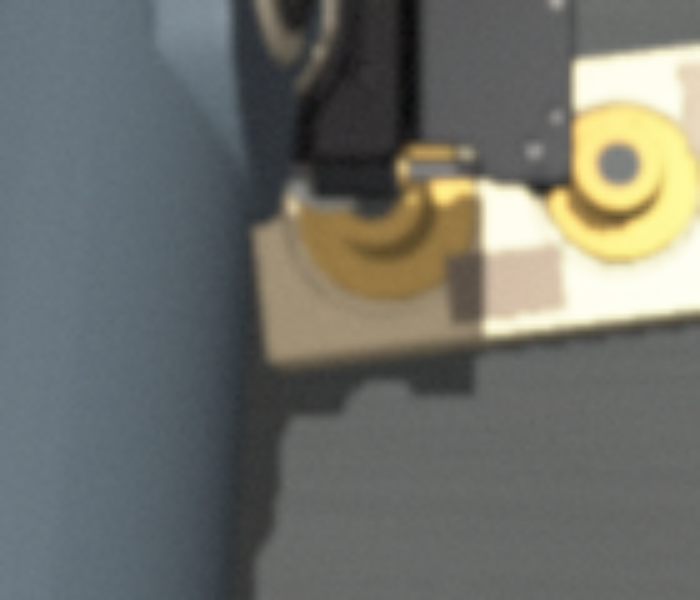

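>>> {"op": "arm_command", "data": {
  "rows": [
    {"grip": 0.05,"dx": 0,"dy": 0.01,"dz": 0,"roll": 0},
    {"grip": 0.05,"dx": 0,"dy": 0.02,"dz": 0,"roll": 0},
    {"grip": 0.05,"dx": 0,"dy": 0.03,"dz": 0,"roll": 0},
    {"grip": 0.05,"dx": 0,"dy": 0.03,"dz": 0,"roll": 0},
    {"grip": 0.05,"dx": 0,"dy": 0.03,"dz": 0,"roll": 0}
  ]
}}

```text
t: 30.18
position: [0.6125, 0.0924, 0.2379]
eef_rot: [-1.577, -0.04, 0.006]
contact_force: [0.0, -0.3, -0.9]
grip_width: 0.0174
```

Run:
```python
from tip import *
im,d=r.grab_frame('scene')
st();tilt()
save('s24c',cv2.resize(im[210:270,370:450],None,fx=10,fy=10,interpolation=2))
```

```text
{'t': 30.233, 'position': [0.613, 0.092, 0.239], 'eef_rot': [-1.577, -0.042, 0.006], 'wrist_torque': [0.01, 0.033, -0.036], 'contact_force': [0.645, -0.02, -1.189], 'grip_width': 0.017} q7 1.55
tool y world [ 0.042  -0.0057 -0.9991]
```

View pics/s24c.png

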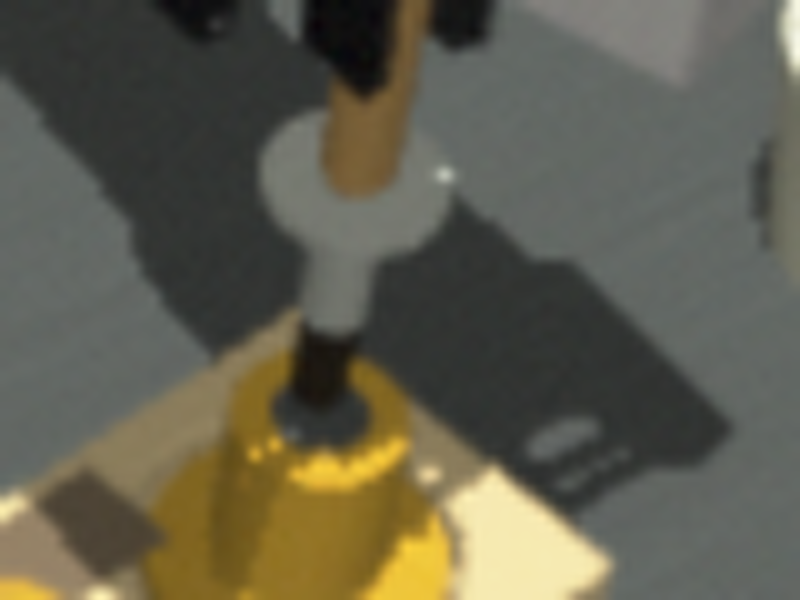

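>>> {"op": "arm_command", "data": {
  "rows": [
    {"grip": 0.05,"dx": -0.001,"dy": 0.003,"dz": 0.001,"roll": 0},
    {"grip": 0.05,"dx": -0.001,"dy": 0.006,"dz": 0.001,"roll": 0},
    {"grip": 0.05,"dx": -0.001,"dy": 0.007,"dz": 0.001,"roll": 0},
    {"grip": 0.05,"dx": -0.001,"dy": 0.007,"dz": 0.001,"roll": 0}
  ]
}}

```text
t: 30.57
position: [0.6128, 0.0933, 0.2327]
eef_rot: [-1.576, -0.043, 0.006]
contact_force: [-1.6, 0.1, 3.1]
grip_width: 0.0173
```

Run:
```python
from tip import *
im,d=r.grab_frame('scene')
st();tilt()
save('s25c',cv2.resize(im[210:270,370:450],None,fx=10,fy=10,interpolation=2))
```

```text
{'t': 30.617, 'position': [0.613, 0.093, 0.233], 'eef_rot': [-1.576, -0.043, 0.006], 'wrist_torque': [0.139, 0.343, -0.051], 'contact_force': [-0.469, 0.458, 4.546], 'grip_width': 0.017} q7 1.55
tool y world [ 0.0432 -0.005  -0.9991]
```

View pics/s25c.png

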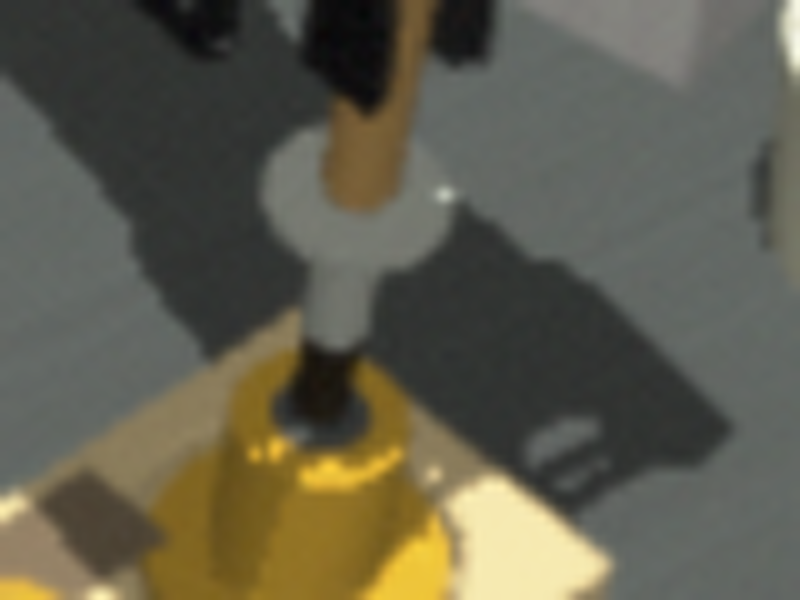

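>>> {"op": "arm_command", "data": {
  "rows": [
    {"grip": 0.05,"dx": 0.001,"dy": -0.02,"dz": 0,"roll": 0},
    {"grip": 0.05,"dx": 0.002,"dy": -0.04,"dz": 0,"roll": 0},
    {"grip": 0.05,"dx": 0.006,"dy": -0.04,"dz": -0.03,"roll": 0},
    {"grip": 0.05,"dx": 0.01,"dy": -0.04,"dz": -0.065,"roll": 0},
    {"grip": 0.05,"dx": 0.014,"dy": -0.04,"dz": -0.09,"roll": 0},
    {"grip": 0.05,"dx": 0.014,"dy": -0.04,"dz": -0.099,"roll": 0},
    {"grip": 0.05,"dx": 0.014,"dy": -0.04,"dz": -0.099,"roll": 0},
    {"grip": 0.05,"dx": 0.014,"dy": -0.04,"dz": -0.099,"roll": 0}
  ]
}}

```text
t: 31.28
position: [0.6254, -0.0049, 0.2734]
eef_rot: [-1.575, -0.043, 0.005]
contact_force: [0.9, 1.0, -0.9]
grip_width: 0.0176
```

Run:
```python
from tip import *
im,d=r.grab_frame('scene')
st();tilt();move(.6254,-.006,.234,0)
save('s26c',cv2.resize(im[220:300,330:430],None,fx=8,fy=8,interpolation=2))
```

```text
{'t': 31.333, 'position': [0.625, -0.004, 0.273], 'eef_rot': [-1.575, -0.042, 0.007], 'wrist_torque': [0.035, 0.049, -0.005], 'contact_force': [0.274, 1.02, -1.598], 'grip_width': 0.017} q7 1.71
tool y world [ 0.0425 -0.0036 -0.9991]
dx -0.0018 dy 0.0393 dz -0.0023 roll 0.007 rows 0.9 tilt -0.0039 -0.0425 q7 1.71 up1cm: [ 0.0004 -0.01   -0.    ]
```

View pics/s26c.png

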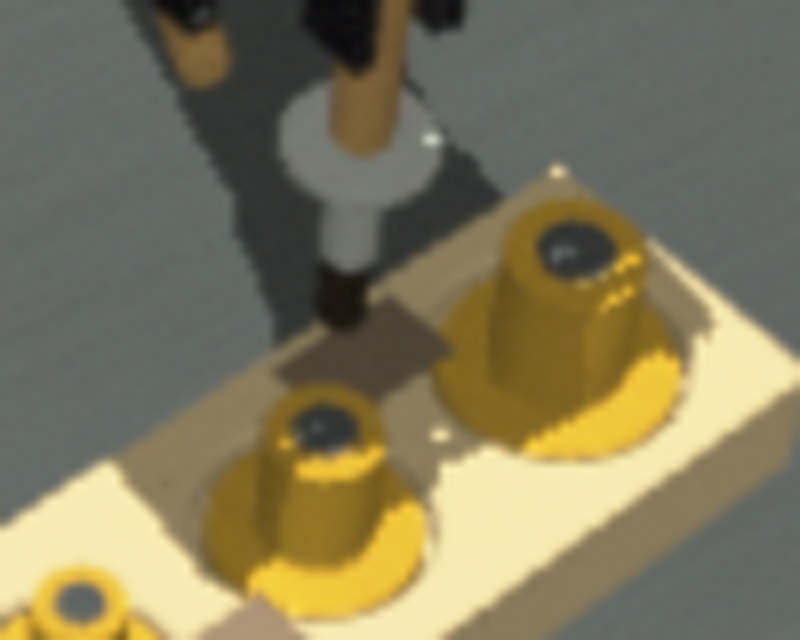

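>>> {"op": "arm_command", "data": {
  "rows": [
    {"grip": 0.05,"dx": -0.001,"dy": 0.01,"dz": -0.002,"roll": 0},
    {"grip": 0.05,"dx": -0.001,"dy": 0.025,"dz": -0.002,"roll": 0},
    {"grip": 0.05,"dx": -0.002,"dy": 0.035,"dz": -0.002,"roll": 0},
    {"grip": 0.05,"dx": -0.002,"dy": 0.04,"dz": -0.002,"roll": 0},
    {"grip": 0.05,"dx": -0.002,"dy": 0.04,"dz": -0.002,"roll": 0},
    {"grip": 0.05,"dx": -0.002,"dy": 0.04,"dz": -0.002,"roll": 0}
  ]
}}

```text
t: 31.83
position: [0.6252, -0.0052, 0.233]
eef_rot: [-1.575, -0.042, 0.008]
contact_force: [0.6, 0.7, -0.7]
grip_width: 0.0172
```

Run:
```python
from tip import *
im,d=r.grab_frame('scene')
st();tilt()
save('s27c',cv2.resize(im[240:300,335:415],None,fx=10,fy=10,interpolation=2))
```

```text
{'t': 31.883, 'position': [0.626, -0.005, 0.234], 'eef_rot': [-1.575, -0.043, 0.008], 'wrist_torque': [0.005, 0.038, -0.043], 'contact_force': [0.808, -0.746, -0.174], 'grip_width': 0.017} q7 1.74
tool y world [ 0.0432 -0.0036 -0.9991]
```

View pics/s27c.png

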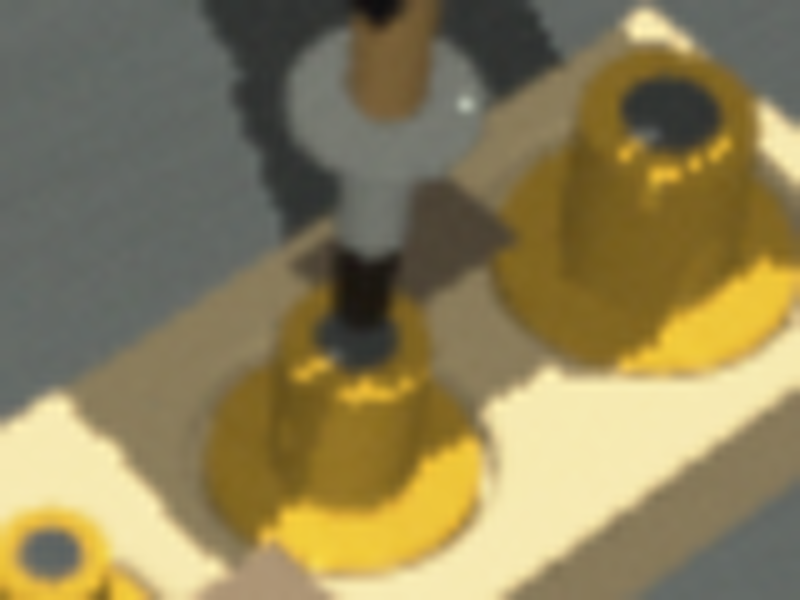

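>>> {"op": "arm_command", "data": {
  "rows": [
    {"grip": 0.05,"dx": 0,"dy": 0.004,"dz": -0.0005,"roll": 0},
    {"grip": 0.05,"dx": 0,"dy": 0.007,"dz": -0.0005,"roll": 0},
    {"grip": 0.05,"dx": 0,"dy": 0.009,"dz": -0.0005,"roll": 0},
    {"grip": 0.05,"dx": 0,"dy": 0.009,"dz": -0.0005,"roll": 0}
  ]
}}

```text
t: 32.22
position: [0.6268, -0.0062, 0.2267]
eef_rot: [-1.574, -0.045, 0.008]
contact_force: [-2.5, 1.2, 6.6]
grip_width: 0.0175
```

Run:
```python
from tip import *
im,d=r.grab_frame('scene')
st();tilt()
save('s28c',cv2.resize(im[240:300,335:415],None,fx=10,fy=10,interpolation=2))
```

```text
{'t': 32.267, 'position': [0.627, -0.006, 0.227], 'eef_rot': [-1.574, -0.046, 0.008], 'wrist_torque': [0.092, 0.685, 0.016], 'contact_force': [-1.852, 0.087, 7.424], 'grip_width': 0.018} q7 1.74
tool y world [ 0.0456 -0.0028 -0.999 ]
```

View pics/s28c.png

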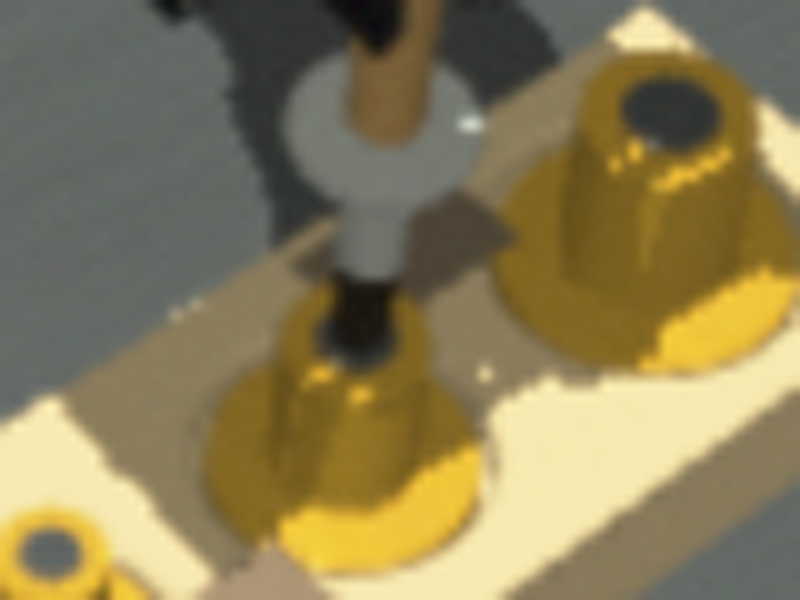

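>>> {"op": "arm_command", "data": {
  "rows": [
    {"grip": 0.05,"dx": 0.001,"dy": -0.02,"dz": 0,"roll": 0.008},
    {"grip": 0.05,"dx": 0.002,"dy": -0.04,"dz": 0,"roll": 0.008},
    {"grip": 0.05,"dx": 0.006,"dy": -0.04,"dz": -0.03,"roll": 0.008},
    {"grip": 0.05,"dx": 0.009,"dy": -0.04,"dz": -0.065,"roll": 0.008},
    {"grip": 0.05,"dx": 0.011,"dy": -0.04,"dz": -0.085,"roll": 0.008},
    {"grip": 0.05,"dx": 0.011,"dy": -0.04,"dz": -0.09,"roll": 0.008},
    {"grip": 0.05,"dx": 0.011,"dy": -0.04,"dz": -0.09,"roll": 0.008},
    {"grip": 0.05,"dx": 0.011,"dy": -0.035,"dz": -0.09,"roll": 0.008}
  ]
}}

```text
t: 32.93
position: [0.6374, -0.0952, 0.2631]
eef_rot: [-1.573, -0.047, -0.0]
contact_force: [0.7, 0.0, -0.6]
grip_width: 0.0176
```

Run:
```python
from tip import *
im,d=r.grab_frame('scene')
st();tilt();move(.6362,-.0965,.228,0)
save('s29c',cv2.resize(im[240:320,300:400],None,fx=8,fy=8,interpolation=2))
```

```text
{'t': 32.983, 'position': [0.637, -0.094, 0.261], 'eef_rot': [-1.572, -0.044, 0.002], 'wrist_torque': [0.093, 0.15, 0.014], 'contact_force': [-0.701, -0.701, -1.285], 'grip_width': 0.017} q7 1.88
tool y world [ 0.0445 -0.0012 -0.999 ]
dx -0.0020 dy 0.0331 dz -0.0025 roll 0.002 rows 0.8 tilt -0.0013 -0.0445 q7 1.88 up1cm: [ 0.0004 -0.01   -0.    ]
```

View pics/s29c.png

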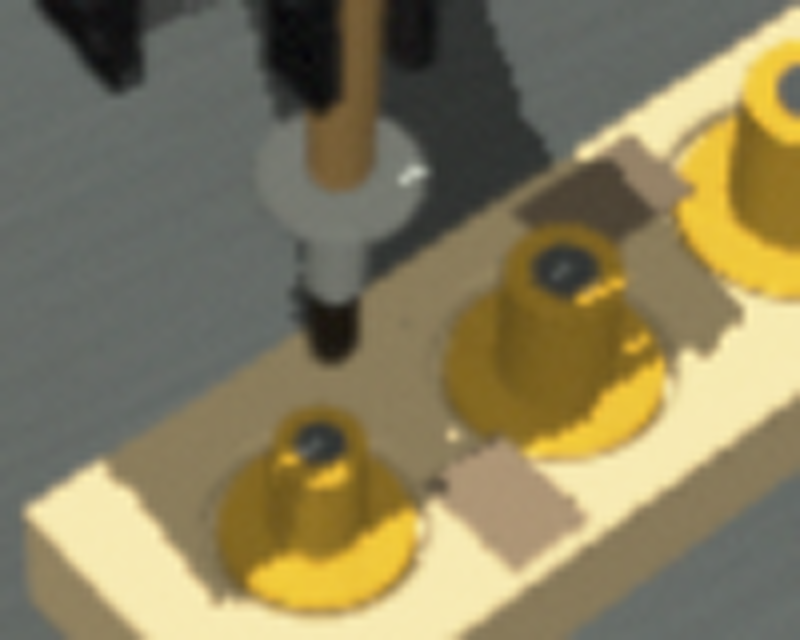

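>>> {"op": "arm_command", "data": {
  "rows": [
    {"grip": 0.05,"dx": -0.001,"dy": 0.01,"dz": -0.002,"roll": 0},
    {"grip": 0.05,"dx": -0.001,"dy": 0.02,"dz": -0.002,"roll": 0},
    {"grip": 0.05,"dx": -0.002,"dy": 0.03,"dz": -0.002,"roll": 0},
    {"grip": 0.05,"dx": -0.002,"dy": 0.033,"dz": -0.002,"roll": 0},
    {"grip": 0.05,"dx": -0.002,"dy": 0.033,"dz": -0.002,"roll": 0},
    {"grip": 0.05,"dx": -0.002,"dy": 0.033,"dz": -0.002,"roll": 0}
  ]
}}

```text
t: 33.48
position: [0.6362, -0.0958, 0.2277]
eef_rot: [-1.572, -0.044, 0.002]
contact_force: [-0.5, -0.5, -1.3]
grip_width: 0.0174
```

Run:
```python
from tip import *
im,d=r.grab_frame('scene')
st();tilt()
save('s30c',cv2.resize(im[265:325,300:380],None,fx=10,fy=10,interpolation=2))
```

```text
{'t': 33.533, 'position': [0.636, -0.096, 0.228], 'eef_rot': [-1.572, -0.045, 0.002], 'wrist_torque': [0.048, 0.068, -0.025], 'contact_force': [0.522, -0.367, -0.209], 'grip_width': 0.017} q7 1.9
tool y world [ 0.045  -0.0015 -0.999 ]
```

View pics/s30c.png

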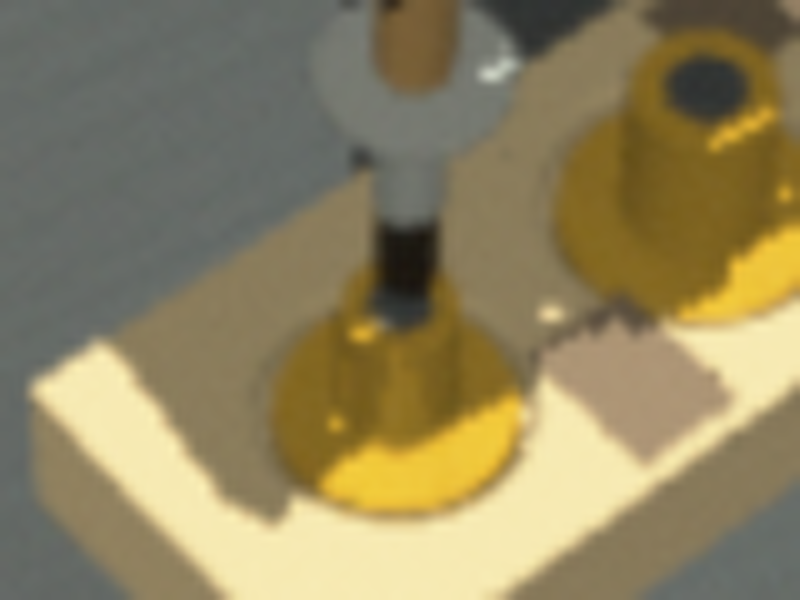

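>>> {"op": "arm_command", "data": {
  "rows": [
    {"grip": 0.05,"dx": -0.0015,"dy": 0.001,"dz": -0.0003,"roll": 0},
    {"grip": 0.05,"dx": -0.0018,"dy": 0.004,"dz": -0.0003,"roll": 0},
    {"grip": 0.05,"dx": -0.0018,"dy": 0.007,"dz": -0.0003,"roll": 0},
    {"grip": 0.05,"dx": -0.0018,"dy": 0.0085,"dz": -0.0003,"roll": 0},
    {"grip": 0.05,"dx": -0.0018,"dy": 0.0085,"dz": -0.0003,"roll": 0}
  ]
}}

```text
t: 33.95
position: [0.6353, -0.0966, 0.2208]
eef_rot: [-1.572, -0.046, 0.002]
contact_force: [-1.2, 0.4, 4.8]
grip_width: 0.0175
```

Run:
```python
from tip import *
im,d=r.grab_frame('scene')
st();tilt()
save('s31c',cv2.resize(im[265:325,300:380],None,fx=10,fy=10,interpolation=2))
```

```text
{'t': 34.0, 'position': [0.635, -0.097, 0.221], 'eef_rot': [-1.572, -0.046, 0.001], 'wrist_torque': [0.133, 0.491, 0.029], 'contact_force': [-1.122, 1.005, 4.696], 'grip_width': 0.017} q7 1.91
tool y world [ 0.0461 -0.0013 -0.9989]
```

View pics/s31c.png

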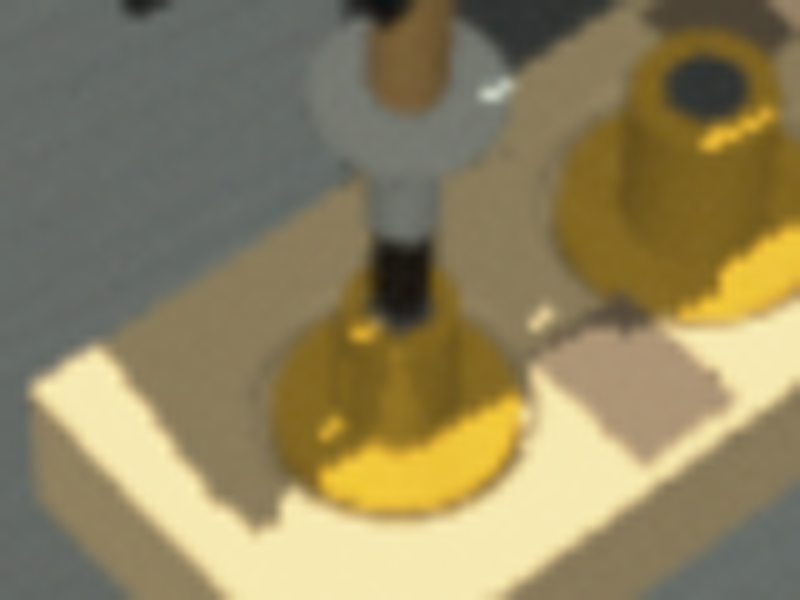

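>>> {"op": "arm_command", "data": {
  "rows": [
    {"grip": 0.05,"dx": 0.001,"dy": -0.02,"dz": 0,"roll": 0},
    {"grip": 0.05,"dx": 0.003,"dy": -0.06,"dz": 0,"roll": 0},
    {"grip": 0.05,"dx": 0.003,"dy": -0.065,"dz": 0.01,"roll": 0},
    {"grip": 0.05,"dx": -0.015,"dy": -0.067,"dz": 0.04,"roll": 0},
    {"grip": 0.05,"dx": -0.03,"dy": -0.068,"dz": 0.08,"roll": 0},
    {"grip": 0.05,"dx": -0.045,"dy": -0.069,"dz": 0.118,"roll": 0},
    {"grip": 0.05,"dx": -0.06,"dy": -0.07,"dz": 0.155,"roll": 0},
    {"grip": 0.05,"dx": -0.075,"dy": -0.07,"dz": 0.19,"roll": 0},
    {"grip": 0.05,"dx": -0.085,"dy": -0.07,"dz": 0.215,"roll": 0},
    {"grip": 0.05,"dx": -0.085,"dy": -0.07,"dz": 0.22,"roll": 0}
  ]
}}

```text
t: 34.83
position: [0.5443, 0.1302, 0.2859]
eef_rot: [-1.569, -0.044, 0.011]
contact_force: [-0.1, 0.2, -1.5]
grip_width: 0.0171
```

Run:
```python
from tip import *
st();tilt();move(.4616,.3347,.28,0)
```

```text
{'t': 34.833, 'position': [0.544, 0.13, 0.286], 'eef_rot': [-1.569, -0.044, 0.011], 'wrist_torque': [0.085, 0.062, 0.068], 'contact_force': [-0.075, 0.185, -1.489], 'grip_width': 0.017} q7 1.39
tool y world [ 0.0441  0.0025 -0.999 ]
dx -0.0807 dy 0.0028 dz 0.2054 roll 0.011 rows 5.3 tilt 0.0021 -0.0442 q7 1.39 up1cm: [ 0.0004 -0.01    0.    ]
```

>>> {"op": "arm_command", "data": {
  "rows": [
    {"grip": 0.05,"dx": -0.012,"dy": 0,"dz": 0.03,"roll": 0.011},
    {"grip": 0.05,"dx": -0.028,"dy": 0,"dz": 0.07,"roll": 0.011},
    {"grip": 0.05,"dx": -0.044,"dy": 0,"dz": 0.11,"roll": 0.011},
    {"grip": 0.05,"dx": -0.06,"dy": 0,"dz": 0.15,"roll": 0.011},
    {"grip": 0.05,"dx": -0.074,"dy": 0,"dz": 0.185,"roll": 0.011},
    {"grip": 0.05,"dx": -0.081,"dy": 0,"dz": 0.205,"roll": 0.011},
    {"grip": 0.05,"dx": -0.081,"dy": 0,"dz": 0.205,"roll": 0.011},
    {"grip": 0.05,"dx": -0.081,"dy": 0,"dz": 0.205,"roll": 0.011},
    {"grip": 0.05,"dx": -0.081,"dy": 0,"dz": 0.205,"roll": 0.011}
  ]
}}

```text
t: 35.58
position: [0.4621, 0.3329, 0.2827]
eef_rot: [-1.569, -0.045, -0.002]
contact_force: [0.2, -0.5, -1.6]
grip_width: 0.0179
```

Run:
```python
from tip import *
im,d=r.grab_frame('scene');save('s32',im)
st();tilt();move(.4616,.3347,.24,0)
save('s32c',cv2.resize(im[130:230,390:490],None,fx=6,fy=6,interpolation=2))
p=r.get_state()['position']
print((proj('scene',[[p[0],p[1],p[2]-.138],[.4605,.3335,.085],[.4616,.3347,.085]])-[390,130])*6)
```

```text
{'t': 35.633, 'position': [0.462, 0.332, 0.283], 'eef_rot': [-1.569, -0.045, -0.003], 'wrist_torque': [-0.017, 0.009, -0.045], 'contact_force': [0.104, -0.575, -0.214], 'grip_width': 0.017} q7 0.95
tool y world [ 0.0447  0.0017 -0.999 ]
dx -0.0027 dy 0.0427 dz 0.0022 roll -0.003 rows 1.0 tilt 0.0018 -0.0447 q7 0.95 up1cm: [ 0.0004 -0.01    0.    ]
[[308.10319487 214.50227735]
 [285.90986744 313.39395512]
 [289.46260122 313.84929781]]
```

View pics/s32c.png

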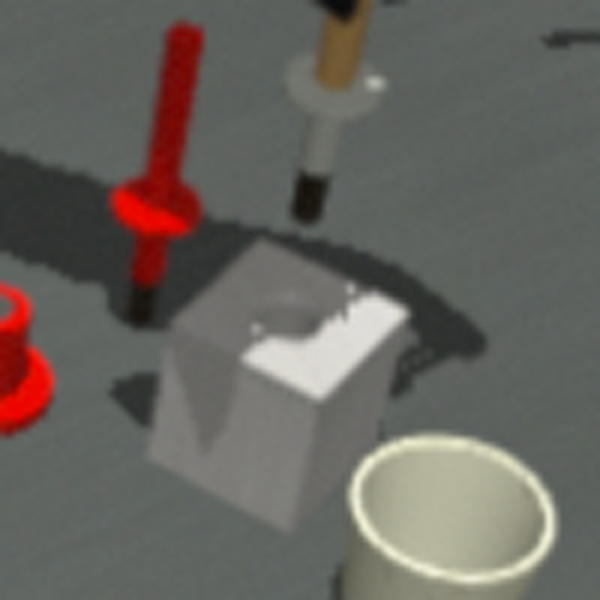

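>>> {"op": "arm_command", "data": {
  "rows": [
    {"grip": 0.05,"dx": -0.001,"dy": 0.015,"dz": 0.002,"roll": 0},
    {"grip": 0.05,"dx": -0.002,"dy": 0.03,"dz": 0.002,"roll": 0},
    {"grip": 0.05,"dx": -0.003,"dy": 0.045,"dz": 0.002,"roll": 0},
    {"grip": 0.05,"dx": -0.003,"dy": 0.05,"dz": 0.002,"roll": 0},
    {"grip": 0.05,"dx": -0.003,"dy": 0.05,"dz": 0.002,"roll": 0},
    {"grip": 0.05,"dx": -0.003,"dy": 0.05,"dz": 0.002,"roll": 0}
  ]
}}

```text
t: 36.13
position: [0.4624, 0.3337, 0.2332]
eef_rot: [-1.569, -0.045, -0.005]
contact_force: [-1.2, -0.4, -0.6]
grip_width: 0.0173
```

Run:
```python
from tip import *
im,d=r.grab_frame('scene');save('s33',im)
st();tilt();move(.4616,.3347,.155,0)
save('s33c',cv2.resize(im[150:220,400:480],None,fx=8,fy=8,interpolation=2))
```

```text
{'t': 36.183, 'position': [0.463, 0.334, 0.234], 'eef_rot': [-1.568, -0.046, -0.005], 'wrist_torque': [0.038, 0.066, 0.029], 'contact_force': [0.282, 0.31, -1.13], 'grip_width': 0.018} q7 0.97
tool y world [ 0.046   0.0026 -0.9989]
dx -0.0046 dy 0.0785 dz 0.0004 roll -0.005 rows 1.9 tilt 0.0028 -0.046 q7 0.97 up1cm: [ 0.0005 -0.01    0.    ]
```

View pics/s33c.png

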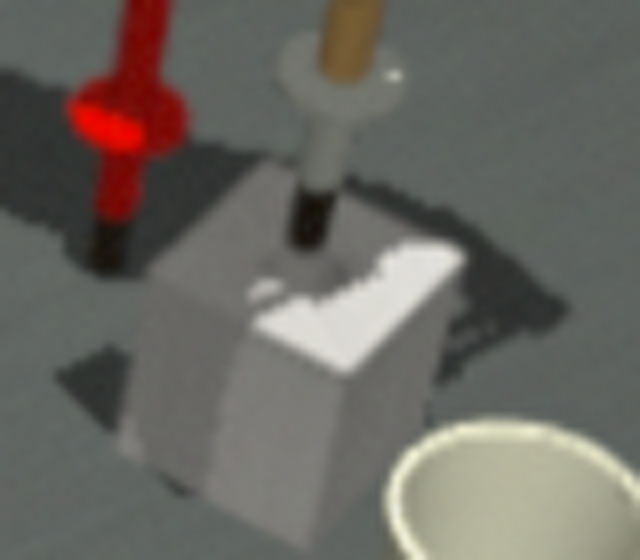

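>>> {"op": "arm_command", "data": {
  "rows": [
    {"grip": 0.05,"dx": -0.001,"dy": 0.015,"dz": 0,"roll": 0},
    {"grip": 0.05,"dx": -0.002,"dy": 0.03,"dz": 0,"roll": 0},
    {"grip": 0.05,"dx": -0.003,"dy": 0.045,"dz": 0,"roll": 0},
    {"grip": 0.05,"dx": -0.004,"dy": 0.06,"dz": 0,"roll": 0},
    {"grip": 0.05,"dx": -0.005,"dy": 0.07,"dz": 0,"roll": 0},
    {"grip": 0.05,"dx": -0.005,"dy": 0.077,"dz": 0,"roll": 0},
    {"grip": 0.05,"dx": -0.005,"dy": 0.079,"dz": 0,"roll": 0},
    {"grip": 0.05,"dx": -0.005,"dy": 0.08,"dz": 0,"roll": 0},
    {"grip": 0.05,"dx": -0.005,"dy": 0.08,"dz": 0,"roll": 0}
  ]
}}

```text
t: 36.93
position: [0.4618, 0.3346, 0.1541]
eef_rot: [-1.567, -0.047, -0.005]
contact_force: [-0.1, 1.3, -1.6]
grip_width: 0.0174
```

Run:
```python
from tip import *
im,d=r.grab_frame('scene');save('s34',im)
st();tilt();move(.4616,.3347,.153,0)
save('s34c',cv2.resize(im[130:220,400:480],None,fx=7,fy=6,interpolation=2))
```

```text
{'t': 36.983, 'position': [0.462, 0.335, 0.154], 'eef_rot': [-1.567, -0.047, -0.005], 'wrist_torque': [-0.015, 0.068, -0.043], 'contact_force': [-0.164, 0.06, -1.533], 'grip_width': 0.017} q7 1.01
tool y world [ 0.0471  0.0035 -0.9989]
dx -0.0002 dy 0.0012 dz 0.0000 roll -0.005 rows 0.0 tilt 0.0038 -0.0471 q7 1.01 up1cm: [ 0.0005 -0.01    0.    ]
```

View pics/s34c.png

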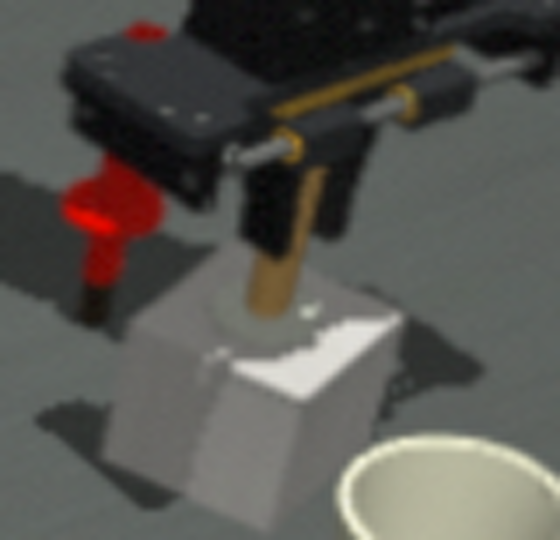

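Collar about 1 mm above the stand top. I lower by 1.5 mm, release, and rise straight up.

>>> {"op": "arm_command", "data": {
  "rows": [
    {"grip": 0.05,"dx": 0,"dy": 0.0015,"dz": 0,"roll": 0},
    {"grip": 0.05,"dx": 0,"dy": 0.0015,"dz": 0,"roll": 0},
    {"grip": 0.7,"dx": 0,"dy": 0.001,"dz": 0,"roll": 0},
    {"grip": 0.7,"dx": 0,"dy": 0.001,"dz": 0,"roll": 0},
    {"grip": 0.7,"dx": 0,"dy": 0.001,"dz": 0,"roll": 0},
    {"grip": 0.7,"dx": 0,"dy": 0.001,"dz": 0,"roll": 0},
    {"grip": 0.7,"dx": 0,"dy": 0.001,"dz": 0,"roll": 0},
    {"grip": 0.7,"dx": 0,"dy": 0.001,"dz": 0,"roll": 0}
  ]
}}

```text
t: 37.65
position: [0.4619, 0.3347, 0.1533]
eef_rot: [-1.567, -0.047, -0.005]
contact_force: [0.3, -0.3, 0.8]
grip_width: 0.0494
```

>>> {"op": "arm_command", "data": {
  "rows": [
    {"grip": 0.7,"dx": 0.001,"dy": -0.02,"dz": 0,"roll": 0},
    {"grip": 0.7,"dx": 0.003,"dy": -0.06,"dz": 0,"roll": 0},
    {"grip": 0.7,"dx": 0.005,"dy": -0.1,"dz": 0,"roll": 0},
    {"grip": 0.7,"dx": 0.006,"dy": -0.13,"dz": 0,"roll": 0},
    {"grip": 0.7,"dx": 0.006,"dy": -0.13,"dz": 0,"roll": 0}
  ]
}}

```text
t: 38.07
position: [0.4649, 0.336, 0.2906]
eef_rot: [-1.558, -0.057, -0.006]
contact_force: [0.2, -0.5, -0.4]
grip_width: 0.0604
```

Run:
```python
from tip import *
im,d=r.grab_frame('scene');save('s35',im)
st();tilt();move(.52,.0,.28,-.67)
save('s35c',cv2.resize(im[110:320,300:500],None,fx=3.5,fy=2.8,interpolation=2))
```

```text
{'t': 38.117, 'position': [0.463, 0.335, 0.287], 'eef_rot': [-1.561, -0.053, -0.005], 'wrist_torque': [-0.063, 0.102, -0.005], 'contact_force': [-0.714, -0.569, -0.425], 'grip_width': 0.061} q7 0.95
tool y world [ 0.0528  0.0093 -0.9986]
dx 0.0579 dy 0.0071 dz -0.3350 roll 0.665 rows 8.2 tilt 0.0096 -0.0528 q7 0.95 up1cm: [ 0.0005 -0.01    0.0001]
```

View pics/s35c.png

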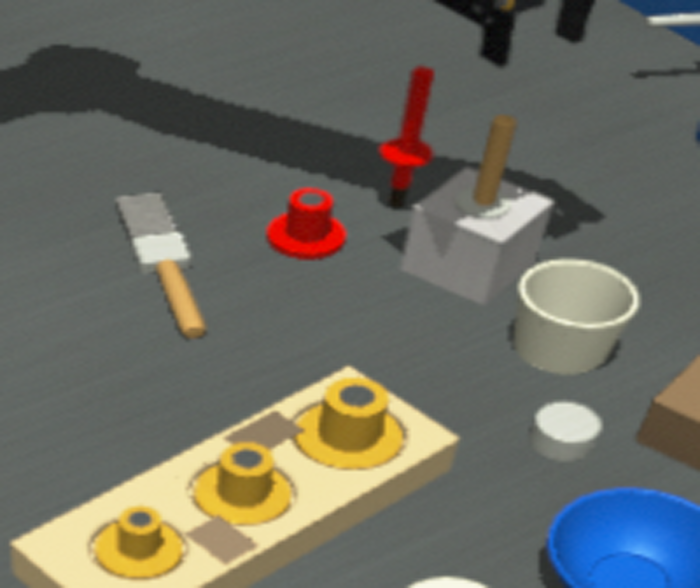

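>>> {"op": "arm_command", "data": {
  "rows": [
    {"grip": 0.5,"dx": 0.003,"dy": 0,"dz": -0.04,"roll": 0},
    {"grip": 0.5,"dx": 0.006,"dy": 0,"dz": -0.08,"roll": 0.1},
    {"grip": 0.5,"dx": 0.02,"dy": 0,"dz": -0.12,"roll": 0.22},
    {"grip": 0.5,"dx": 0.04,"dy": 0,"dz": -0.16,"roll": 0.34},
    {"grip": 0.5,"dx": 0.05,"dy": 0,"dz": -0.2,"roll": 0.46},
    {"grip": 0.5,"dx": 0.05,"dy": 0,"dz": -0.24,"roll": 0.58},
    {"grip": 0.5,"dx": 0.05,"dy": 0,"dz": -0.28,"roll": 0.7},
    {"grip": 0.5,"dx": 0.05,"dy": 0,"dz": -0.32,"roll": 0.82},
    {"grip": 0.5,"dx": 0.05,"dy": 0,"dz": -0.36,"roll": 0.94},
    {"grip": 0.5,"dx": 0.05,"dy": 0,"dz": -0.39,"roll": 1.06}
  ]
}}

```text
t: 38.95
position: [0.51, -0.0587, 0.2851]
eef_rot: [-1.522, -0.017, -1.075]
contact_force: [-0.1, -0.9, -0.4]
grip_width: 0.0435
```

Run:
```python
from tip import *
st();tilt();move(.5018,-.2715,.2,-2.237)
```

```text
{'t': 38.95, 'position': [0.51, -0.059, 0.285], 'eef_rot': [-1.522, -0.017, -1.075], 'wrist_torque': [-0.058, 0.044, 0.0], 'contact_force': [-0.06, -0.852, -0.399], 'grip_width': 0.044} q7 0.69
tool y world [ 0.051   0.0085 -0.9987]
dx 0.1818 dy 0.0828 dz -0.1127 roll 1.162 rows 9.3 tilt 0.0489 -0.0168 q7 0.69 up1cm: [ 0.0002 -0.01    0.0005]
```

>>> {"op": "arm_command", "data": {
  "rows": [
    {"grip": 0.5,"dx": 0.035,"dy": 0.005,"dz": -0.02,"roll": 0.12},
    {"grip": 0.5,"dx": 0.07,"dy": 0.01,"dz": -0.04,"roll": 0.24},
    {"grip": 0.5,"dx": 0.1,"dy": 0.015,"dz": -0.06,"roll": 0.36},
    {"grip": 0.5,"dx": 0.13,"dy": 0.02,"dz": -0.08,"roll": 0.48},
    {"grip": 0.5,"dx": 0.16,"dy": 0.04,"dz": -0.1,"roll": 0.6},
    {"grip": 0.5,"dx": 0.182,"dy": 0.06,"dz": -0.113,"roll": 0.72},
    {"grip": 0.5,"dx": 0.182,"dy": 0.08,"dz": -0.113,"roll": 0.84},
    {"grip": 0.5,"dx": 0.182,"dy": 0.083,"dz": -0.113,"roll": 0.96},
    {"grip": 0.5,"dx": 0.182,"dy": 0.083,"dz": -0.113,"roll": 1.08},
    {"grip": 0.5,"dx": 0.182,"dy": 0.083,"dz": -0.113,"roll": 1.162}
  ]
}}

```text
t: 39.78
position: [0.5004, -0.2716, 0.1976]
eef_rot: [-1.54, 0.036, -2.242]
contact_force: [-0.2, -0.3, -0.1]
grip_width: 0.0435
```

Run:
```python
from tip import *
for n in ('scene','top'):
    im,d=r.grab_frame(n);save(n[0]+'36',im)
    print(n)
    for k,p,h in(('L',(402,251.2),.095),('M',(371,273.3),.089),('S',(340.5,295.2),.083)) if n=='scene' else (('L',(253.8,197.8),.095),('M',(303.4,192.4),.089),('S',(348,188.2),.083)):
        try:
            c,ar=spot(im,*p);print(k,c.round(1),plane(n,[c],h).round(4),ar.round())
        except Exception as e: print(e)
st();tilt();move(.5018,-.2715,.093,-2.237)
```

```text
scene
L [401.6 250.9] [[0.6127 0.089  0.095 ]] 51.0
M [370.2 273.3] [[ 0.625 -0.01   0.089]] 36.0
S [339.6 294.9] [[ 0.6354 -0.1001  0.083 ]] 21.0
top
L [253.7 198. ] [[0.6112 0.0911 0.095 ]] 76.0
M [303.3 192.4] [[ 0.6238 -0.0085  0.089 ]] 47.0
S [347.7 187.9] [[ 0.6341 -0.0989  0.083 ]] 25.0
{'t': 39.883, 'position': [0.501, -0.271, 0.198], 'eef_rot': [-1.539, 0.036, -2.236], 'wrist_torque': [-0.104, 0.15, -0.025], 'contact_force': [-0.075, -0.482, -0.19], 'grip_width': 0.043} q7 0.29
tool y world [ 0.0476  0.0083 -0.9988]
dx 0.0032 dy 0.1050 dz -0.0025 roll 0.001 rows 2.5 tilt 0.0323 0.0359 q7 0.29 up1cm: [-0.0004 -0.01    0.0003]
```

View pics/s36.png

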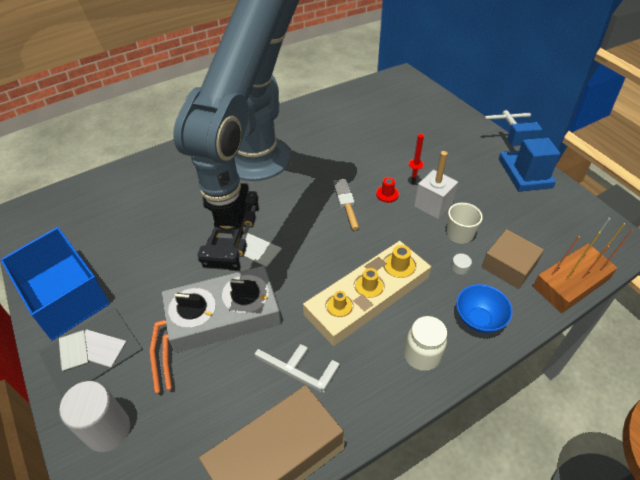

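>>> {"op": "arm_command", "data": {
  "rows": [
    {"grip": 0.5,"dx": 0.001,"dy": 0.03,"dz": -0.001,"roll": 0},
    {"grip": 0.5,"dx": 0.002,"dy": 0.06,"dz": -0.002,"roll": 0},
    {"grip": 0.5,"dx": 0.003,"dy": 0.09,"dz": -0.0025,"roll": 0},
    {"grip": 0.5,"dx": 0.003,"dy": 0.104,"dz": -0.0025,"roll": 0},
    {"grip": 0.5,"dx": 0.003,"dy": 0.104,"dz": -0.0025,"roll": 0},
    {"grip": 0,"dx": 0.003,"dy": 0.104,"dz": -0.0025,"roll": 0},
    {"grip": 0,"dx": 0.003,"dy": 0.104,"dz": -0.0025,"roll": 0},
    {"grip": 0,"dx": 0.003,"dy": 0.104,"dz": -0.0025,"roll": 0},
    {"grip": 0,"dx": 0.003,"dy": 0.104,"dz": -0.0025,"roll": 0},
    {"grip": 0,"dx": 0.003,"dy": 0.104,"dz": -0.0025,"roll": 0}
  ],
  "squeeze": 15
}}

```text
t: 40.72
position: [0.5023, -0.2714, 0.095]
eef_rot: [-1.537, 0.037, -2.235]
contact_force: [-5.4, 2.9, 4.6]
grip_width: 0.0181
```

>>> {"op": "arm_command", "data": {
  "rows": [
    {"grip": 0,"dx": 0,"dy": 0,"dz": 0,"roll": 0},
    {"grip": 0,"dx": 0,"dy": 0,"dz": 0,"roll": 0}
  ]
}}

```text
t: 40.88
position: [0.5016, -0.2709, 0.095]
eef_rot: [-1.539, 0.037, -2.235]
contact_force: [-1.5, 0.4, 0.5]
grip_width: 0.0161
```

Run:
```python
from tip import *
st();tilt()
```

```text
{'t': 40.883, 'position': [0.502, -0.271, 0.095], 'eef_rot': [-1.539, 0.037, -2.235], 'wrist_torque': [0.256, 0.789, 0.013], 'contact_force': [-1.459, 0.383, 0.514], 'grip_width': 0.016} q7 0.41
tool y world [ 0.0477  0.0095 -0.9988]
```

>>> {"op": "arm_command", "data": {
  "rows": [
    {"grip": 0,"dx": 0,"dy": 0,"dz": 0,"roll": -0.12},
    {"grip": 0,"dx": 0,"dy": 0,"dz": 0,"roll": -0.24},
    {"grip": 0,"dx": 0,"dy": 0,"dz": 0,"roll": -0.36},
    {"grip": 0,"dx": 0,"dy": 0,"dz": 0,"roll": -0.48},
    {"grip": 0,"dx": 0,"dy": 0,"dz": 0,"roll": -0.6},
    {"grip": 0,"dx": 0,"dy": 0,"dz": 0,"roll": -0.72},
    {"grip": 0,"dx": 0,"dy": 0,"dz": 0,"roll": -0.84},
    {"grip": 0,"dx": 0,"dy": 0,"dz": 0,"roll": -0.96}
  ]
}}

```text
t: 41.55
position: [0.5011, -0.2708, 0.095]
eef_rot: [-1.523, -0.004, -1.27]
contact_force: [-1.1, 0.3, -0.9]
grip_width: 0.0165
```

Run:
```python
from tip import *
st();tilt()
```

```text
{'t': 41.55, 'position': [0.501, -0.271, 0.095], 'eef_rot': [-1.523, -0.004, -1.27], 'wrist_torque': [0.104, 0.629, -0.074], 'contact_force': [-1.091, 0.318, -0.865], 'grip_width': 0.017} q7 1.19
tool y world [ 0.047   0.0101 -0.9988]
```

>>> {"op": "arm_command", "data": {
  "rows": [
    {"grip": 0,"dx": 0,"dy": 0,"dz": 0,"roll": -0.12},
    {"grip": 0,"dx": 0,"dy": 0,"dz": 0,"roll": -0.24},
    {"grip": 0,"dx": 0,"dy": 0,"dz": 0,"roll": -0.36},
    {"grip": 0,"dx": 0,"dy": 0,"dz": 0,"roll": -0.48},
    {"grip": 0,"dx": 0,"dy": 0,"dz": 0,"roll": -0.6},
    {"grip": 0,"dx": 0,"dy": 0,"dz": 0,"roll": -0.72},
    {"grip": 0,"dx": 0,"dy": 0,"dz": 0,"roll": -0.84},
    {"grip": 0,"dx": 0,"dy": 0,"dz": 0,"roll": -0.96},
    {"grip": 0,"dx": 0,"dy": 0,"dz": 0,"roll": -1.0},
    {"grip": 0,"dx": 0,"dy": 0,"dz": 0,"roll": -1.0}
  ]
}}

```text
t: 42.38
position: [0.501, -0.2711, 0.095]
eef_rot: [-1.549, -0.043, -0.271]
contact_force: [-0.3, 0.6, -1.6]
grip_width: 0.0161
```

>>> {"op": "arm_command", "data": {
  "rows": [
    {"grip": 0.5,"dx": 0,"dy": 0,"dz": 0,"roll": 0},
    {"grip": 0.5,"dx": 0,"dy": 0,"dz": 0,"roll": 0},
    {"grip": 0.5,"dx": 0,"dy": 0,"dz": 0,"roll": 0},
    {"grip": 0.5,"dx": 0,"dy": 0,"dz": 0,"roll": 0},
    {"grip": 0.5,"dx": 0,"dy": -0.035,"dz": 0,"roll": 0},
    {"grip": 0.5,"dx": 0,"dy": -0.07,"dz": 0,"roll": 0},
    {"grip": 0.5,"dx": 0,"dy": -0.09,"dz": 0,"roll": 0},
    {"grip": 0.5,"dx": 0,"dy": -0.09,"dz": 0,"roll": 0}
  ]
}}

```text
t: 43.05
position: [0.4993, -0.2739, 0.1899]
eef_rot: [-1.55, -0.052, -0.271]
contact_force: [1.0, -0.6, -0.2]
grip_width: 0.0432
```

Run:
```python
from tip import *
st();tilt()
im,d=r.grab_frame('scene');save('s37c',cv2.resize(im[255:355,150:290],None,fx=5,fy=5,interpolation=2))
```

```text
{'t': 43.05, 'position': [0.499, -0.274, 0.19], 'eef_rot': [-1.55, -0.052, -0.271], 'wrist_torque': [-0.043, 0.024, -0.029], 'contact_force': [1.017, -0.635, -0.186], 'grip_width': 0.043} q7 1.94
tool y world [ 0.0561  0.0063 -0.9984]
```

View pics/s37c.png

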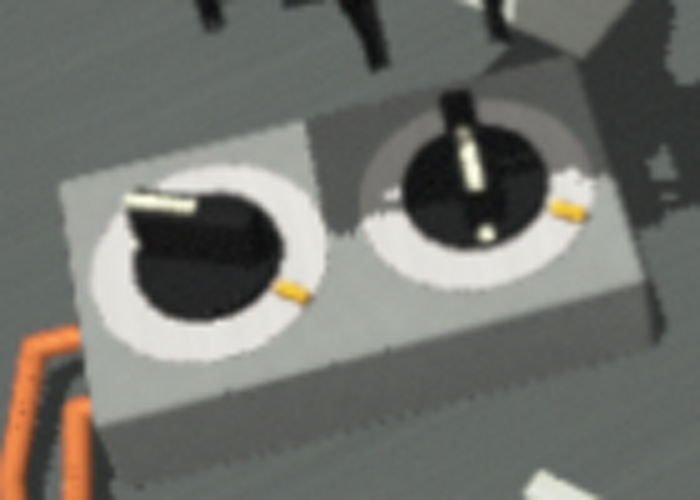

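>>> {"op": "arm_command", "data": {
  "rows": [
    {"grip": 0.5,"dx": 0,"dy": 0,"dz": 0,"roll": 0.12},
    {"grip": 0.5,"dx": 0,"dy": 0,"dz": 0,"roll": 0.24},
    {"grip": 0.5,"dx": 0,"dy": 0,"dz": 0,"roll": 0.36},
    {"grip": 0.5,"dx": 0,"dy": 0,"dz": 0,"roll": 0.48},
    {"grip": 0.5,"dx": 0,"dy": 0,"dz": 0,"roll": 0.6},
    {"grip": 0.5,"dx": 0,"dy": 0,"dz": 0,"roll": 0.72},
    {"grip": 0.5,"dx": 0,"dy": 0,"dz": 0,"roll": 0.84},
    {"grip": 0.5,"dx": 0,"dy": 0,"dz": 0,"roll": 0.96},
    {"grip": 0.5,"dx": 0,"dy": 0,"dz": 0,"roll": 1.08},
    {"grip": 0.5,"dx": 0,"dy": 0,"dz": 0,"roll": 1.2}
  ]
}}

```text
t: 43.93
position: [0.4976, -0.2723, 0.1861]
eef_rot: [-1.52, 0.004, -1.477]
contact_force: [0.3, 0.0, 0.4]
grip_width: 0.0436
```

>>> {"op": "arm_command", "data": {
  "rows": [
    {"grip": 0.5,"dx": 0,"dy": 0,"dz": 0,"roll": 0.12},
    {"grip": 0.5,"dx": 0,"dy": 0,"dz": 0,"roll": 0.24},
    {"grip": 0.5,"dx": 0,"dy": 0,"dz": 0,"roll": 0.36},
    {"grip": 0.5,"dx": 0,"dy": 0,"dz": 0,"roll": 0.48},
    {"grip": 0.5,"dx": 0,"dy": 0,"dz": 0,"roll": 0.6},
    {"grip": 0.5,"dx": 0,"dy": 0,"dz": 0,"roll": 0.72},
    {"grip": 0.5,"dx": 0,"dy": 0,"dz": 0,"roll": 0.84},
    {"grip": 0.5,"dx": 0,"dy": 0,"dz": 0,"roll": 0.96},
    {"grip": 0.5,"dx": 0,"dy": 0,"dz": 0,"roll": 1.08},
    {"grip": 0.5,"dx": 0,"dy": 0,"dz": 0,"roll": 1.2}
  ]
}}

```text
t: 44.77
position: [0.4971, -0.2716, 0.1848]
eef_rot: [-1.557, 0.047, -2.682]
contact_force: [-0.1, -0.9, 0.3]
grip_width: 0.0436
```

Run:
```python
from tip import *
st();tilt();move(.5015,-.271,.15,-.271)
```

```text
{'t': 44.767, 'position': [0.497, -0.272, 0.185], 'eef_rot': [-1.557, 0.047, -2.682], 'wrist_torque': [-0.143, 0.22, 0.023], 'contact_force': [-0.13, -0.903, 0.256], 'grip_width': 0.044} q7 -0.14
tool y world [ 0.0484  0.0091 -0.9988]
dx -0.0026 dy 0.0350 dz 0.0009 roll 0.730 rows 5.8 tilt 0.0133 0.0474 q7 -0.14 up1cm: [-0.0005 -0.01    0.0001]
```

>>> {"op": "arm_command", "data": {
  "rows": [
    {"grip": 0.5,"dx": -0.003,"dy": 0,"dz": 0.001,"roll": 0.12},
    {"grip": 0.5,"dx": -0.003,"dy": 0,"dz": 0.001,"roll": 0.24},
    {"grip": 0.5,"dx": -0.003,"dy": 0,"dz": 0.001,"roll": 0.36},
    {"grip": 0.5,"dx": -0.003,"dy": 0,"dz": 0.001,"roll": 0.48},
    {"grip": 0.5,"dx": -0.003,"dy": 0.01,"dz": 0.001,"roll": 0.6},
    {"grip": 0.5,"dx": -0.003,"dy": 0.02,"dz": 0.001,"roll": 0.73},
    {"grip": 0.5,"dx": -0.003,"dy": 0.035,"dz": 0.001,"roll": 0.73},
    {"grip": 0.5,"dx": -0.003,"dy": 0.035,"dz": 0.001,"roll": 0.73}
  ]
}}

```text
t: 45.43
position: [0.5004, -0.269, 0.1463]
eef_rot: [-1.593, 0.038, 2.873]
contact_force: [0.5, 0.7, -1.2]
grip_width: 0.0433
```

Run:
```python
from tip import *
st();tilt();move(.5015,-.271,.094,-.271)
```

```text
{'t': 45.433, 'position': [0.5, -0.269, 0.146], 'eef_rot': [-1.593, 0.038, 2.873], 'wrist_torque': [0.008, 0.233, 0.007], 'contact_force': [0.464, 0.665, -1.165], 'grip_width': 0.043} q7 -0.7
tool y world [ 0.0421  0.0112 -0.999 ]
dx 0.0004 dy 0.0522 dz 0.0027 roll 0.003 rows 1.3 tilt -0.022 0.0377 q7 -0.7 up1cm: [-0.0004 -0.01   -0.0002]
```

>>> {"op": "arm_command", "data": {
  "rows": [
    {"grip": 0.5,"dx": 0.0005,"dy": 0.015,"dz": 0.002,"roll": 0.003},
    {"grip": 0.5,"dx": 0.0005,"dy": 0.03,"dz": 0.002,"roll": 0.003},
    {"grip": 0.5,"dx": 0.0005,"dy": 0.045,"dz": 0.003,"roll": 0.003},
    {"grip": 0.5,"dx": 0.0005,"dy": 0.052,"dz": 0.003,"roll": 0.003},
    {"grip": 0,"dx": 0.0005,"dy": 0.052,"dz": 0.003,"roll": 0.003},
    {"grip": 0,"dx": 0.0005,"dy": 0.052,"dz": 0.003,"roll": 0.003},
    {"grip": 0,"dx": 0.0005,"dy": 0.052,"dz": 0.003,"roll": 0.003},
    {"grip": 0,"dx": 0.0005,"dy": 0.052,"dz": 0.003,"roll": 0.003},
    {"grip": 0,"dx": 0.0005,"dy": 0.052,"dz": 0.003,"roll": 0.003},
    {"grip": 0,"dx": 0.0005,"dy": 0.052,"dz": 0.003,"roll": 0.003}
  ]
}}

```text
t: 46.27
position: [0.5017, -0.2714, 0.0949]
eef_rot: [-1.593, 0.039, 2.871]
contact_force: [0.3, 0.5, 2.5]
grip_width: 0.0161
```

Run:
```python
from tip import *
st();tilt();move(.5015,-.271,.094,.741)
```

```text
{'t': 46.267, 'position': [0.502, -0.271, 0.095], 'eef_rot': [-1.593, 0.039, 2.871], 'wrist_torque': [-0.099, 0.298, 0.053], 'contact_force': [0.314, 0.531, 2.457], 'grip_width': 0.016} q7 -0.64
tool y world [ 0.0432  0.0109 -0.999 ]
dx 0.0003 dy 0.0009 dz -0.0003 roll -1.012 rows 8.1 tilt -0.022 0.0387 q7 -0.64 up1cm: [-0.0004 -0.01   -0.0002]
```

>>> {"op": "arm_command", "data": {
  "rows": [
    {"grip": 0,"dx": 0,"dy": 0,"dz": 0,"roll": -0.12},
    {"grip": 0,"dx": 0,"dy": 0,"dz": 0,"roll": -0.24},
    {"grip": 0,"dx": 0,"dy": 0,"dz": 0,"roll": -0.36},
    {"grip": 0,"dx": 0,"dy": 0,"dz": 0,"roll": -0.48},
    {"grip": 0,"dx": 0,"dy": 0,"dz": 0,"roll": -0.6},
    {"grip": 0,"dx": 0,"dy": 0,"dz": 0,"roll": -0.72},
    {"grip": 0,"dx": 0,"dy": 0,"dz": 0,"roll": -0.84},
    {"grip": 0,"dx": 0,"dy": 0,"dz": 0,"roll": -0.96},
    {"grip": 0,"dx": 0,"dy": 0,"dz": 0,"roll": -1.012},
    {"grip": 0,"dx": 0,"dy": 0,"dz": 0,"roll": -1.012}
  ]
}}

```text
t: 47.1
position: [0.5016, -0.2709, 0.0951]
eef_rot: [-1.55, 0.04, -2.399]
contact_force: [-0.6, 0.9, -0.2]
grip_width: 0.0155
```

Run:
```python
from tip import *
st();tilt();move(.5015,-.271,.094,.741)
im,d=r.grab_frame('scene');save('s38c',cv2.resize(im[255:355,150:290],None,fx=5,fy=5,interpolation=2))
```

```text
{'t': 47.1, 'position': [0.502, -0.271, 0.095], 'eef_rot': [-1.55, 0.04, -2.399], 'wrist_torque': [0.312, 0.374, 0.031], 'contact_force': [-0.55, 0.883, -0.227], 'grip_width': 0.016} q7 0.19
tool y world [ 0.0435  0.0123 -0.999 ]
dx 0.0001 dy 0.0011 dz -0.0000 roll 0.002 rows 0.0 tilt 0.0204 0.0404 q7 0.19 up1cm: [-0.0004 -0.01    0.0002]
```

View pics/s38c.png

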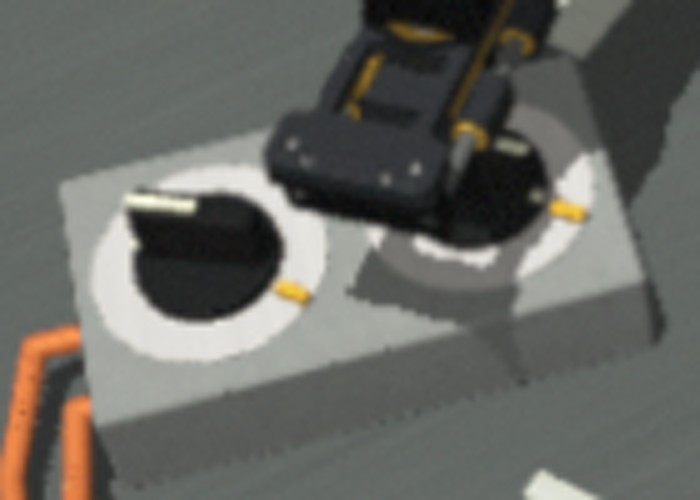

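Knob 1 is turned. I release it, rise, and check it from the pictures.

>>> {"op": "arm_command", "data": {
  "rows": [
    {"grip": 0.5,"dx": 0,"dy": 0,"dz": 0,"roll": 0},
    {"grip": 0.5,"dx": 0,"dy": 0,"dz": 0,"roll": 0},
    {"grip": 0.5,"dx": 0,"dy": 0,"dz": 0,"roll": 0},
    {"grip": 0.5,"dx": 0,"dy": 0,"dz": 0,"roll": 0},
    {"grip": 0.5,"dx": -0.002,"dy": -0.035,"dz": 0,"roll": 0},
    {"grip": 0.5,"dx": -0.003,"dy": -0.07,"dz": 0,"roll": 0},
    {"grip": 0.5,"dx": -0.004,"dy": -0.09,"dz": 0,"roll": 0},
    {"grip": 0.5,"dx": -0.004,"dy": -0.09,"dz": 0,"roll": 0}
  ]
}}

```text
t: 47.82
position: [0.5028, -0.2714, 0.1895]
eef_rot: [-1.543, 0.044, -2.401]
contact_force: [0.1, -0.7, 0.0]
grip_width: 0.0433
```

Run:
```python
from tip import *
st();tilt();move(.4735,-.393,.17,-2.237)
```

```text
{'t': 47.817, 'position': [0.503, -0.271, 0.19], 'eef_rot': [-1.543, 0.044, -2.401], 'wrist_torque': [-0.151, 0.126, 0.021], 'contact_force': [0.056, -0.693, 0.007], 'grip_width': 0.043} q7 0.07
tool y world [ 0.051   0.0088 -0.9987]
dx 0.1044 dy 0.0169 dz 0.0695 roll -0.164 rows 3.0 tilt 0.0279 0.0435 q7 0.07 up1cm: [-0.0004 -0.01    0.0003]
```

>>> {"op": "arm_command", "data": {
  "rows": [
    {"grip": 0.5,"dx": 0.03,"dy": -0.001,"dz": 0.02,"roll": -0.05},
    {"grip": 0.5,"dx": 0.06,"dy": -0.002,"dz": 0.04,"roll": -0.1},
    {"grip": 0.5,"dx": 0.09,"dy": -0.002,"dz": 0.06,"roll": -0.164},
    {"grip": 0.5,"dx": 0.104,"dy": 0.01,"dz": 0.0695,"roll": -0.164},
    {"grip": 0.5,"dx": 0.104,"dy": 0.017,"dz": 0.0695,"roll": -0.164},
    {"grip": 0.5,"dx": 0.104,"dy": 0.017,"dz": 0.0695,"roll": -0.164},
    {"grip": 0.5,"dx": 0.104,"dy": 0.017,"dz": 0.0695,"roll": -0.164}
  ]
}}

```text
t: 48.4
position: [0.4739, -0.3912, 0.1688]
eef_rot: [-1.539, 0.039, -2.236]
contact_force: [1.1, 0.5, 0.2]
grip_width: 0.0433
```

Run:
```python
from tip import *
for n in ('scene','top'):
    im,d=r.grab_frame(n);save(n[0]+'39',im)
    c=im[240:330,190:290] if n=='scene' else im[210:290,390:490]
    save(n[0]+'39c',cv2.resize(c,None,fx=7,fy=6.6,interpolation=2))
st();tilt();move(.4735,-.393,.094,-2.237)
```

```text
{'t': 48.5, 'position': [0.475, -0.391, 0.17], 'eef_rot': [-1.537, 0.039, -2.235], 'wrist_torque': [-0.069, 0.19, 0.039], 'contact_force': [1.084, 0.177, -0.001], 'grip_width': 0.043} q7 0.44
tool y world [ 0.0509  0.0098 -0.9987]
dx 0.0051 dy 0.0755 dz -0.0024 roll 0.002 rows 1.8 tilt 0.034 0.0391 q7 0.44 up1cm: [-0.0004 -0.01    0.0003]
```

View pics/s39c.png

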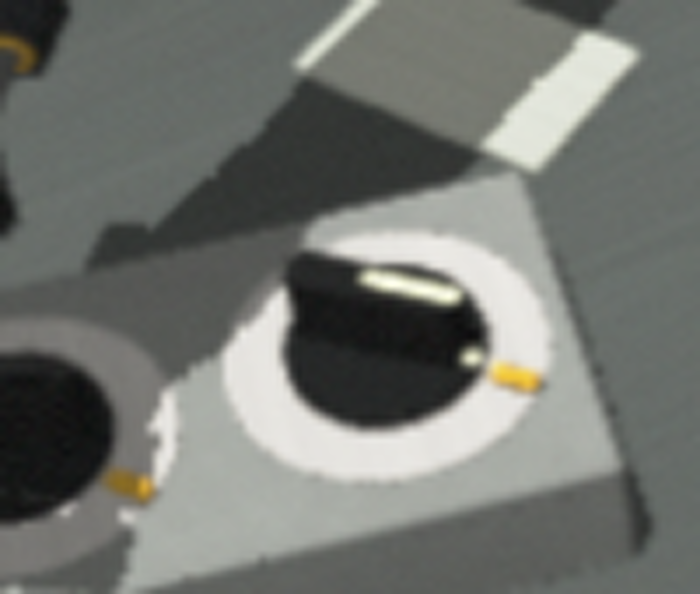

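View pics/t39c.png

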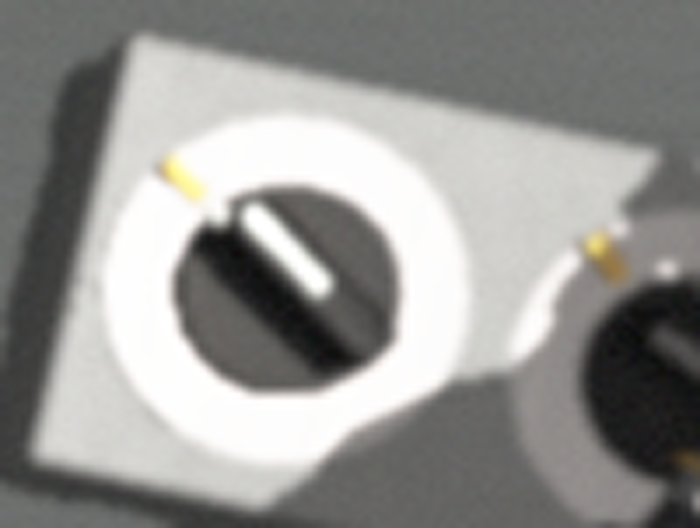

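```bash
cat > ka.py <<'E'
from tip import *
def ang(n,o,s,line,dot,tab,k):
    f=lambda p:np.array(p,float)/s+o+[.5/s[0]-.5,.5/s[1]-.5]
    L=plane(n,f(line),.103)[:,:2]; d=L[1]-L[0]
    off=np.array([-.0015,.002]) if n=='top' else np.array([.0015,-.002])
    c=KN[k]+off
    D=plane(n,f([dot]),.069)[0,:2]-c; T=plane(n,f([tab]),.067)[0,:2]-c
    print(n,'line',np.arctan2(d[1],d[0]).round(3),'dot',np.arctan2(D[1],D[0]).round(3),np.hypot(*D).round(4),'tab',np.arctan2(T[1],T[0]).round(3),np.hypot(*T).round(4), 'tab-dot dir',np.arctan2(*(T-D)[::-1]).round(3))
E
python3 - <<'E'
from ka import *
ang('scene',[190,240],np.array([7,6.6]),[(365,278),(458,298)],(471,357),(516,378),0)
ang('top',[390,210],np.array([7,6.6]),[(322,288),(250,212)],(218,213),(185,180),0)
E
```

```text
scene line 0.747 dot 0.833 0.0298 tab 0.734 0.0462 tab-dot dir 0.559
top line 0.724 dot 0.718 0.0305 tab 0.719 0.0445 tab-dot dir 0.722
```

>>> {"op": "arm_command", "data": {
  "rows": [
    {"grip": 0.5,"dx": 0.003,"dy": 0.02,"dz": -0.0025,"roll": 0},
    {"grip": 0.5,"dx": 0.004,"dy": 0.04,"dz": -0.0025,"roll": 0},
    {"grip": 0.5,"dx": 0.005,"dy": 0.06,"dz": -0.0025,"roll": 0},
    {"grip": 0.5,"dx": 0.005,"dy": 0.075,"dz": -0.0025,"roll": 0},
    {"grip": 0.5,"dx": 0.005,"dy": 0.075,"dz": -0.0025,"roll": 0},
    {"grip": 0,"dx": 0.005,"dy": 0.075,"dz": -0.0025,"roll": 0},
    {"grip": 0,"dx": 0.005,"dy": 0.075,"dz": -0.0025,"roll": 0},
    {"grip": 0,"dx": 0.005,"dy": 0.075,"dz": -0.0025,"roll": 0},
    {"grip": 0,"dx": 0.005,"dy": 0.075,"dz": -0.0025,"roll": 0},
    {"grip": 0,"dx": 0.005,"dy": 0.075,"dz": -0.0025,"roll": 0}
  ]
}}

```text
t: 49.33
position: [0.4733, -0.3927, 0.0953]
eef_rot: [-1.537, 0.04, -2.234]
contact_force: [-7.1, 4.0, 6.0]
grip_width: 0.0179
```

>>> {"op": "arm_command", "data": {
  "rows": [
    {"grip": 0,"dx": 0,"dy": 0,"dz": 0,"roll": 0},
    {"grip": 0,"dx": 0,"dy": 0,"dz": 0,"roll": 0}
  ]
}}

```text
t: 49.5
position: [0.4726, -0.3922, 0.0953]
eef_rot: [-1.539, 0.04, -2.234]
contact_force: [-2.2, 1.2, 1.9]
grip_width: 0.0163
```

>>> {"op": "arm_command", "data": {
  "rows": [
    {"grip": 0,"dx": 0,"dy": 0,"dz": 0,"roll": -0.12},
    {"grip": 0,"dx": 0,"dy": 0,"dz": 0,"roll": -0.24},
    {"grip": 0,"dx": 0,"dy": 0,"dz": 0,"roll": -0.36},
    {"grip": 0,"dx": 0,"dy": 0,"dz": 0,"roll": -0.48},
    {"grip": 0,"dx": 0,"dy": 0,"dz": 0,"roll": -0.6},
    {"grip": 0,"dx": 0,"dy": 0,"dz": 0,"roll": -0.72},
    {"grip": 0,"dx": 0,"dy": 0,"dz": 0,"roll": -0.84},
    {"grip": 0,"dx": 0,"dy": 0,"dz": 0,"roll": -0.96}
  ]
}}

```text
t: 50.17
position: [0.4729, -0.3922, 0.0954]
eef_rot: [-1.519, -0.004, -1.27]
contact_force: [0.0, 0.5, -2.8]
grip_width: 0.0166
```

Run:
```python
from tip import *
st();tilt()
```

```text
{'t': 50.167, 'position': [0.473, -0.392, 0.095], 'eef_rot': [-1.519, -0.004, -1.27], 'wrist_torque': [0.051, 0.427, -0.041], 'contact_force': [0.023, 0.509, -2.809], 'grip_width': 0.017} q7 1.32
tool y world [ 0.0504  0.0117 -0.9987]
```

>>> {"op": "arm_command", "data": {
  "rows": [
    {"grip": 0,"dx": 0,"dy": 0,"dz": 0,"roll": -0.12},
    {"grip": 0,"dx": 0,"dy": 0,"dz": 0,"roll": -0.24},
    {"grip": 0,"dx": 0,"dy": 0,"dz": 0,"roll": -0.36},
    {"grip": 0,"dx": 0,"dy": 0,"dz": 0,"roll": -0.48},
    {"grip": 0,"dx": 0,"dy": 0,"dz": 0,"roll": -0.6},
    {"grip": 0,"dx": 0,"dy": 0,"dz": 0,"roll": -0.72},
    {"grip": 0,"dx": 0,"dy": 0,"dz": 0,"roll": -0.84},
    {"grip": 0,"dx": 0,"dy": 0,"dz": 0,"roll": -0.9},
    {"grip": 0,"dx": 0,"dy": 0,"dz": 0,"roll": -0.9}
  ]
}}

```text
t: 50.92
position: [0.4732, -0.3921, 0.0953]
eef_rot: [-1.541, -0.044, -0.369]
contact_force: [0.2, 0.8, -0.7]
grip_width: 0.0166
```

>>> {"op": "arm_command", "data": {
  "rows": [
    {"grip": 0.5,"dx": 0,"dy": 0,"dz": 0,"roll": 0},
    {"grip": 0.5,"dx": 0,"dy": 0,"dz": 0,"roll": 0},
    {"grip": 0.5,"dx": 0,"dy": 0,"dz": 0,"roll": 0},
    {"grip": 0.5,"dx": 0,"dy": 0,"dz": 0,"roll": 0},
    {"grip": 0.5,"dx": 0.002,"dy": -0.035,"dz": 0.001,"roll": 0},
    {"grip": 0.5,"dx": 0.003,"dy": -0.07,"dz": 0.002,"roll": 0},
    {"grip": 0.5,"dx": 0.003,"dy": -0.08,"dz": 0.002,"roll": 0},
    {"grip": 0.5,"dx": 0.003,"dy": -0.08,"dz": 0.002,"roll": 0}
  ]
}}

```text
t: 51.58
position: [0.4742, -0.3941, 0.1793]
eef_rot: [-1.543, -0.051, -0.37]
contact_force: [0.8, -0.1, 0.4]
grip_width: 0.0432
```

>>> {"op": "arm_command", "data": {
  "rows": [
    {"grip": 0.5,"dx": 0,"dy": 0,"dz": 0,"roll": 0.12},
    {"grip": 0.5,"dx": 0,"dy": 0,"dz": 0,"roll": 0.24},
    {"grip": 0.5,"dx": 0,"dy": 0,"dz": 0,"roll": 0.36},
    {"grip": 0.5,"dx": 0,"dy": 0,"dz": 0,"roll": 0.48},
    {"grip": 0.5,"dx": 0,"dy": 0,"dz": 0,"roll": 0.6},
    {"grip": 0.5,"dx": 0,"dy": 0,"dz": 0,"roll": 0.72},
    {"grip": 0.5,"dx": 0,"dy": 0,"dz": 0,"roll": 0.84},
    {"grip": 0.5,"dx": 0,"dy": 0,"dz": 0,"roll": 0.96},
    {"grip": 0.5,"dx": 0,"dy": 0,"dz": 0,"roll": 1.08},
    {"grip": 0.5,"dx": 0,"dy": 0,"dz": 0,"roll": 1.2}
  ]
}}

```text
t: 52.42
position: [0.4736, -0.3934, 0.1776]
eef_rot: [-1.516, 0.009, -1.575]
contact_force: [-0.5, 0.6, -0.4]
grip_width: 0.0435
```

>>> {"op": "arm_command", "data": {
  "rows": [
    {"grip": 0.5,"dx": 0,"dy": 0,"dz": 0,"roll": 0.12},
    {"grip": 0.5,"dx": 0,"dy": 0,"dz": 0,"roll": 0.24},
    {"grip": 0.5,"dx": 0,"dy": 0,"dz": 0,"roll": 0.36},
    {"grip": 0.5,"dx": 0,"dy": 0,"dz": 0,"roll": 0.48},
    {"grip": 0.5,"dx": 0,"dy": 0,"dz": 0,"roll": 0.6},
    {"grip": 0.5,"dx": 0,"dy": 0,"dz": 0,"roll": 0.72},
    {"grip": 0.5,"dx": 0,"dy": 0,"dz": 0,"roll": 0.84},
    {"grip": 0.5,"dx": 0,"dy": 0,"dz": 0,"roll": 0.96},
    {"grip": 0.5,"dx": 0,"dy": 0,"dz": 0,"roll": 1.08},
    {"grip": 0.5,"dx": 0,"dy": 0,"dz": 0,"roll": 1.2}
  ]
}}

```text
t: 53.25
position: [0.473, -0.3928, 0.1761]
eef_rot: [-1.561, 0.053, -2.782]
contact_force: [0.4, 0.2, 0.8]
grip_width: 0.0435
```

Run:
```python
from tip import *
st();tilt();move(.473,-.3922,.15,-.37)
im,d=r.grab_frame('scene');save('s40c',cv2.resize(im[245:345,150:290],None,fx=5,fy=5,interpolation=2))
```

```text
{'t': 53.25, 'position': [0.473, -0.393, 0.176], 'eef_rot': [-1.561, 0.053, -2.782], 'wrist_torque': [-0.057, 0.223, 0.003], 'contact_force': [0.373, 0.186, 0.821], 'grip_width': 0.043} q7 -0.07
tool y world [ 0.0533  0.0094 -0.9985]
dx 0.0012 dy 0.0261 dz -0.0009 roll 0.730 rows 5.8 tilt 0.01 0.0532 q7 -0.07 up1cm: [-0.0005 -0.01    0.0001]
```

View pics/s40c.png

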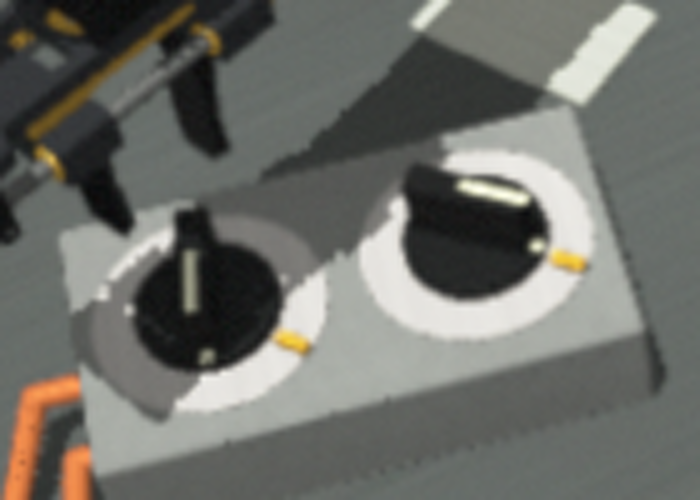

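>>> {"op": "arm_command", "data": {
  "rows": [
    {"grip": 0.5,"dx": 0.001,"dy": 0,"dz": -0.001,"roll": 0.12},
    {"grip": 0.5,"dx": 0.001,"dy": 0,"dz": -0.001,"roll": 0.24},
    {"grip": 0.5,"dx": 0.001,"dy": 0,"dz": -0.001,"roll": 0.36},
    {"grip": 0.5,"dx": 0.001,"dy": 0,"dz": -0.001,"roll": 0.48},
    {"grip": 0.5,"dx": 0.001,"dy": 0.01,"dz": -0.001,"roll": 0.6},
    {"grip": 0.5,"dx": 0.001,"dy": 0.02,"dz": -0.001,"roll": 0.73},
    {"grip": 0.5,"dx": 0.001,"dy": 0.026,"dz": -0.001,"roll": 0.73},
    {"grip": 0.5,"dx": 0.001,"dy": 0.026,"dz": -0.001,"roll": 0.73}
  ]
}}

```text
t: 53.97
position: [0.4724, -0.3908, 0.1475]
eef_rot: [-1.599, 0.042, 2.771]
contact_force: [-0.4, 0.4, -1.1]
grip_width: 0.0436
```

Run:
```python
from tip import *
st();tilt();move(.473,-.3922,.0945,-.37)
```

```text
{'t': 53.967, 'position': [0.472, -0.391, 0.148], 'eef_rot': [-1.599, 0.042, 2.771], 'wrist_torque': [-0.072, 0.194, -0.023], 'contact_force': [-0.431, 0.377, -1.146], 'grip_width': 0.044} q7 -0.65
tool y world [ 0.0488  0.0109 -0.9988]
dx 0.0011 dy 0.0530 dz 0.0025 roll -0.000 rows 1.3 tilt -0.0278 0.0415 q7 -0.65 up1cm: [-0.0004 -0.01   -0.0003]
```

>>> {"op": "arm_command", "data": {
  "rows": [
    {"grip": 0.5,"dx": 0.001,"dy": 0.015,"dz": 0.002,"roll": 0},
    {"grip": 0.5,"dx": 0.001,"dy": 0.03,"dz": 0.002,"roll": 0},
    {"grip": 0.5,"dx": 0.001,"dy": 0.045,"dz": 0.0025,"roll": 0},
    {"grip": 0.5,"dx": 0.001,"dy": 0.053,"dz": 0.0025,"roll": 0},
    {"grip": 0,"dx": 0.001,"dy": 0.053,"dz": 0.0025,"roll": 0},
    {"grip": 0,"dx": 0.001,"dy": 0.053,"dz": 0.0025,"roll": 0},
    {"grip": 0,"dx": 0.001,"dy": 0.053,"dz": 0.0025,"roll": 0},
    {"grip": 0,"dx": 0.001,"dy": 0.053,"dz": 0.0025,"roll": 0},
    {"grip": 0,"dx": 0.001,"dy": 0.053,"dz": 0.0025,"roll": 0},
    {"grip": 0,"dx": 0.001,"dy": 0.053,"dz": 0.0025,"roll": 0}
  ]
}}

```text
t: 54.8
position: [0.4735, -0.3923, 0.0952]
eef_rot: [-1.599, 0.043, 2.772]
contact_force: [-0.1, 0.7, 3.4]
grip_width: 0.0161
```

Run:
```python
from tip import *
st();tilt();move(.473,-.3922,.0945,.602)
```

```text
{'t': 54.8, 'position': [0.474, -0.392, 0.095], 'eef_rot': [-1.599, 0.043, 2.772], 'wrist_torque': [-0.025, 0.323, 0.067], 'contact_force': [-0.134, 0.726, 3.423], 'grip_width': 0.016} q7 -0.6
tool y world [ 0.0498  0.0107 -0.9987]
dx 0.0006 dy 0.0007 dz 0.0001 roll -0.972 rows 7.8 tilt -0.0279 0.0426 q7 -0.6 up1cm: [-0.0004 -0.01   -0.0003]
```

>>> {"op": "arm_command", "data": {
  "rows": [
    {"grip": 0,"dx": 0,"dy": 0,"dz": 0,"roll": -0.12},
    {"grip": 0,"dx": 0,"dy": 0,"dz": 0,"roll": -0.24},
    {"grip": 0,"dx": 0,"dy": 0,"dz": 0,"roll": -0.36},
    {"grip": 0,"dx": 0,"dy": 0,"dz": 0,"roll": -0.48},
    {"grip": 0,"dx": 0,"dy": 0,"dz": 0,"roll": -0.6},
    {"grip": 0,"dx": 0,"dy": 0,"dz": 0,"roll": -0.72},
    {"grip": 0,"dx": 0,"dy": 0,"dz": 0,"roll": -0.84},
    {"grip": 0,"dx": 0,"dy": 0,"dz": 0,"roll": -0.93},
    {"grip": 0,"dx": 0,"dy": 0,"dz": 0,"roll": -0.972},
    {"grip": 0,"dx": 0,"dy": 0,"dz": 0,"roll": -0.972}
  ]
}}

```text
t: 55.63
position: [0.4735, -0.3914, 0.0954]
eef_rot: [-1.553, 0.049, -2.537]
contact_force: [0.9, 1.7, 0.9]
grip_width: 0.0161
```

>>> {"op": "arm_command", "data": {
  "rows": [
    {"grip": 0.5,"dx": 0,"dy": 0,"dz": 0,"roll": 0},
    {"grip": 0.5,"dx": 0,"dy": 0,"dz": 0,"roll": 0},
    {"grip": 0.5,"dx": 0,"dy": 0,"dz": 0,"roll": 0},
    {"grip": 0.5,"dx": 0,"dy": 0,"dz": 0,"roll": 0},
    {"grip": 0.5,"dx": -0.002,"dy": -0.035,"dz": 0.001,"roll": 0},
    {"grip": 0.5,"dx": -0.003,"dy": -0.07,"dz": 0.001,"roll": 0},
    {"grip": 0.5,"dx": -0.004,"dy": -0.1,"dz": 0.001,"roll": 0},
    {"grip": 0.5,"dx": -0.004,"dy": -0.13,"dz": 0.001,"roll": 0},
    {"grip": 0.5,"dx": -0.004,"dy": -0.15,"dz": 0.001,"roll": 0}
  ]
}}

```text
t: 56.38
position: [0.4701, -0.3931, 0.2485]
eef_rot: [-1.549, 0.049, -2.538]
contact_force: [-0.2, -0.5, -0.5]
grip_width: 0.0433
```

Run:
```python
from tip import *
st();tilt();move(.45,-.1,.245,-2.0)
im,d=r.grab_frame('scene');save('s41',im)
save('s41c',cv2.resize(im[245:345,150:290],None,fx=5,fy=5,interpolation=2))
```

```text
{'t': 56.383, 'position': [0.47, -0.393, 0.248], 'eef_rot': [-1.549, 0.049, -2.538], 'wrist_torque': [-0.141, 0.182, -0.028], 'contact_force': [-0.158, -0.546, -0.5], 'grip_width': 0.043} q7 0.07
tool y world [ 0.0528  0.0103 -0.9986]
dx -0.1494 dy 0.0055 dz -0.2529 roll -0.538 rows 7.0 tilt 0.0215 0.0494 q7 0.07 up1cm: [-0.0005 -0.01    0.0002]
```

View pics/s41c.png

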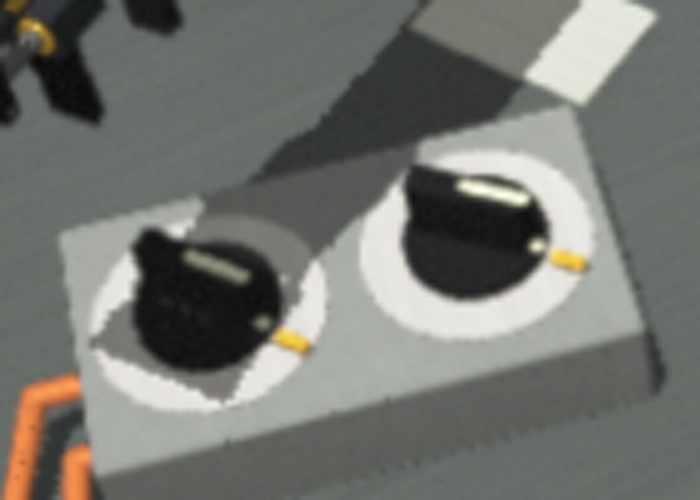

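>>> {"op": "arm_command", "data": {
  "rows": [
    {"grip": 0.5,"dx": -0.02,"dy": -0.02,"dz": -0.035,"roll": 0},
    {"grip": 0.5,"dx": -0.04,"dy": -0.02,"dz": -0.07,"roll": 0},
    {"grip": 0.5,"dx": -0.06,"dy": -0.02,"dz": -0.105,"roll": 0},
    {"grip": 0.5,"dx": -0.08,"dy": -0.02,"dz": -0.14,"roll": 0},
    {"grip": 0.5,"dx": -0.1,"dy": -0.02,"dz": -0.175,"roll": 0},
    {"grip": 0.5,"dx": -0.12,"dy": -0.02,"dz": -0.21,"roll": 0},
    {"grip": 0.5,"dx": -0.14,"dy": -0.02,"dz": -0.24,"roll": 0},
    {"grip": 0.5,"dx": -0.149,"dy": -0.02,"dz": -0.253,"roll": 0},
    {"grip": 0.5,"dx": -0.149,"dy": -0.02,"dz": -0.253,"roll": 0}
  ]
}}

```text
t: 57.18
position: [0.4492, -0.0973, 0.2724]
eef_rot: [-1.546, 0.053, -2.53]
contact_force: [0.4, -0.2, 0.2]
grip_width: 0.0433
```

Run:
```python
from tip import *
st()
for n in ('scene','top'):
    im,d=r.grab_frame(n);save(n[0]+'42',im)
    c=im[255:355,150:290] if n=='scene' else im[200:320,380:540]
    save(n[0]+'42c',cv2.resize(c,None,fx=5,fy=5,interpolation=2))
    for k,p,h in(('L',(402,251.2),.095),('M',(371,273.3),.089),('S',(340.5,295.2),.083)) if n=='scene' else (('L',(253.8,197.8),.095),('M',(303.4,192.4),.089),('S',(348,188.2),.083)):
        try:
            c,ar=spot(im,*p);print(n,k,c.round(1),ar.round())
        except Exception as e: print(e)
```

```text
{'t': 57.183, 'position': [0.449, -0.097, 0.272], 'eef_rot': [-1.546, 0.053, -2.53], 'wrist_torque': [-0.081, 0.173, -0.047], 'contact_force': [0.367, -0.203, 0.208], 'grip_width': 0.043} q7 -0.75
scene L [401.6 250.9] 51.0
scene M [370.1 271.4] 36.0
scene S [339.6 294.9] 22.0
top L [253.7 198. ] 77.0
top M [301.8 194.7] 46.0
top S [347.7 188. ] 25.0
```

View pics/s42.png

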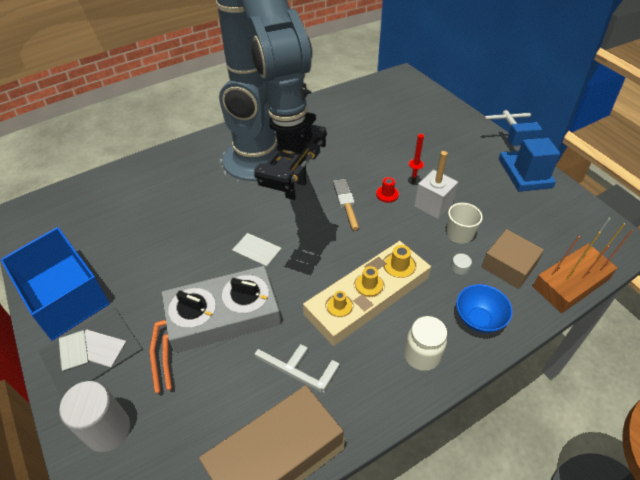

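View pics/s42c.png

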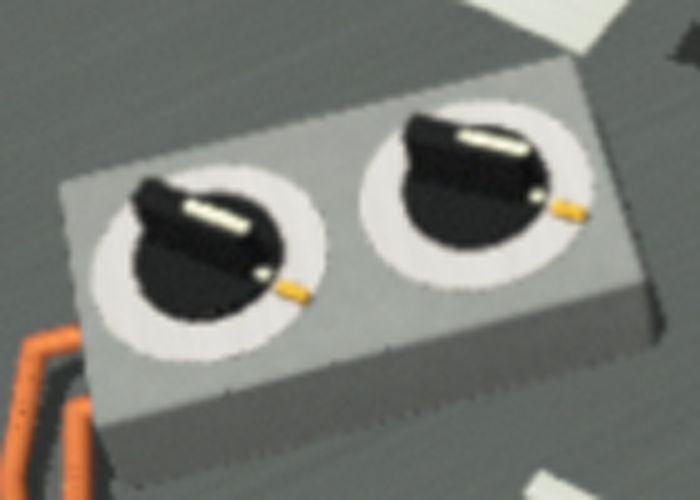

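View pics/t42c.png

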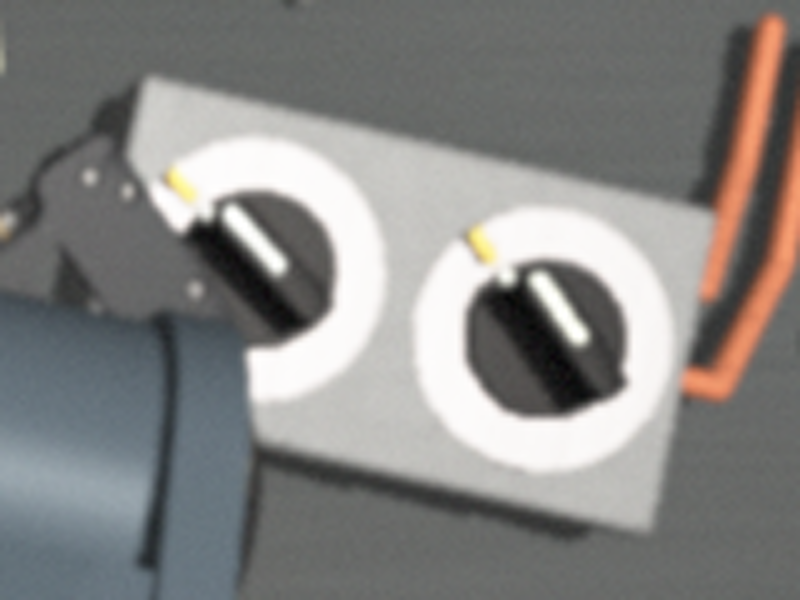

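Run:
```python
from tip import *
im=cv2.imread('pics/s42.png');save('m1',cv2.resize(im[235:325,300:440],None,fx=5.5,fy=6,interpolation=2))
im2=cv2.imread('pics/t42.png');save('m2',cv2.resize(im2[160:240,225:385],None,fx=5,fy=5,interpolation=2))
print(plane('scene',[(370.1,271.4)],.089),plane('top',[(301.8,194.7)],.089))
```

```text
[[ 0.62026225 -0.00709078  0.089     ]] [[ 0.61899235 -0.00546353  0.089     ]]
```

View pics/m1.png

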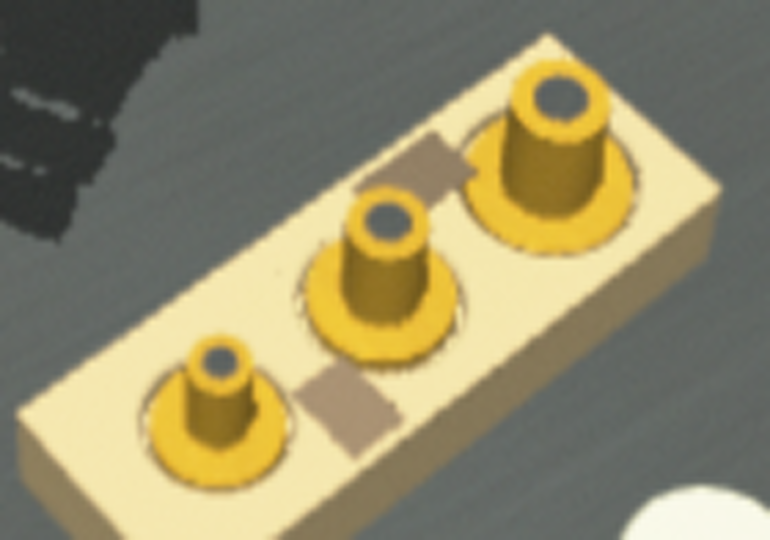

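View pics/m2.png

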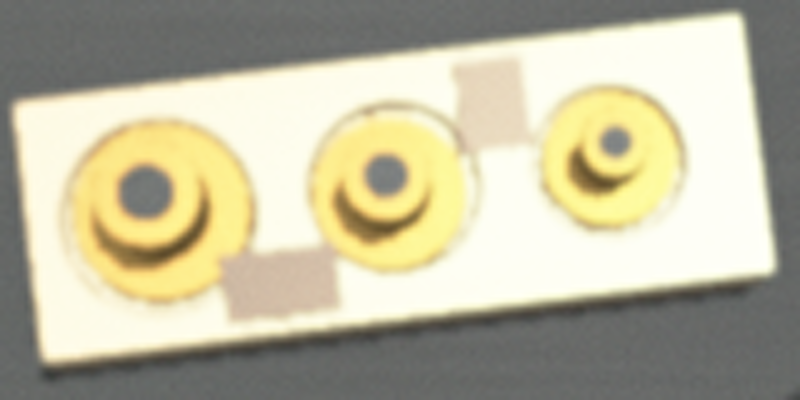

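Run:
```python
from ka import *
for n,off in(('scene',np.array([.0006,-.0008])),('top',np.array([-.0007,.0008]))):
    im,d=r.grab_frame(n); C=cloud(n,d); hsv=cv2.cvtColor(im,cv2.COLOR_BGR2HSV)
    br=(cv2.inRange(hsv,(15,110,80),(35,255,255))>0)&(d>0)
    for k,c,rf,rb in(('L',(.612,.09),.038,.022),('M',(.6196,-.0063),.033,.018),('S',(.6348,-.0995),.029,.014)):
        q=np.hypot(C[...,0]-c[0]-off[0],C[...,1]-c[1]-off[1])
        P=C[br&(q<rf-.002)&(q>rb+.003)&(C[...,2]>.03)&(C[...,2]<.06)]
        if len(P)<20: print(n,k,len(P));continue
        A=np.c_[P[:,:2]-P[:,:2].mean(0),np.ones(len(P))]; s=np.linalg.lstsq(A,P[:,2],rcond=None)[0]
        print(n,k,len(P),'flange top z',s[2].round(4),'slope',s[:2].round(3))
ang('scene',[150,255],np.array([5,5]),[(188,204),(247,228)],(262,272),(294,291),1)
ang('top',[380,200],np.array([5,5]),[(582,342),(536,276)],(507,277),(482,245),1)
ang('scene',[150,255],np.array([5,5]),[(460,134),(526,150)],(536,195),(569,211),0)
```

```text
scene L 201 flange top z 0.0429 slope [-0.009  0.007]
scene M 174 flange top z 0.0432 slope [-0.017  0.006]
scene S 163 flange top z 0.0435 slope [-0.013 -0.009]
top L 327 flange top z 0.0455 slope [0.006 0.   ]
top M 131 flange top z 0.0454 slope [0.004 0.001]
top S 47 flange top z 0.0457 slope [0.005 0.003]
scene line 0.597 dot 0.69 0.0293 tab 0.619 0.0468 tab-dot dir 0.502
top line 0.602 dot 0.555 0.0295 tab 0.579 0.0459 tab-dot dir 0.622
scene line 0.731 dot 0.838 0.0296 tab 0.738 0.0464 tab-dot dir 0.566
```

Run:
```python
from h import *
r.hand_in(); st()
```

```text
the job is handed in; nothing more can be done
the job is handed in; nothing more can be done
```

I carried out every step in the order asked and handed the job in at about 57 s; the hand-in gave no verdict.

**What was done**
- **Gas off:** I turned both knobs clockwise to the stop. Knob 1 measured −1.995 rad; for knob 2 I only saw its pointer line parallel to knob 1's.
- **Fittings:** All three were there, and I seated M, L and S in their pockets. S caught the pocket rim once with about 18 N; I backed off, shifted it 1.5 mm and it went in.
- **Flux:** I took the brush with the wooden handle, not the red one, and dipped it to about 15 mm above the bench inside the tub, which did not tip. I then dabbed L, M and S in that order, each with about 5–8 N of contact and the tip on the dark spot.
- **Brush:** It stands upright back in its stand.
- **Gas on:** I opened both knobs to their tabs in two grips each.

**Last checks**
- **Pointers against tabs, world angles:** Knob 1's line reads 0.72–0.75 rad against its tab at 0.72–0.74. Knob 2's line reads 0.60 against its tab at 0.58–0.62. The tabs look where they were.
- **Fittings:** All three flanges lie level at the same height, with tops about 45 mm above the bench.
- **Disagreements:** M slid about 5.5 mm within its pocket late in the run while the robot was away from it. It came to rest about 3.9 mm off my estimated pocket centre, where the clearance is 3 mm; I put that down to measurement error. It was still flat in its pocket, so I left it. The dots on the knob discs also gave angles up to 0.1 rad from the pointer lines in the scene camera; I trusted the lines.

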